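# Balance check with the boxed weight set

## Robot

A 7-joint arm with a two-finger parallel gripper is mounted at the origin on the work surface. World frame = base frame: x ahead of the robot, y to its left, z up, the work surface at z = 0. Lengths are in mm, angles in degrees, forces in N, time in s.
With the tool pointing down it reaches from about 425 to 825 mm from the base axis. Payload 3.6 kg.
Tool frame: the origin (TCP) lies at the very end of the fingers, on their centre line; the grasp point (between the pads) lies 19 mm behind it; z points along the fingers, y is the direction in which the jaws open and shut (so a half turn about z gives the same grasp; the last joint's range is limited). The gripper opens to 85 mm and grips with 20 to 120 N. Pads are 22 mm wide; open, the fingers measure 114 mm over their backs; the gripper's body (76 mm by 85 mm) begins 54 mm behind the grasp point. The pads swing forward as they close: fully open they stand 13 mm farther back than shut.
Start: joints at [74.513, 35.231, -0.722, 81.555, 0.464, 63.22, -2.315], TCP at [156.918, -630.745, 231.297] pointing down, gripper open.
Joint ranges: [-178.69, 178.69], [-17.37, 117.87], [-77.05, 75.6], [15.02, 138.74], [-78.02, 258.01], [0.78, 113.62], [-162.83, 162.83]. Speed limits (degrees/s): [159.86, 159.86, 180, 180, 180, 180, 180].

## Interface

Orientations are given as [roll, pitch, yaw] about the fixed x, y, z axes, in that order (R = Rz(yaw) Ry(pitch) Rx(roll)).
In Python, from bench import bot gives the robot as it stands. The module is installed in compiled form; this text tells all that it offers.
- The arm moves only by the tool send_rows, never from a script. Its argument "motion" is text: rows parted by semicolons, each of 5 numbers parted by spaces: the shift along the tool's x, y, z in cm, then the turn about the tool's z in rad, then the closure, from 0 (fully open) to 1 (shut). A call has 1 to 5 rows; each row is the pose to reach, as a shift and turn from the pose commanded when the call began, along the tool's axes at that moment; what a row does not reach only later rows make up. A row lasts 1/12 s, in which the tool goes at most 41.7 mm and 7.16 degrees, less where a joint would pass 70% of its speed; a pose out of reach is approached as far as the arm can. A call with a gripper value outside its range is refused whole. The fingers move at their own pace and stop on an object; the grip force is fixed at half the most. Time passes only in rows, so rows that repeat a pose let the fingers close. It gives the time, the measured TCP pose, the force and the opening at its end, in the units of the state.
- bot.get_state(): the state, without advancing time (a new reading comes with each control period).
- bot.grab_frame(name): name is "scene" or "top" or "wrist"; returns a dict with "pixels" (480x640x3 uint8, blue, green, red), "depth" (480x640 float32, mm along the optical axis (not along the pixel's ray), 0 where there is no reading), "camera_matrix" (3x3 intrinsics, pixels), "camera_from_world" (4x4, takes a point from world to camera coordinates); the wrist camera has in their place "mount" (4x4, takes a point from camera to tool coordinates, whose origin is the TCP and whose axes are the flange's). Camera axes: x right, y up, looking along -z (the intrinsics and any distortion apply to the point x, -y, -z); pixel columns grow to the right and rows downward; lengths in mm; the calibration is good to about 2 mm. A picture is of the moment at which its call begins: read the wrist's pose just before it.
- bot.finish_job(): hands the job in, once; it reports no verdict.
The state is a dict: "t": time; "joint_pos": joint angles; "dq": joint speeds; "joint_torque": joint torques, N m; "ee_pos": TCP position; "ee_rot": TCP orientation; "force": force on the tool from outside, world axes, zero at the start; "wrist_torque": the same for the moment, N m; "gripper_width": opening from 0.0 (shut) to 1.0 (fully open).
Only numpy, scipy, OpenCV 4.12 (cv2) and the standard library are available. Lean on these libraries where they do the work, as an engineer would, in place of code of your own. Each camera call takes 0.05 s, during which the arm holds its last target.

## Task

Do the balance check: first use the flat blade tool to lever the weight case's lid open, all the way up so that it stands open on its own. Then weigh every check weight that is out on the bench, each in turn from lightest to heaviest, setting each down gently in the centre of the balance pan, letting go and leaving it alone there for about two seconds before taking it off. Finish with each weight standing in its own pocket in the case (the one that fits it), the lid fully shut and the blade tool lying back on its rest; do not disturb the other things on the bench or press the pan down to its stop.

Things in the scene. Friction and masses are not known exactly. Their poses are not given: they have to be found in the camera images.
- lid (a joint): Angle (rad) of the case's lid about its hinge: 0 shut, 1.85 fully open (leaning back). A stiff hinge: the lid stays wherever it is left. It is a flat wooden plate 130 x 250 mm, 8 mm thick, 0.15 kg, flush with the case all round, with no handle; shut, its underside is 66 mm and its top 74 mm above the table. Opening it takes about 2 N upwards at the front edge.
- case: Fixed wooden case for the weights, 130 mm (its x) by 250 mm (its y); walls 66 mm high, 6 mm thick. Origin: centre of its underside, on the table. Front wall at x = -65 mm; hinge on top of the back wall at x = +65 mm. Inside, on the 6 mm floor, lies a black insert 6 mm thick with four square pockets in a row along y (x = 0), one per weight, each 8 mm wider than its weight.
- pry_slot (a point): Middle of the pry slot, at the outer face of the case's front wall, 61 mm above the table: an opening in the wall right under the lid, 70 mm long (along y) and 10 mm high (56 to 66 mm above the table), through which a thin blade goes under the lid. Axes as the case: +x points into the case, towards the hinge.
- lid_hinge (a point): Middle of the hinge axis, 66 mm above the table, at the case's back wall (130 mm behind the front wall); the axis runs along the case's y.
- blade: Flat blade tool, 185 mm long, 0.08 kg: a black handle 110 mm long, 16 mm wide and 14 mm high, then a steel blade 16 mm wide, 2.5 mm thick and 75 mm long. Origin: centre of the underside of the handle; x points along the blade to the tip, z up. It starts on its rest.
- blade_tip (a point): Tip of the blade, 130 mm ahead of the blade's origin and 7 mm above its underside, half way up the blade's thickness.
- rest: Fixed grey rest for the blade tool: base 130 x 50 mm, 6 mm thick, with two forks 12 mm thick at x = -45 and +45 mm, 24 mm wide between cheeks, bottoms 34 mm and cheek tops 44 mm above the table. The handle lies in both forks along x, blade pointing either way, and is gripped from above between them. Origin: centre of its underside; the blade's own origin belongs 34 mm above it.
- pan (a joint): How far the sprung pan is pressed down (m): 0 empty, about 0.8 mm per 100 g, stop at 12 mm.
- pan_centre (a point): Centre of the top of the balance's steel pan (110 mm across, with a ring 56 mm across marked on it), about 76 mm above the table when empty; moves with the pan. Axes as the balance: a fixed white laboratory balance, whose 55 mm high housing runs from x = -140 to +70 mm and y = -90 to +90 mm from here.
- w50: Polished steel check weight, the smallest of four sizes: upright cylinder 22 mm across and 18 mm high with a 11 mm knob on top, 28 mm high in all, about 50 g. Origin: centre of its underside; z up. None if absent. At the start it stands on the table.
- w100: Polished steel check weight, the second smallest of four sizes: upright cylinder 28 mm across and 22 mm high with a 13 mm knob on top, 33 mm high in all, about 100 g. Origin: centre of its underside; z up. None if absent. At the start it stands on the table.
- w200: Polished steel check weight, the second largest of four sizes: upright cylinder 36 mm across and 26 mm high with a 16 mm knob on top, 38 mm high in all, about 200 g. Origin: centre of its underside; z up. None if absent. At the start it stands on the table.
- w500: Polished steel check weight, the largest of four sizes: upright cylinder 48 mm across and 34 mm high with a 20 mm knob on top, 47 mm high in all, about 500 g. Origin: centre of its underside; z up. None if absent. At the start it stands on the table.
- slot_w50 (a point): Centre of the floor of the narrowest pocket in the case, 30 mm square and 6 mm deep, 6 mm above the table (at y = -89.6 mm in the case's frame): the place of w50.
- slot_w100 (a point): Centre of the floor of the second narrowest pocket in the case, 36 mm square and 6 mm deep, 6 mm above the table (at y = -42.2 mm in the case's frame): the place of w100.
- slot_w200 (a point): Centre of the floor of the second widest pocket in the case, 44 mm square and 6 mm deep, 6 mm above the table (at y = 12.2 mm in the case's frame): the place of w200.
- slot_w500 (a point): Centre of the floor of the widest pocket in the case, 56 mm square and 6 mm deep, 6 mm above the table (at y = 76.6 mm in the case's frame): the place of w500.
- reagent: Bystander: the small white-capped reagent bottle, 60 mm across, 110 mm high. To be left alone.
- tube_a: Bystander: the loose green-capped tube, 34 mm across, 99 mm high. To be left alone.
- tube_b: Bystander: the loose red-capped tube, 34 mm across, 99 mm high. To be left alone.
- beaker: Bystander: the small glass beaker, 66 mm across, 70 mm high. To be left alone.
- slidebox: Bystander: the flat blue slide box, 90 x 120 x 32 mm. To be left alone.
- marker: Bystander: the black marker pen, 12 mm thick, 142 mm long, lying. To be left alone.

How it is judged:
By the outcome, as a careful person would: the job done as asked, in the order asked, and still so for the second after the job is handed in, with the robot touching nothing.
Of w50, w100, w200, w500 only 2 to 3 are there at a start; the rules pass over those that are not, and their reading is None.
At some moment in a run one of w50, w100, w200, w500 may be knocked a few centimetres aside while the robot is not near it.
It also fails if it takes over 210 s, if anything falls off the work surface, if the arm or the gripper's body presses on something with over 40 N, if the wrist force passes 120 N, or if a joint passes its speed limit or range.

## Working session

There is one attempt and no reset: what is moved stays moved. The work goes in short steps, Python scripts to look and compute and a tool call to move; the robot and the scene stay as the last step left them, time stands still between calls to the robot, and variables do not carry over. Pictures are saved under pics/ and viewed, and the job is handed in when it is done.

Besides the shell and the picture viewer there is one more tool, called after ">>>" in YAML: its name, and indented under it one key for each argument. send_rows: Moves the arm, as the interface text tells. Its arguments: {"type":"object","properties":{"motion":{"type":"string"}},"required":["motion"]}

```bash
mkdir -p pics; ls; cat > h.py <<'E'
import numpy as np, cv2
from bench import bot
from scipy.spatial.transform import Rotation as R
def grab(name,fn=None):
    s=bot.get_state(); f=bot.grab_frame(name); f['state']=s
    if fn: cv2.imwrite('pics/'+fn,f['pixels'])
    if name=='wrist':
        T=np.eye(4); T[:3,:3]=R.from_euler('xyz',s['ee_rot'],degrees=True).as_matrix(); T[:3,3]=s['ee_pos']
        f['wfc']=T@np.array(f['mount'])
    else: f['wfc']=np.linalg.inv(np.array(f['camera_from_world']))
    return f
def pw(f,u,v,z=None):
    """pixel->world: by depth, or on plane z"""
    K=np.array(f['camera_matrix']); ray=np.array([(u-K[0,2])/K[0,0],-(v-K[1,2])/K[1,1],-1.])
    W=f['wfc']
    if z is None:
        d=f['depth'][int(round(v)),int(round(u))]; return (W@np.append(ray*d,1))[:3]
    r=W[:3,:3]@ray; o=W[:3,3]; return o+r*(z-o[2])/r[2]
def cloud(f):
    K=np.array(f['camera_matrix']); d=f['depth']; v,u=np.mgrid[:480,:640]
    P=np.stack([(u-K[0,2])/K[0,0]*d,-(v-K[1,2])/K[1,1]*d,-d,np.ones_like(d)],-1)
    return (P@f['wfc'].T)[...,:3]
def crop(f,x0,y0,x1,y1,fn,s=4):
    cv2.imwrite('pics/'+fn,cv2.resize(f['pixels'][y0:y1,x0:x1],None,fx=s,fy=s,interpolation=cv2.INTER_CUBIC))
E
python3 - <<'E'
from h import *
s=bot.get_state(); print(s)
for n in ['scene','top','wrist']:
    f=grab(n,n+'0.png'); print(n,f.keys(),f['camera_matrix'],np.round(f['wfc'],3)); np.savez(n+'0.npz',**{k:v for k,v in f.items() if k!='state'})
E
```

```text
pics
{'t': 0.0, 'joint_pos': array([74.51343559, 35.28930809, -0.723694  , 81.64302397,  0.46444037,
       63.22130118, -2.31360093]), 'dq': array([-0.00653584,  0.04227861,  0.10818484,  0.02522686,  0.03161627,
       -0.08821174, -0.02905622]), 'joint_torque': array([ 2.25544218e-04, -4.69214630e+01,  2.59522861e-01, -1.71033096e+01,
        1.00979730e-02,  9.62283433e-03,  1.62329815e-05]), 'ee_pos': array([ 156.7229858 , -630.00944986,  230.12763807]), 'ee_rot': array([-1.79849258e+02,  2.09045450e-03,  1.39740391e+01]), 'force': array([ 0.56961197, -0.45267444,  0.38179178]), 'wrist_torque': array([0.00631984, 0.02403599, 0.00360005]), 'gripper_width': 0.9981030036947338}
scene dict_keys(['pixels', 'depth', 'camera_matrix', 'camera_from_world', 'state', 'wfc']) [[622.01800478   0.         322.31173448]
 [  0.         622.01800478 226.48521654]
 [  0.           0.           1.        ]] [[-7.280000e-01 -5.800000e-01  3.650000e-01  1.066857e+03]
 [ 6.850000e-01 -6.210000e-01  3.800000e-01  5.306670e+02]
 [ 6.000000e-03  5.270000e-01  8.500000e-01  1.204630e+03]
 [ 0.000000e+00 
[... 223 characters left out ...]
           0.           1.        ]] [[-2.100000e-02  9.860000e-01 -1.660000e-01  3.402030e+02]
 [-1.000000e+00 -1.900000e-02  1.300000e-02  1.370200e+01]
 [ 1.000000e-02  1.660000e-01  9.860000e-01  1.667994e+03]
 [ 0.000000e+00  0.000000e+00  0.000000e+00  1.000000e+00]]
wrist dict_keys(['pixels', 'depth', 'camera_matrix', 'mount', 'state', 'wfc']) [[392.7542952    0.         317.68708536]
 [  0.         392.7542952  242.01238633]
 [  0.           0.           1.        ]] [[ 2.42000e-01  9.33000e-01  2.67000e-01  2.24159e+02]
 [-9.70000e-01  2.33000e-01  6.40000e-02 -6.14070e+02]
 [-2.00000e-03 -2.74000e-01  9.62000e-01  3.72673e+02]
 [ 0.00000e+00  0.00000e+00  0.00000e+00  1.00000e+00]]
```

View pics/scene0.png

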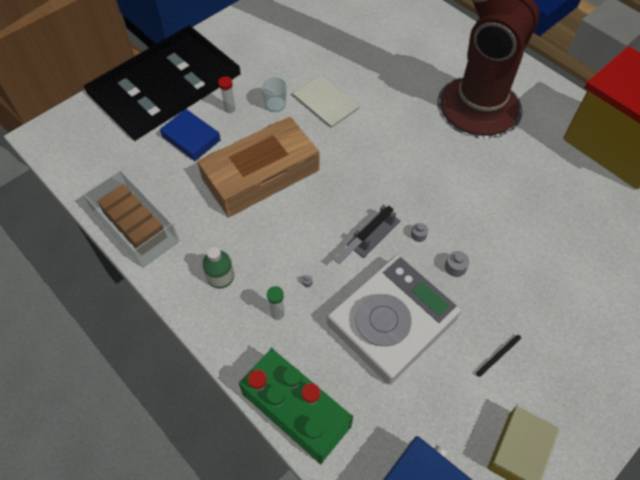

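View pics/top0.png

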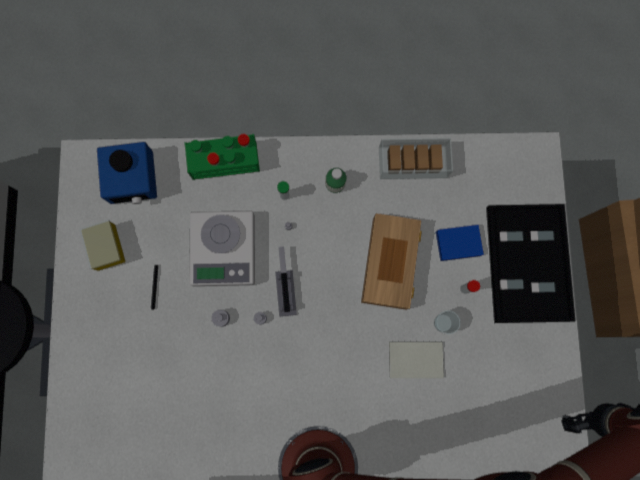

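View pics/wrist0.png

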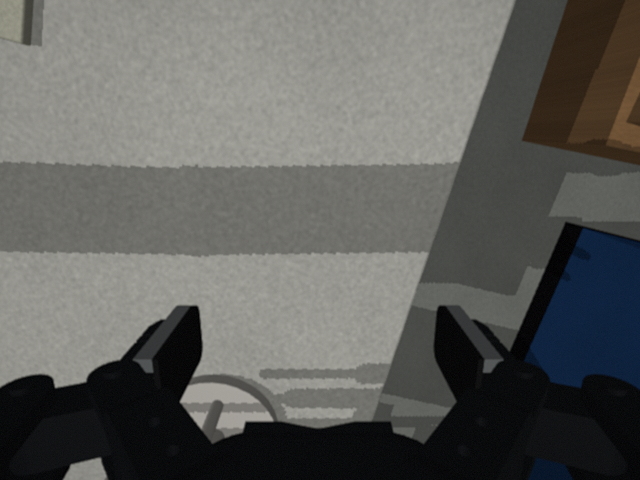

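```bash
python3 - <<'E'
from h import *
f=dict(np.load('top0.npz'))
for n,u,v in [('rest',287,290),('bladetip',283,249),('pan',222,234),('w1',221,318),('w2',262,318),('w3',289,226),('case',385,250),('table',330,300)]:
    print(n,np.round(pw(f,u,v),1))
cs=[('c1',190,180,320,340),('c2',350,200,430,320)]
for n,a,b,c,d in cs: crop(f,a,b,c,d,n+'.png',4 if n=='c1' else 5)
g=dict(np.load('scene0.npz')); crop(g,190,110,330,220,'c3.png',5); crop(g,300,190,480,300,'c4.png',4)
E
```

```text
rest [481.3  75.1  45.5]
bladetip [597.7  85.   43.4]
pan [637.9 252.4  77. ]
w1 [407.6 258.8  44.2]
w2 [405.8 146.7  28.3]
w3 [669.8  68.1  12.6]
case [ 585.  -200.1   70.2]
table [453.6 -45.6   7.2]
```

View pics/c1.png

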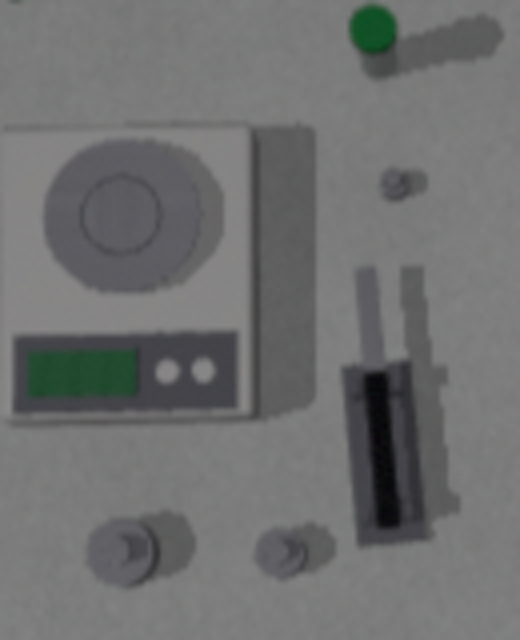

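View pics/c2.png

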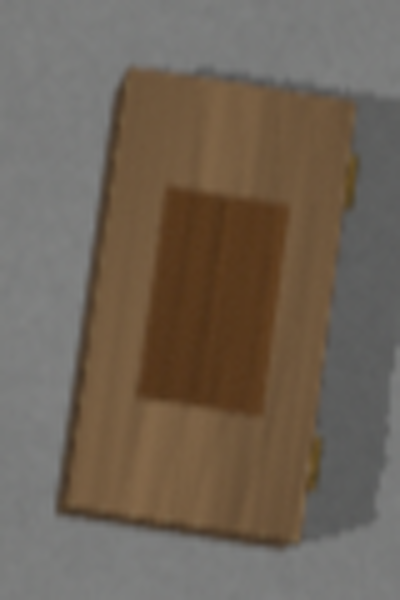

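View pics/c3.png

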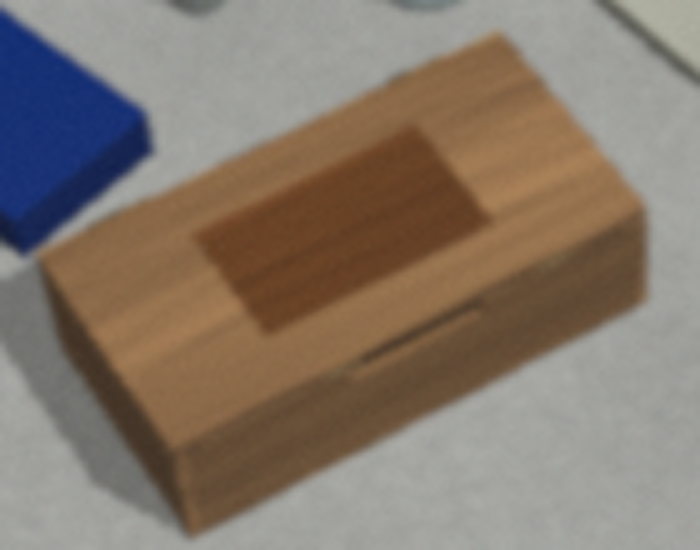

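View pics/c4.png

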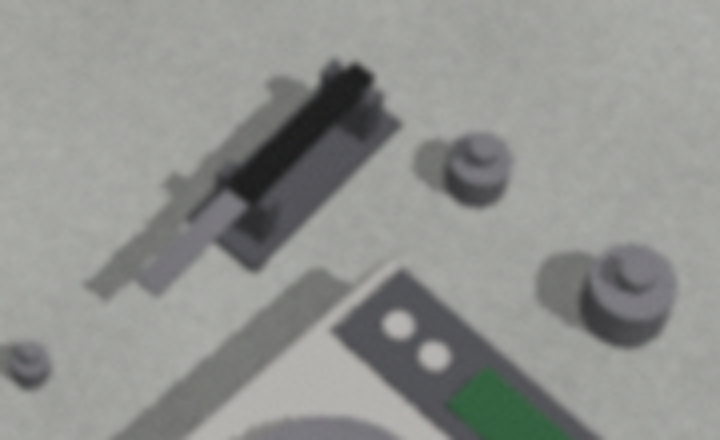

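```bash
cat >> h.py <<'E'
def rel(x,y,z,yaw,q=True):
    s=bot.get_state(); M=R.from_euler('xyz',s['ee_rot'],degrees=True).as_matrix()
    # ideal vertical axes at the measured yaw
    a=np.radians(s['ee_rot'][2]); c,sn=np.cos(a),np.sin(a)
    A=np.array([[c,sn,0],[sn,-c,0],[0,0,-1.]])
    d=A@(np.array([x,y,z])-s['ee_pos'])/10
    t=-((yaw-s['ee_rot'][2]+180)%360-180)
    n=max(np.linalg.norm(d)*10/41.7,abs(t)/7.16)
    print('rel cm',np.round(d,2),'turn',round(np.radians(t),3),'rows>=',round(n,2))
def st():
    s=bot.get_state(); print('t %.2f'%s['t'],'ee',np.round(s['ee_pos'],1),'rot',np.round(s['ee_rot'],1),'F',np.round(s['force'],1),'M',np.round(s['wrist_torque'],2),'w %.3f'%s['gripper_width'],'j',np.round(s['joint_pos'],0))
E
python3 - <<'E'
from h import *
f=dict(np.load('top0.npz'));P=cloud(f)
m=np.zeros((480,640),bool); m[200:320,350:430]=1
m&=(P[...,2]>66)&(P[...,2]<85)
r=cv2.minAreaRect(P[m][:,:2].astype(np.float32)); print('case top',r,np.median(P[m][:,2]))
rel(470,-330,300,50); rel(540,-100,320,85)
E
```

```text
case top ((557.9981689453125, -220.50436401367188), (135.97438049316406, 251.39199829101562), 80.0334243774414) 74.54539527909662
rel cm [ 37.64 -21.57  -6.96] turn -0.629 rows>= 10.54
rel cm [ 49.99 -42.2   -8.96] turn -1.24 rows>= 15.83
```

>>> send_rows:
  motion: "3.7 -2.1 -0.7 -0.12 0; 7.4 -4.2 -1.4 -0.24 0; 11.1 -6.3 -2.1 -0.36 0; 14.8 -8.4 -2.8 -0.48 0; 18.5 -10.5 -3.5 -0.6 0"

```text
t: 0.57
ee_pos: [306.9, -487.4, 265.2]
ee_rot: [-180.0, -0.0, 48.7]
force: [0.6, -0.6, 0.2]
gripper_width: 0.999
```

```bash
python3 -c "
from h import *
st();rel(480,-330,300,50);rel(520,-90,320,80)"
```

```text
t 0.57 ee [ 306.9 -487.4  265.2] rot [-180.    -0.    48.7] F [ 0.6 -0.6  0.2] M [-0.05 -0.03  0.02] w 0.999 j [ 63.  27. -11.  91.   6.  62.   9.]
rel cm [23.25  2.6  -3.48] turn -0.023 rows>= 5.67
rel cm [ 43.92 -10.24  -5.48] turn -0.547 rows>= 10.89
```

>>> send_rows:
  motion: "4 -0.5 -0.6 -0.05 0; 8 -1 -1.2 -0.1 0; 12 -1.5 -1.8 -0.15 0; 16 -2 -2.4 -0.2 0; 20 -2.5 -3 -0.25 0"

```text
t: 0.98
ee_pos: [420.7, -321.2, 295.3]
ee_rot: [-180.0, 0.0, 62.8]
force: [1.2, -0.6, 0.6]
gripper_width: 1.001
```

```bash
python3 -c "
from h import *
st();rel(520,-90,320,80)"
```

```text
t 0.98 ee [ 420.7 -321.2  295.3] rot [-180.     0.    62.8] F [ 1.2 -0.6  0.6] M [-0.04 -0.04  0.02] w 1.001 j [ 47.  22. -17.  96.   7.  64.   1.]
rel cm [25.11 -1.73 -2.47] turn -0.3 rows>= 6.06
```

>>> send_rows:
  motion: "4 -0.3 -0.4 -0.06 0; 8 -0.6 -0.8 -0.12 0; 12 -0.9 -1.2 -0.18 0; 16 -1.2 -1.6 -0.24 0; 20 -1.4 -2 -0.3 0"

```text
t: 1.4
ee_pos: [499.6, -137.1, 315.3]
ee_rot: [-180.0, 0.0, 80.0]
force: [2.2, -0.6, -0.3]
gripper_width: 1.003
```

>>> send_rows:
  motion: "3 0 -0.3 0 0; 5 0 -0.5 0 0; 5 0 -0.5 0 0"

```text
t: 1.65
ee_pos: [509.2, -83.0, 320.8]
ee_rot: [179.9, -0.2, 80.5]
force: [0.4, 0.7, -0.6]
gripper_width: 1.001
```

```bash
python3 -c "
from h import *
st();f=grab('wrist','w1.png');np.savez('w1.npz',**{k:v for k,v in f.items() if k!='state'})"
```

```text
t 1.65 ee [509.2 -83.  320.8] rot [179.9  -0.2  80.5] F [ 0.4  0.7 -0.6] M [ 0.01 -0.01 -0.03] w 1.001 j [ 25.  20. -26.  95.   9.  67. -12.]
```

View pics/w1.png

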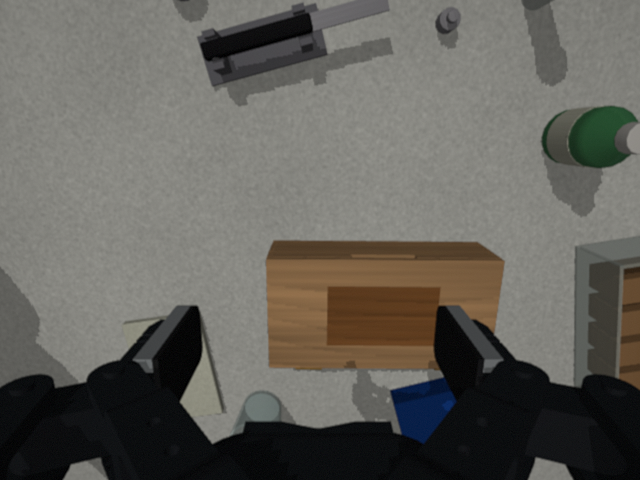

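```bash
python3 -c "
from h import *
f=dict(np.load('w1.npz'))
crop(f,250,225,520,385,'w1a.png',3);crop(f,190,0,400,100,'w1b.png',3)
P=cloud(f); m=(P[...,2]>66)&(P[...,2]<85); m[:235]=0; m[:,:255]=0;m[:,515:]=0;m[375:]=0
print(cv2.minAreaRect(P[m][:,:2].astype(np.float32)),np.median(P[m][:,2]))
Q=P[m][:,:2]; print(np.median(P[100:200,300:400,2]))
"
```

```text
((557.0642700195312, -220.0907440185547), (135.51966857910156, 250.76336669921875), 80.06069946289062) 74.48825875601517
-0.007094195942443093
```

View pics/w1a.png

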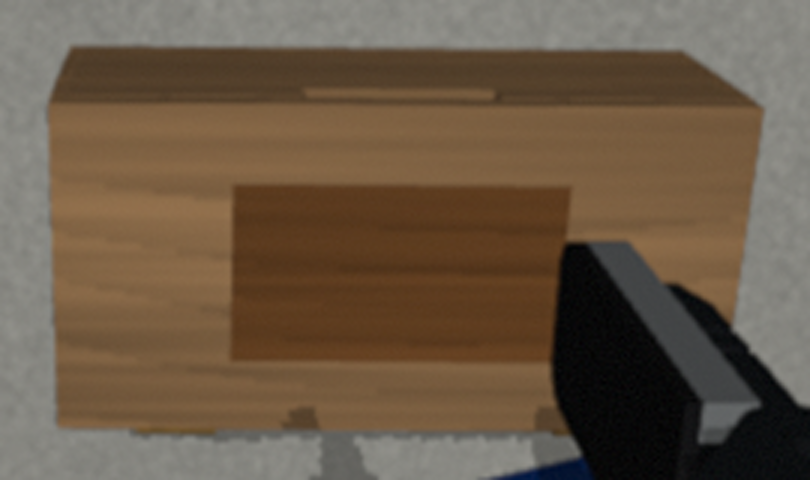

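View pics/w1b.png

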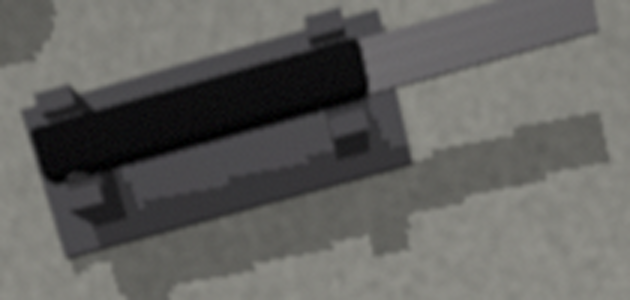

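```bash
python3 -c "
from h import *
f=dict(np.load('w1.npz'))
fl=pw(f,266.7,258.7,74);fr=pw(f,504,260.7,74);bl=pw(f,269,367.7,74)
print(fl,fr,bl,np.linalg.norm(fr-fl),np.linalg.norm(bl-fl)); d=fr-fl; print('ycase',np.degrees(np.arctan2(d[1],d[0])), 'front mid',(fl+fr)/2)
a,b=pw(f,351.3,256,61),pw(f,415,256.7,61); print('slot',a,b,(a+b)/2,np.linalg.norm(a-b))
h=[pw(f,u,v,48) for u,v in [(201,43.3),(206.7,60),(309.3,13.3),(312,31.7)]]
print(np.round(h,1)); n=(h[0]+h[1])/2;m=(h[2]+h[3])/2; print('handle ctr',(n+m)/2,np.linalg.norm(m-n),np.degrees(np.arctan2(*(m-n)[[1,0]])))
P=cloud(f); M=(P[...,2]>42)&(P[...,2]<56)&(f['pixels'].max(-1)<45); M[100:]=0; M[:,:190]=0
print(cv2.minAreaRect(P[M][:,:2].astype(np.float32)),M.sum(),np.median(P[M][:,2]))
"
```

```text
[ 447.12692565 -132.33936365   74.        ] [ 691.07627567 -175.60114058   74.        ] [ 423.73237355 -259.88885916   74.        ] 247.75565930976364 129.67721030574683
ycase -10.05623606555259 front mid [ 569.10160066 -153.97025212   74.        ]
slot [ 534.9947719  -148.33717467   61.        ] [ 602.47783253 -160.48948361   61.        ] [ 568.73630222 -154.41332914   61.        ] 68.56852109298313
[[423.5  83.9  48. ]
 [425.4  68.6  48. ]
 [530.7  92.   48. ]
 [530.5  76.1  48. ]]
handle ctr [477.53785736  80.16638344  48.        ] 106.45199830351575 4.227798439360079
((476.98431396484375, 78.14608764648438), (108.20094299316406, 30.666309356689453), 4.351454734802246) 2183 47.80778677411598
```

```bash
python3 -c "
from h import *
st();rel(477.5,80.2,140,184.2)"
```

```text
t 1.70 ee [508.6 -86.8 320.3] rot [ 1.80e+02 -1.00e-01  8.02e+01] F [-0.5 -0.5  0.4] M [-0.03 -0.07 -0.03] w 1.002 j [ 26.  20. -26.  95.   9.  67. -12.]
rel cm [15.93 -5.91 18.03] turn -1.815 rows>= 14.52
```

>>> send_rows:
  motion: "3.2 -1.2 1 -0.12 0; 6.4 -2.4 2 -0.24 0; 9.6 -3.6 3 -0.36 0; 12.8 -4.8 4 -0.48 0; 15.9 -5.9 5 -0.6 0"

```text
t: 2.12
ee_pos: [477.9, 76.3, 269.5]
ee_rot: [-180.0, 0.1, 114.4]
force: [0.8, 1.9, -0.6]
gripper_width: 0.997
```

>>> send_rows:
  motion: "0 0 2 -0.12 0.4; 0 0 4 -0.24 0.4; 0 0 6 -0.36 0.4; 0 0 8 -0.48 0.4; 0 0 10 -0.6 0.4"

```text
t: 2.53
ee_pos: [478.5, 74.8, 168.8]
ee_rot: [-179.9, 0.0, 148.8]
force: [0.6, 0.5, -0.3]
gripper_width: 0.599
```

>>> send_rows:
  motion: "0 0 1 -0.12 0.4; 0 0 2 -0.24 0.4; 0 0 3 -0.36 0.4; 0 0 3 -0.48 0.4; 0 0 3 -0.6 0.4"

```text
t: 2.95
ee_pos: [478.1, 74.5, 138.9]
ee_rot: [-179.9, -0.1, -176.9]
force: [-0.6, 0.4, -0.2]
gripper_width: 0.598
```

```bash
python3 -c "
from h import *
st();rel(477.5,80.2,140,184.2);f=grab('wrist','w2.png');np.savez('w2.npz',**{k:v for k,v in f.items() if k!='state'})"
```

```text
t 2.95 ee [478.1  74.5 138.9] rot [-1.799e+02 -1.000e-01 -1.769e+02] F [-0.6  0.4 -0.2] M [ 0.01  0.01 -0.03] w 0.598 j [ 20.  36. -48. 114.  36.  47.  44.]
rel cm [ 0.03  0.57 -0.11] turn -0.018 rows>= 0.15
```

View pics/w2.png

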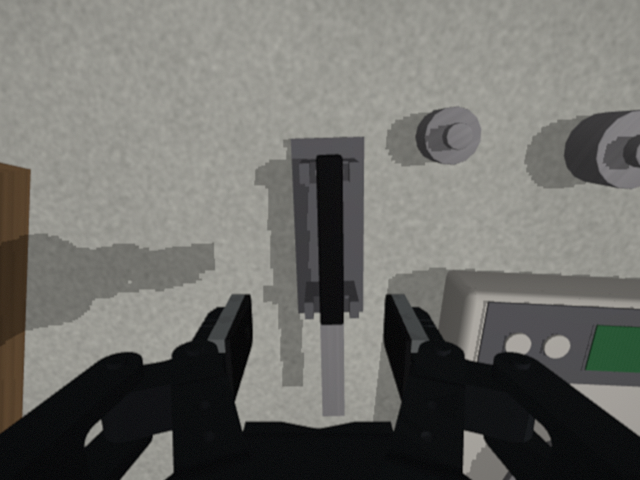

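```bash
python3 -c "
from h import *
f=dict(np.load('w2.npz'))
crop(f,270,130,380,340,'w2a.png',3)
P=cloud(f); M=(P[...,2]>43)&(P[...,2]<56)&(f['pixels'].max(-1)<30); M[:140]=0;M[335:]=0; M[:,:300]=0;M[:,360:]=0
print(cv2.minAreaRect(P[M][:,:2].astype(np.float32)),M.sum(),np.median(P[M][:,2]))
h=[pw(f,u,v,48) for u,v in [(330,156),(332,324)]];print(h)
"
```

```text
((476.02532958984375, 81.72212219238281), (108.41896057128906, 15.622284889221191), 4.432616233825684) 4099 47.851712663012904
[array([422.36102449,  78.02952065,  48.        ]), array([529.98902583,  86.20341266,  48.        ])]
```

View pics/w2a.png

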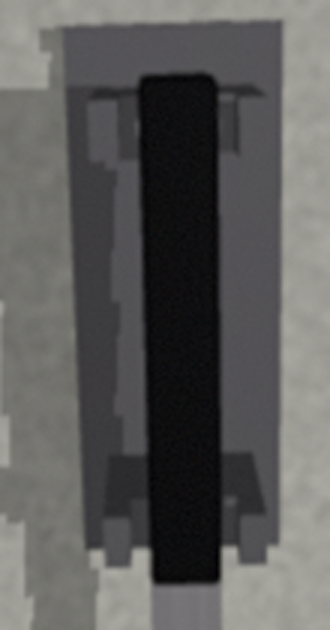

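```bash
python3 -c "
from h import *
rel(476.1,81.8,60,184.4)"
```

```text
rel cm [0.18 0.75 7.9 ] turn -0.019 rows>= 1.9
```

>>> send_rows:
  motion: "0.2 0.75 2 -0.02 0.4; 0.2 0.75 5 -0.02 0.4; 0.2 0.75 7.9 -0.02 0.4; 0.2 0.75 7.9 -0.02 0.4"

```text
t: 3.33
ee_pos: [473.2, 81.2, 57.0]
ee_rot: [-179.8, -0.5, -176.1]
force: [-0.1, -0.3, 0.1]
gripper_width: 0.601
```

```bash
python3 -c "
from h import *
st();rel(476.1,81.8,24,184.4)"
```

```text
t 3.33 ee [473.2  81.2  57. ] rot [-179.8   -0.5 -176.1] F [-0.1 -0.3  0.1] M [-0.02  0.04  0.02] w 0.601 j [ 14.  42. -41. 118.  46.  38.  36.]
rel cm [-0.3   0.04  3.3 ] turn -0.009 rows>= 0.79
```

>>> send_rows:
  motion: "-0.3 0 1.6 0 0.4; -0.3 0 3.3 0 0.4; -0.3 0 3.3 0 0.4; -0.3 0 3.3 0 0.4"

```text
t: 3.67
ee_pos: [479.1, 83.9, 28.7]
ee_rot: [-179.9, -0.0, -176.0]
force: [0.6, -0.3, 0.5]
gripper_width: 0.598
```

```bash
python3 -c "
from h import *
st();rel(476.1,81.8,24,184.4)"
```

```text
t 3.67 ee [479.1  83.9  28.7] rot [-179.9   -0.  -176. ] F [ 0.6 -0.3  0.5] M [-0.03  0.02  0.03] w 0.598 j [ 12.  45. -37. 118.  50.  34.  33.]
rel cm [ 0.32 -0.19  0.47] turn -0.007 rows>= 0.14
```

>>> send_rows:
  motion: "0 0 0 0 0.4; 0 0 0 0 0.4; 0 0 0 0 0.4"

```text
t: 3.92
ee_pos: [479.5, 84.8, 29.3]
ee_rot: [180.0, 0.1, -175.9]
force: [-0.6, 0.4, 0.4]
gripper_width: 0.605
```

```bash
python3 -c "
from h import *
st();rel(476.1,81.8,24,184.4)
for i in range(6): grab('top');st()"
```

```text
t 3.92 ee [479.5  84.8  29.3] rot [ 1.800e+02  1.000e-01 -1.759e+02] F [-0.6  0.4  0.4] M [-0.01 -0.04 -0.05] w 0.605 j [ 12.  45. -38. 118.  50.  34.  33.]
rel cm [ 0.36 -0.27  0.53] turn -0.005 rows>= 0.17
t 3.97 ee [479.4  84.7  29.1] rot [ 1.800e+02  1.000e-01 -1.759e+02] F [-0.4 -0.6  0.6] M [-0.02 -0.02  0.  ] w 0.598 j [ 12.  45. -38. 118.  50.  34.  33.]
t 4.02 ee [479.3  84.7  28.9] rot [ 1.800e+02  1.000e-01 -1.759e+02] F [ 0.2 -0.3 -0.3] M [-0.03 -0.02 -0.02] w 0.599 j [ 12.  45. -37. 118.  50.  34.  33.]
t 4.07 ee [479.1  84.8  28.7] rot [ 1.800e+02  1.000e-01 -1.759e+02] F [-0.1 -0.8  0.7] M [-0.03  0.02 -0.01] w 0.602 j [ 12.  45. -37. 118.  50.  34.  33.]
t 4.12 ee [479.   84.7  28.6] rot [ 180.     0.  -175.9] F [1.  0.1 0.1] M [-0.02 -0.02  0.03] w 0.598 j [ 12.  45. -37. 118.  50.  34.  33.]
t 4.17 ee [479.   84.7  28.4] rot [ 180.     0.  -175.9] F [ 0.6  0.3 -0.3] M [ 0.01 -0.    0.05] w 0.602 j [ 12.  45. -37. 118.  50.  34.  33.]
t 4.22 ee [478.9  84.8  28.3] rot [ 180.     0.  -175.9] F [ 0.2 -0.7  0.4] M [-0.01 -0.   -0.01] w 0.597 j [ 12.  45. -37. 118.  50.  34.  33.]
```

>>> send_rows:
  motion: "0.28 -0.28 0.4 0 0.4; 0.28 -0.28 0.4 0 0.4; 0.28 -0.28 0.4 0 0.4; 0.28 -0.28 0.4 0 0.4"

```text
t: 4.55
ee_pos: [476.1, 81.7, 24.0]
ee_rot: [180.0, -0.0, -175.9]
force: [0.3, 0.4, -0.2]
gripper_width: 0.601
```

>>> send_rows:
  motion: "0 0 0 0 1; 0 0 0 0 1; 0 0 0 0 1; 0 0 0 0 1; 0 0 0 0 1"

```text
t: 4.97
ee_pos: [476.4, 82.0, 24.4]
ee_rot: [180.0, 0.0, -175.8]
force: [0.0, -0.1, 2.6]
gripper_width: 0.17
```

```bash
python3 -c "
from h import *
st()"
```

```text
t 4.97 ee [476.4  82.   24.4] rot [ 180.     0.  -175.8] F [ 0.  -0.1  2.6] M [0.04 0.08 0.05] w 0.170 j [ 12.  45. -37. 119.  51.  33.  32.]
```

>>> send_rows:
  motion: "0 0 -0.7 0 1; 0 0 -2 0 1; 0 0 -4.5 0 1; 0 0 -8 0 1; 0 0 -11.5 0 1"

```text
t: 5.38
ee_pos: [475.1, 81.5, 140.1]
ee_rot: [180.0, -0.2, -175.8]
force: [1.2, 0.0, -1.1]
gripper_width: 0.174
```

>>> send_rows:
  motion: "-1 0 -1.5 0.06 1; -2 0 -2 0.17 1; -3 0 -2.2 0.29 1; -4 0 -2.2 0.41 1; -5 0 -2.2 0.53 1"

```text
t: 5.8
ee_pos: [526.2, 85.2, 161.7]
ee_rot: [180.0, -0.0, 153.4]
force: [-0.1, -0.6, -1.1]
gripper_width: 0.171
```

```bash
python3 -c "
from h import *
st();rel(596,-1.6,150,80);f=grab('scene','s2.png');crop(f,250,100,500,300,'s2a.png',3)"
```

```text
t 5.80 ee [526.2  85.2 161.7] rot [180.   -0.  153.4] F [-0.1 -0.6 -1.1] M [0.07 0.   0.06] w 0.171 j [ 15.  35. -41. 105.  29.  51.  23.]
rel cm [-10.12  -4.64   1.17] turn 1.281 rows>= 10.25
```

View pics/s2a.png

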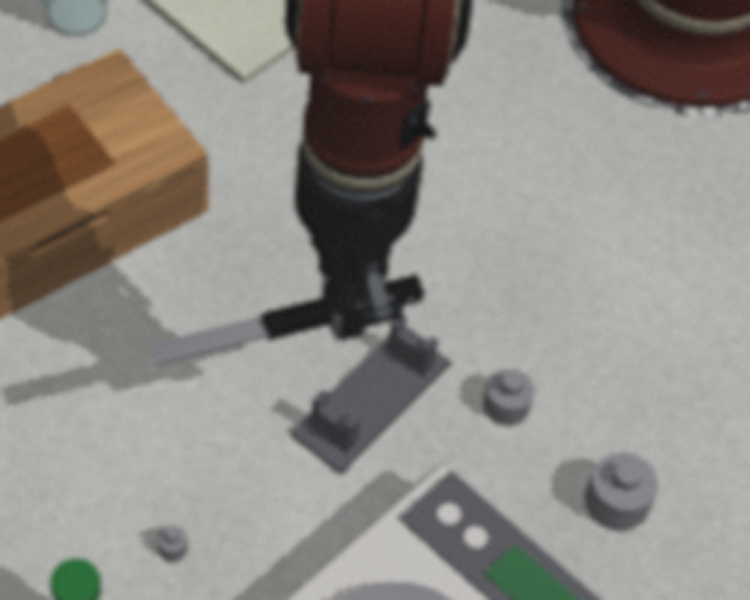

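>>> send_rows:
  motion: "-2 -0.9 0 0.12 1; -4 -1.8 0 0.24 1; -6 -2.7 0 0.36 1; -8 -3.6 0 0.48 1; -10 -4.6 0 0.6 1"

```text
t: 6.27
ee_pos: [595.2, -0.5, 161.1]
ee_rot: [-180.0, -0.1, 119.2]
force: [0.4, 1.0, -0.8]
gripper_width: 0.173
```

>>> send_rows:
  motion: "0 0 1 0.12 1; 0 0 2 0.24 1; 0 0 3 0.36 1; 0 0 4 0.48 1; 0 0 5 0.6 1"

```text
t: 6.68
ee_pos: [594.6, 0.1, 110.6]
ee_rot: [-179.9, -0.0, 84.8]
force: [0.5, -0.6, -1.3]
gripper_width: 0.175
```

```bash
python3 -c "
from h import *
st();rel(596,-1.6,44.5,80)"
```

```text
t 6.68 ee [5.946e+02 1.000e-01 1.106e+02] rot [-179.9   -0.    84.8] F [ 0.5 -0.6 -1.3] M [ 0.01 -0.05 -0.02] w 0.175 j [ 10.  39. -20.  98.  18.  45. -23.]
rel cm [-0.16  0.16  6.61] turn 0.084 rows>= 1.59
```

>>> send_rows:
  motion: "0 0.1 2 0.05 1; -0.1 0.1 4.5 0.08 1; -0.1 0.1 6.6 0.085 1; -0.1 0.1 6.6 0.085 1; -0.1 0.1 6.6 0.085 1"

```text
t: 7.1
ee_pos: [595.1, -0.9, 44.4]
ee_rot: [-179.8, -0.0, 80.3]
force: [-0.2, -0.5, 0.3]
gripper_width: 0.173
```

>>> send_rows:
  motion: "0 0 0 0 1; 0 0 0 0 1; 0 0 0 0 1; 0 0 0 0 1"

```text
t: 7.43
ee_pos: [597.1, -1.1, 46.4]
ee_rot: [179.9, -0.0, 80.2]
force: [0.5, 0.4, -1.4]
gripper_width: 0.177
```

```bash
python3 -c "
from h import *
st();rel(596,-1.6,44.5,80);f=grab('scene','s3.png');crop(f,180,90,440,290,'s3a.png',3);
f=grab('wrist','w3.png');np.savez('w3.npz',**{k:v for k,v in f.items() if k!='state'})"
```

```text
t 7.43 ee [597.1  -1.1  46.4] rot [179.9  -0.   80.2] F [ 0.5  0.4 -1.4] M [ 0.03 -0.01  0.  ] w 0.177 j [  8.  44. -16. 100.  19.  38. -29.]
rel cm [-0.07 -0.1   0.19] turn 0.003 rows>= 0.05
```

View pics/s3a.png

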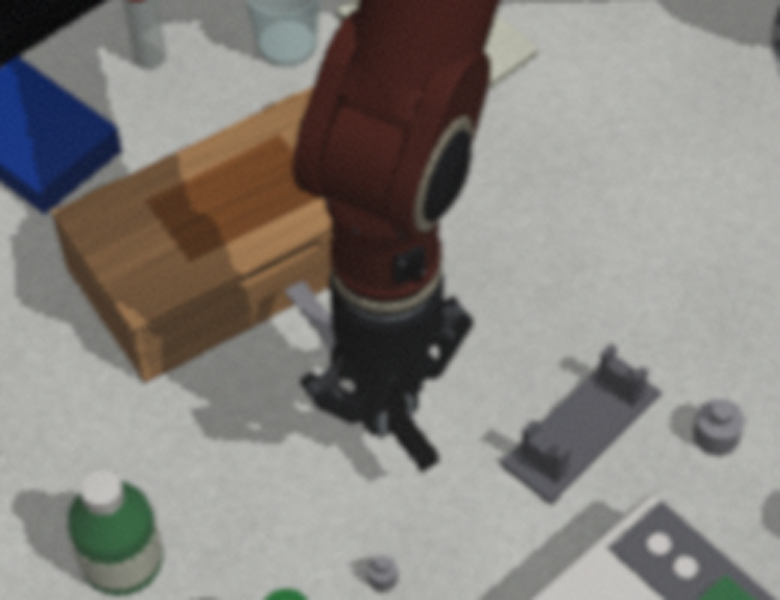

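View pics/w3.png

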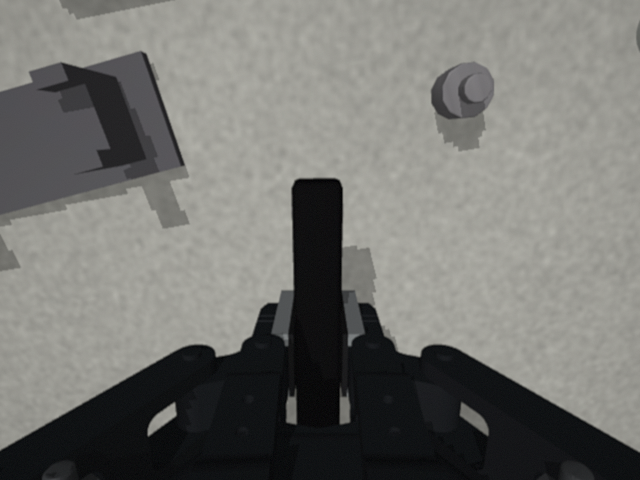

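```bash
python3 -c "
from h import *
f=grab('scene');crop(f,255,165,315,215,'s3b.png',12)
for u,v in [(278,188),(280,190),(282,193),(285,196)]: print(np.round(pw(f,u,v),1))
g=dict(np.load('w3.npz'))
h=[pw(g,u,v,46.4+9.6+14) for u,v in [(293,185),(341,185),(291,280),(343,280)]];print(np.round(h,1));st()
"
```

```text
[ 580.8 -120.5   66.2]
[ 579.5 -115.5   62.4]
[ 581.9 -105.8   63.2]
[582.8 -94.6  64.1]
[[598.6  52.5  70. ]
 [612.8  50.   70. ]
 [592.2  22.5  70. ]
 [608.7  19.6  70. ]]
t 7.58 ee [596.7  -1.2  45.7] rot [180.   -0.   80.2] F [-0.2  0.1 -0.7] M [ 0.01 -0.02  0.01] w 0.170 j [  8.  45. -16. 100.  19.  38. -29.]
```

View pics/s3b.png

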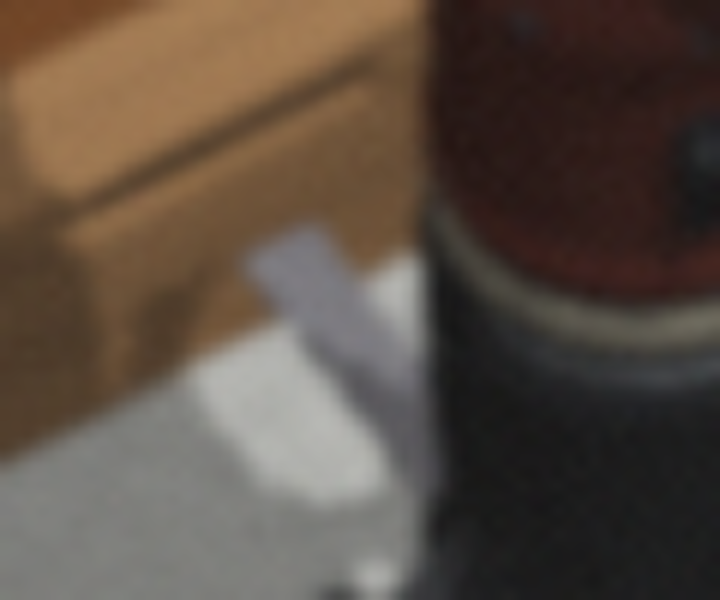

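```bash
python3 -c "
from h import *
rel(585.5,-60.6,44.4,80)"
```

```text
rel cm [-6.04 -0.08  0.13] turn 0.003 rows>= 1.45
```

>>> send_rows:
  motion: "-0.3 -0.05 0.1 0.003 1; -0.8 -0.1 0.1 0.003 1; -1.3 -0.1 0.1 0.003 1; -1.8 -0.1 0.1 0.003 1; -1.8 -0.1 0.1 0.003 1"

```text
t: 8.0
ee_pos: [592.0, -21.3, 44.0]
ee_rot: [-180.0, 0.1, 79.8]
force: [0.4, -1.1, -0.1]
gripper_width: 0.174
```

>>> send_rows:
  motion: "0 0 0 0 1; -0.4 0 0 0 1; -0.8 0 0 0 1; -1.2 0 0 0 1; -1.6 0 0 0 1"

```text
t: 8.42
ee_pos: [589.5, -35.0, 44.1]
ee_rot: [-180.0, 0.0, 80.0]
force: [0.7, 0.3, -0.9]
gripper_width: 0.173
```

```bash
python3 -c "
from h import *
st();rel(585.5,-60.6,44.4,80);f=grab('scene');crop(f,245,150,325,210,'s4b.png',9)"
```

```text
t 8.42 ee [589.5 -35.   44.1] rot [-180.    0.   80.] F [ 0.7  0.3 -0.9] M [ 0.02 -0.01 -0.03] w 0.173 j [ 11.  44. -16. 102.  19.  37. -26.]
rel cm [-2.59  0.06 -0.03] turn -0.0 rows>= 0.62
```

View pics/s4b.png

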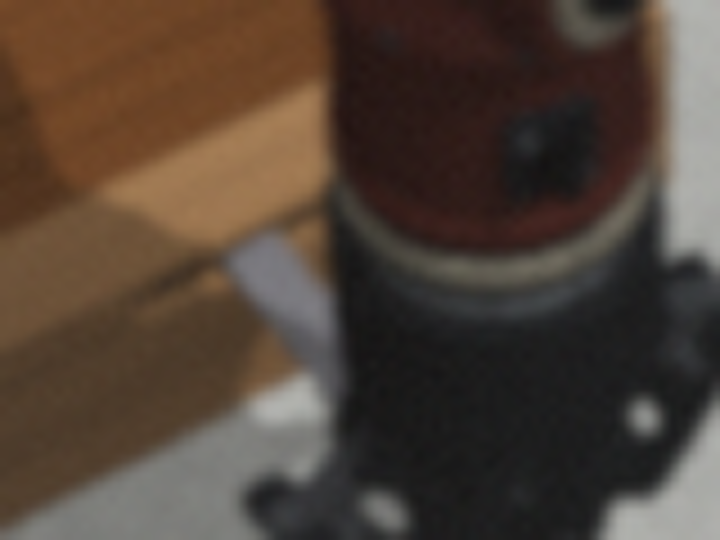

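>>> send_rows:
  motion: "-0.6 0 0 0 1; -1.2 0 0 0 1; -1.8 0 0 0 1; -2.6 0 0 0 1; -2.6 0 0 0 1"

```text
t: 8.88
ee_pos: [584.4, -63.3, 44.0]
ee_rot: [-180.0, 0.1, 79.8]
force: [0.1, -0.8, -1.1]
gripper_width: 0.176
```

```bash
python3 -c "
from h import *
st();r=95
for t in [.1,.2,.35,.5,.65,.8,.95,1.1,1.25,1.4,1.55,1.7,1.85,1.88]: print(t,np.round([-r*(1-np.cos(t))/10,-(r*np.sin(t)+4)/10],2))"
```

```text
t 8.88 ee [584.4 -63.3  44. ] rot [-1.80e+02  1.00e-01  7.98e+01] F [ 0.1 -0.8 -1.1] M [-0.05 -0.01 -0.  ] w 0.176 j [ 14.  44. -17. 102.  20.  37. -24.]
0.1 [-0.05 -1.35]
0.2 [-0.19 -2.29]
0.35 [-0.58 -3.66]
0.5 [-1.16 -4.95]
0.65 [-1.94 -6.15]
0.8 [-2.88 -7.21]
0.95 [-3.97 -8.13]
1.1 [-5.19 -8.87]
1.25 [-6.5  -9.42]
1.4 [-7.89 -9.76]
1.55 [-9.3 -9.9]
1.7 [-10.72  -9.82]
1.85 [-12.12  -9.53]
1.88 [-12.39  -9.45]
```

Lift in arc: first to θ≈0.5.

>>> send_rows:
  motion: "0 0 -0.5 0 1; -0.05 0 -1.3 0 1; -0.2 0 -2.3 0 1; -0.4 0 -3 0 1; -0.6 0 -3.7 0 1"

```text
t: 9.3
ee_pos: [583.7, -65.5, 82.1]
ee_rot: [-180.0, -0.0, 80.0]
force: [-1.1, -0.0, -3.7]
gripper_width: 0.171
```

```bash
python3 -c "
from h import *
st();f=grab('scene');crop(f,180,80,340,200,'s5.png',5)"
```

```text
t 9.30 ee [583.7 -65.5  82.1] rot [-180.   -0.   80.] F [-1.1 -0.  -3.7] M [ 0.33  0.14 -0.11] w 0.171 j [ 16.  41. -18. 101.  18.  41. -22.]
```

View pics/s5.png

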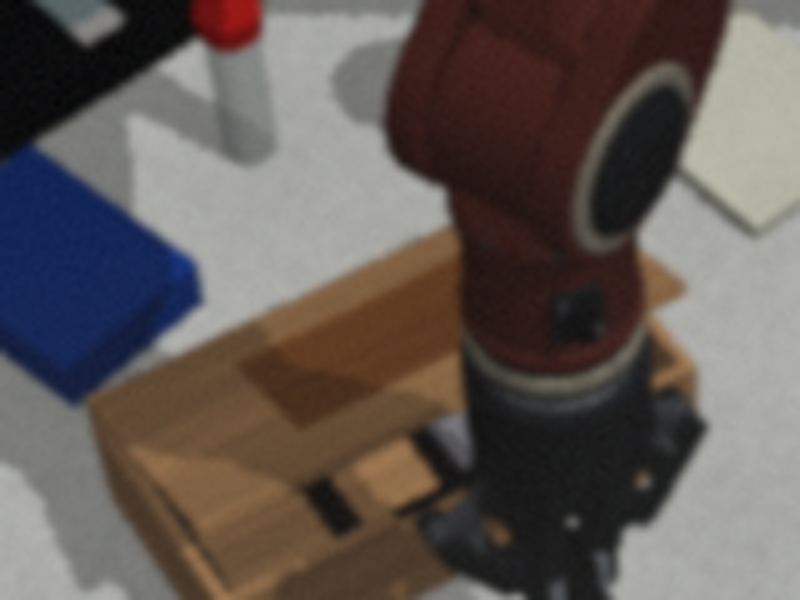

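>>> send_rows:
  motion: "-0.55 0 -1.3 0 1; -1.3 0 -2.5 0 1; -2.3 0 -3.5 0 1; -3.4 0 -4.4 0 1; -4.6 0 -5.2 0 1"

```text
t: 9.77
ee_pos: [576.1, -111.5, 134.6]
ee_rot: [179.9, -0.1, 80.0]
force: [-0.6, 1.5, -3.0]
gripper_width: 0.172
```

```bash
python3 -c "
from h import *
st();f=grab('scene');crop(f,180,50,340,200,'s6.png',4)"
```

```text
t 9.77 ee [ 576.1 -111.5  134.6] rot [ 1.799e+02 -1.000e-01  8.000e+01] F [-0.6  1.5 -3. ] M [ 0.6  -0.   -0.12] w 0.172 j [ 21.  37. -20.  98.  16.  47. -16.]
```

View pics/s6.png

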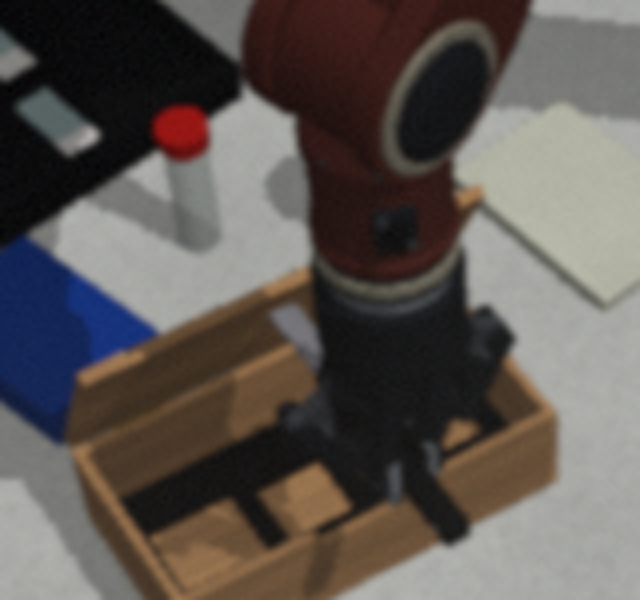

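>>> send_rows:
  motion: "-1.3 0 -0.5 0 1; -2.7 0 -0.9 0 1; -4.1 0 -1 0 1; -5.5 0 -0.9 0 1; -6.9 0 -0.6 0 1"

```text
t: 10.23
ee_pos: [564.6, -178.9, 139.4]
ee_rot: [179.9, -0.2, 79.9]
force: [5.4, 32.0, 1.0]
gripper_width: 0.175
```

```bash
python3 -c "
from h import *
st();f=grab('scene');crop(f,180,50,340,200,'s7.png',4)"
```

```text
t 10.23 ee [ 564.6 -178.9  139.4] rot [179.9  -0.2  79.9] F [ 5.4 32.   1. ] M [ 7.23 -1.36  0.03] w 0.175 j [ 28.  37. -21.  97.  16.  48.  -9.]
```

View pics/s7.png

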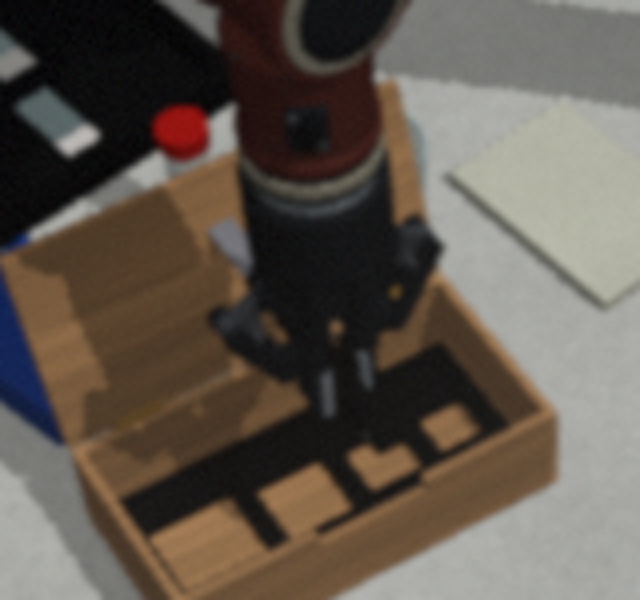

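>>> send_rows:
  motion: "0.5 0 0 0 1; 1.2 0 0 0 1; 2.5 0 0 0 1; 4 0 0 0 1; 5 0 0 0 1"

```text
t: 10.7
ee_pos: [572.8, -127.8, 139.0]
ee_rot: [-180.0, -0.0, 80.1]
force: [0.4, 0.8, -1.4]
gripper_width: 0.174
```

```bash
python3 -c "
from h import *
st();f=grab('scene');crop(f,180,50,340,200,'s8.png',4);f=grab('wrist','w8.png')"
```

```text
t 10.70 ee [ 572.8 -127.8  139. ] rot [-180.    -0.    80.1] F [ 0.4  0.8 -1.4] M [ 0.08 -0.03 -0.  ] w 0.174 j [ 23.  37. -20.  98.  16.  48. -15.]
```

View pics/s8.png

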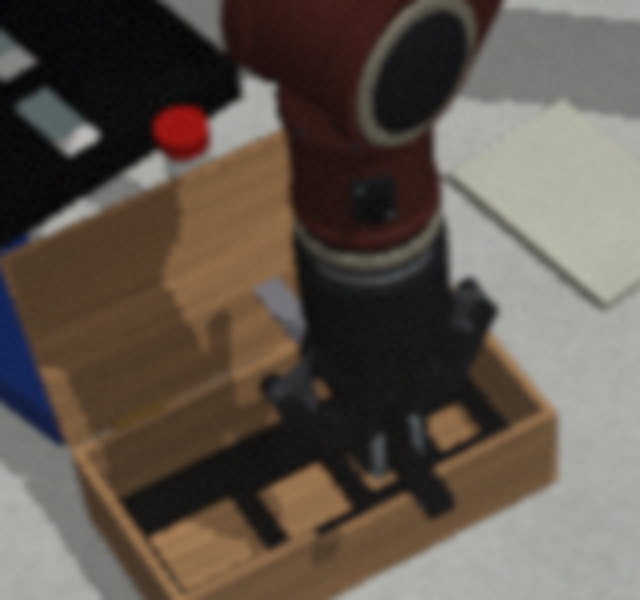

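View pics/w8.png

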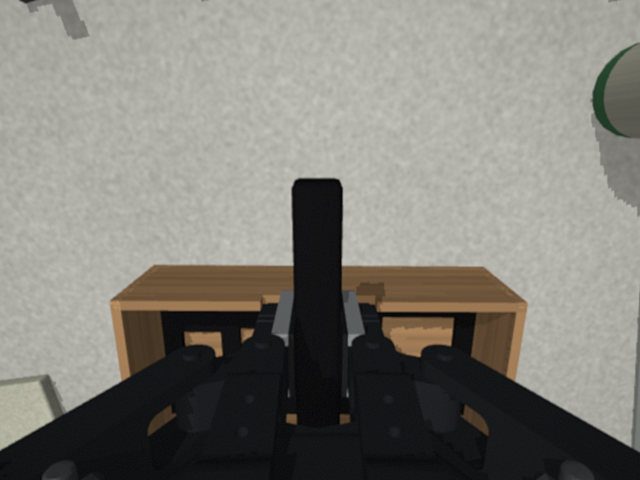

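```bash
python3 -c "
from h import *
rel(580,0,160,184.2)"
```

```text
rel cm [12.58 -1.46 -2.07] turn -1.814 rows>= 14.51
```

>>> send_rows:
  motion: "3 -0.3 -0.4 0 1; 6 -0.6 -0.8 -0.06 1; 9 -0.9 -1.2 -0.16 1; 12 -1.2 -1.6 -0.28 1; 12.5 -1.4 -2 -0.4 1"

```text
t: 11.22
ee_pos: [581.0, 3.1, 160.1]
ee_rot: [179.8, -0.2, 103.7]
force: [-0.0, 1.2, -0.9]
gripper_width: 0.171
```

```bash
python3 -c "
from h import *
st();rel(500,75,150,184.2)"
```

```text
t 11.22 ee [581.    3.1 160.1] rot [179.8  -0.2 103.7] F [-0.   1.2 -0.9] M [0.16 0.01 0.01] w 0.171 j [ 15.  36. -27.  98.  20.  51.  -7.]
rel cm [ 8.91 -6.16  1.01] turn -1.404 rows>= 11.24
```

>>> send_rows:
  motion: "1.8 -1.2 0 -0.12 1; 3.6 -2.4 0 -0.24 1; 5.4 -3.6 0 -0.36 1; 7.2 -4.8 0 -0.48 1; 8.9 -6.1 0 -0.6 1"

```text
t: 11.63
ee_pos: [500.9, 68.4, 159.1]
ee_rot: [-180.0, 0.1, 137.6]
force: [0.2, 0.8, -0.9]
gripper_width: 0.173
```

>>> send_rows:
  motion: "0 0 0 -0.12 1; 0 0 0 -0.24 1; 0 0 0 -0.36 1; 0 0 0 -0.48 1; 0 0 0 -0.6 1"

```text
t: 12.05
ee_pos: [501.6, 67.4, 159.1]
ee_rot: [-179.9, 0.0, 171.9]
force: [-0.7, 0.0, -0.5]
gripper_width: 0.179
```

```bash
python3 -c "
from h import *
st();rel(476.3,81.9,130,184.25)"
```

```text
t 12.05 ee [501.6  67.4 159.1] rot [-179.9    0.   171.9] F [-0.7  0.  -0.5] M [0.   0.03 0.02] w 0.179 j [ 20.  35. -47. 109.  33.  50.  38.]
rel cm [2.71 1.08 2.91] turn -0.215 rows>= 1.72
```

>>> send_rows:
  motion: "1 0.4 1 -0.1 1; 2 0.8 2 -0.2 1; 2.7 1.1 2.9 -0.215 1; 2.7 1.1 2.9 -0.215 1"

```text
t: 12.38
ee_pos: [474.0, 82.7, 128.7]
ee_rot: [-179.9, -0.3, -175.9]
force: [0.6, -0.5, -1.0]
gripper_width: 0.174
```

>>> send_rows:
  motion: "0 0 0 0 1; 0 0 0 0 1; 0 0 0 0 1; 0 0 0 0 1"

```text
t: 12.72
ee_pos: [477.1, 83.2, 130.7]
ee_rot: [-180.0, 0.1, -176.1]
force: [0.4, 0.2, -0.1]
gripper_width: 0.169
```

```bash
python3 -c "
from h import *
st();rel(476.3,81.9,50,184.25);grab('wrist','w9.png')"
```

```text
t 12.72 ee [477.1  83.2 130.7] rot [-1.800e+02  1.000e-01 -1.761e+02] F [ 0.4  0.2 -0.1] M [0.05 0.01 0.01] w 0.169 j [ 19.  36. -48. 114.  38.  46.  43.]
rel cm [ 0.09 -0.12  8.07] turn -0.006 rows>= 1.93
```

View pics/w9.png

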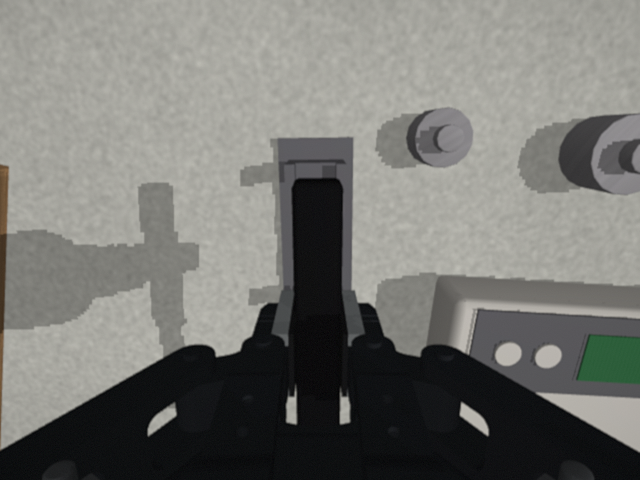

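>>> send_rows:
  motion: "0.1 -0.1 2 0 1; 0.1 -0.1 5 0 1; 0.1 -0.1 8.5 0 1; 0.1 -0.1 8.5 0 1; 0.1 -0.1 8.5 0 1"

```text
t: 13.18
ee_pos: [474.5, 82.2, 44.6]
ee_rot: [-180.0, -0.2, -176.0]
force: [-0.1, 0.3, -0.2]
gripper_width: 0.176
```

>>> send_rows:
  motion: "0 0 0 0 1; 0 0 0 0 1; 0 0 0 0 1; 0 0 0 0 1; 0 0 0 0 1"

```text
t: 13.6
ee_pos: [475.8, 82.4, 46.1]
ee_rot: [180.0, 0.1, -176.1]
force: [-0.0, 0.1, -0.6]
gripper_width: 0.175
```

```bash
python3 -c "
from h import *
st();rel(476.3,81.9,24.5,184.25)"
```

```text
t 13.60 ee [475.8  82.4  46.1] rot [ 1.800e+02  1.000e-01 -1.761e+02] F [-0.   0.1 -0.6] M [ 0.01 -0.02  0.03] w 0.175 j [ 13.  43. -40. 118.  48.  36.  34.]
rel cm [-0.04 -0.06  2.16] turn -0.005 rows>= 0.52
```

>>> send_rows:
  motion: "-0.05 -0.05 0.7 0 1; -0.05 -0.05 1.4 0 1; -0.05 -0.05 1.9 0 1; -0.05 -0.05 2.1 0 1; -0.05 -0.05 2.15 0 1"

```text
t: 14.02
ee_pos: [475.4, 81.6, 24.3]
ee_rot: [-179.9, -0.0, -176.0]
force: [-3.7, -2.9, 15.9]
gripper_width: 0.174
```

>>> send_rows:
  motion: "0 0 0 0 1; 0 0 0 0 1; 0 0 0 0 1; 0 0 0 0 1"

```text
t: 14.35
ee_pos: [475.4, 81.6, 24.3]
ee_rot: [-179.9, -0.0, -176.0]
force: [-2.8, -1.9, 11.4]
gripper_width: 0.172
```

>>> send_rows:
  motion: "0 0 -0.05 0 0.9; 0 0 -0.05 0 0.8; 0 0 -0.05 0 0.7; 0 0 -0.05 0 0.6; 0 0 -0.05 0 0.55"

```text
t: 14.77
ee_pos: [475.8, 82.1, 23.9]
ee_rot: [180.0, -0.0, -176.0]
force: [0.0, 0.2, 0.3]
gripper_width: 0.449
```

>>> send_rows:
  motion: "0 0 -1 0 0.55; 0 0 -3 0 0.55; 0 0 -7 0 0.55; 0 0 -11 0 0.55; 0 0 -14 0 0.55"

```text
t: 15.18
ee_pos: [476.0, 82.8, 167.3]
ee_rot: [179.9, 0.1, -176.0]
force: [0.4, 0.0, 0.5]
gripper_width: 0.451
```

>>> send_rows:
  motion: "0 0 -2 0 0.3; 0 0 -4 0 0.3; 0 0 -4 0 0.3; 0 0 -4 0 0.3; 0 0 -4 0 0.3"

```text
t: 15.6
ee_pos: [475.2, 81.5, 203.8]
ee_rot: [-180.0, -0.1, -176.0]
force: [0.2, 0.1, -0.2]
gripper_width: 0.7
```

```bash
python3 -c "
from h import *
st();f=grab('wrist','w10.png');np.savez('w10.npz',**{k:v for k,v in f.items() if k!='state'});f=grab('top','t10.png');np.savez('t10.npz',**{k:v for k,v in f.items() if k!='state'})"
```

```text
t 15.60 ee [475.2  81.5 203.8] rot [-1.80e+02 -1.00e-01 -1.76e+02] F [ 0.2  0.1 -0.2] M [ 0.03 -0.01 -0.04] w 0.700 j [ 24.  31. -54. 110.  31.  55.  49.]
```

View pics/w10.png

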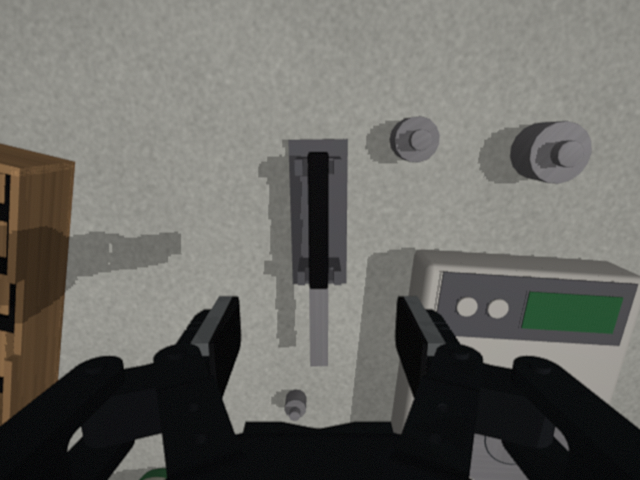

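View pics/t10.png

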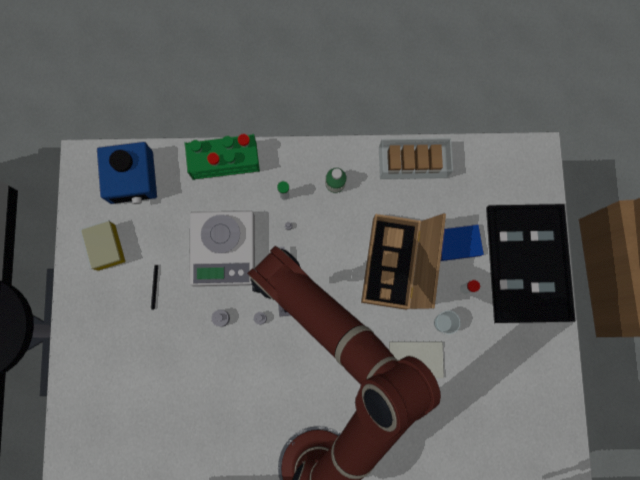

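```bash
python3 -c "
from h import *
f=dict(np.load('w10.npz'))
crop(f,270,370,330,430,'a1.png',6);crop(f,380,100,600,200,'a2.png',3)
t=dict(np.load('t10.npz'));P=cloud(t)
m=np.zeros((480,640),bool);m[215:305,415:445]=1
m&=P[...,2]>80; Q=P[m]; c=Q.mean(0); n=np.linalg.svd(Q-c,full_matrices=False)[2][2]; print(n,len(Q)); 
print('lid angle',np.degrees(np.arccos(abs(n[2]))),Q[:,2].max())
"
```

```text
[ 0.17729338  0.97361389 -0.14367689] 1948
lid angle 81.73933147699235 1667.9940701663484
```

View pics/a1.png

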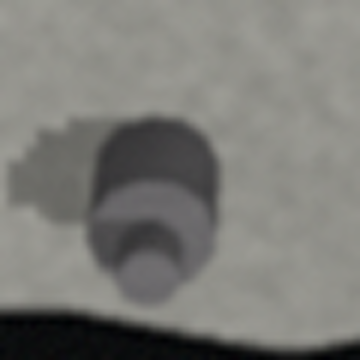

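View pics/a2.png

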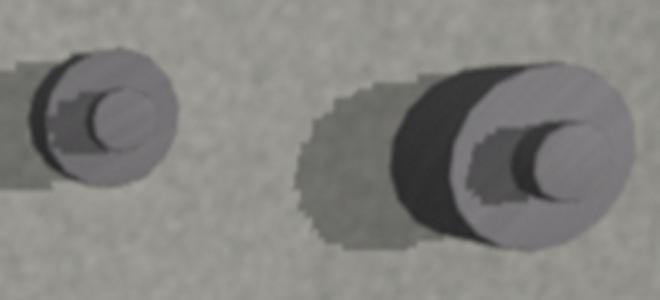

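```bash
python3 -c "
from h import *
f=dict(np.load('w10.npz'))
for n,u,v,z in [('w50k',294.8,416.3,28),('w200k',422.3,140,38),('w200b',417.3,139.3,26),('w500k',571.7,154,47),('w500b',560.7,152,34)]: print(n,np.round(pw(f,u,v,z),1))
t=dict(np.load('t10.npz'));P=cloud(t)
m=np.zeros((480,640),bool);m[215:305,415:445]=1
m&=(P[...,2]>90)&(P[...,2]<220); Q=P[m]; c=np.median(Q,0); 
for i in range(4):
  n=np.linalg.svd(Q-c,full_matrices=False)[2][2]; r=abs((Q-c)@n); Q=Q[r<4]; c=Q.mean(0)
print(n,len(Q),'lid angle',180-np.degrees(np.arccos(abs(n[2]))),Q[:,2].max(),c)
print('pan',pw(t,220.3,233.8,76), pw(dict(np.load('top0.npz')),220.3,233.8,76))
rel(671,68,150,170)
"
```

```text
w50k [671.6  72.5  28. ]
w200k [407.1 156.   38. ]
w200b [406.9 155.   26. ]
w500k [409.4 266.   47. ]
w500b [408.6 265.4  34. ]
[-0.16819216 -0.94474688 -0.28136227] 1701 lid angle 106.34152600422374 198.86313039417337 [ 544.06666193 -305.26801503  146.60215311]
pan [638.7287259  257.25812355  76.        ] [638.7287259  257.25812355  76.        ]
rel cm [-19.46  -2.71   5.31] turn 0.244 rows>= 4.88
```

>>> send_rows:
  motion: "-3.9 -0.5 0 0.05 0.3; -7.8 -1 1 0.1 0.3; -11.7 -1.5 2 0.15 0.3; -15.6 -2 3 0.2 0.3; -19.4 -2.5 5 0.244 0.3"

```text
t: 16.12
ee_pos: [672.2, 70.6, 154.5]
ee_rot: [180.0, 0.1, 169.8]
force: [0.3, 0.3, 1.1]
gripper_width: 0.696
```

>>> send_rows:
  motion: "0 0 2 0 0.3; 0 0 3 0 0.3; 0 0 3 0 0.3; 0 0 3 0 0.3; 0 0 3 0 0.3"

```text
t: 16.53
ee_pos: [669.3, 71.4, 126.2]
ee_rot: [179.9, 0.0, 170.1]
force: [0.0, 0.2, -0.1]
gripper_width: 0.7
```

```bash
python3 -c "
from h import *
st();f=grab('wrist','w11.png');np.savez('w11.npz',**{k:v for k,v in f.items() if k!='state'})"
```

```text
t 16.53 ee [669.3  71.4 126.2] rot [179.9   0.  170.1] F [ 0.   0.2 -0.1] M [0.03 0.   0.01] w 0.700 j [ 14.  49. -43.  83.  36.  61.  44.]
```

View pics/w11.png

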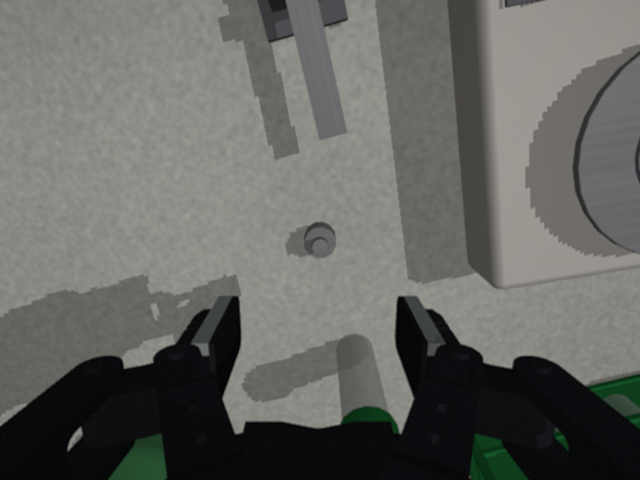

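```bash
python3 -c "
from h import *
f=dict(np.load('w11.npz'))
print(pw(f,320,246,28),pw(f,320.5,238,18))
t=dict(np.load('t10.npz'));P=cloud(t)
crop(t,265,170,305,240,'a3.png',8)
m=np.zeros((480,640),bool);m[175:210,270:300]=1
m&=(P[...,2]>70)&(P[...,2]<120); print(P[m].mean(0),P[m].min(0),P[m].max(0),m.sum())
P=cloud(f); v,u=np.mgrid[:480,:640]
m=(P[...,2]>85)&(P[...,2]<110)&(v>390)&(v<430)&(u>330)&(u<410); print(P[m].mean(0),P[m].min(0),P[m].max(0),m.sum())
m=(P[...,2]>10)&(P[...,2]<40)&(v>215)&(v<265)&(u>295)&(u<345); print(P[m].min(0),P[m].max(0),m.sum())
"
```

```text
[671.12023741  72.2196373   28.        ] [668.67314364  73.04582406  18.        ]
[764.64742852  81.58607534  97.66363815] [749.09229835  66.45591776  70.39476196] [786.02708092  97.43870219 106.9846677 ] 126
[751.64748456  84.67593084  90.61284819] [747.95970576  68.16563204  85.06367827] [763.4999688   99.11326522  97.85015936] 654
[661.01591733  61.07275932  10.22058567] [682.44441107  82.49580598  29.75716175] 850
```

View pics/a3.png

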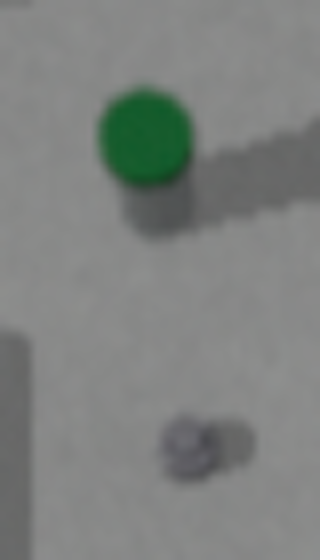

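```bash
python3 -c "
from h import *
st();rel(671.3,72,40,170)
"
```

```text
t 16.58 ee [669.6  71.3 126.7] rot [1.799e+02 1.000e-01 1.701e+02] F [-0.2  0.8 -1. ] M [0.02 0.05 0.07] w 0.701 j [ 14.  49. -43.  83.  36.  61.  44.]
rel cm [-0.15  0.1   8.67] turn 0.001 rows>= 2.08
```

>>> send_rows:
  motion: "-0.15 0.1 2 0 0.5; -0.15 0.1 5 0 0.5; -0.15 0.1 7.5 0 0.5; -0.15 0.1 8.6 0 0.5; -0.15 0.1 8.6 0 0.5"

```text
t: 17.0
ee_pos: [669.7, 70.5, 37.1]
ee_rot: [-179.9, -0.2, 170.0]
force: [-0.4, -0.3, -0.6]
gripper_width: 0.501
```

>>> send_rows:
  motion: "0 0 0 0 0.5; 0 0 0 0 0.5; 0 0 0 0 0.5; 0 0 0 0 0.5; 0 0 0 0 0.5"

```text
t: 17.42
ee_pos: [672.0, 71.5, 40.1]
ee_rot: [180.0, 0.1, 170.0]
force: [0.3, 0.2, -0.5]
gripper_width: 0.498
```

```bash
python3 -c "
from h import *
st();rel(671.3,72,7.5,170);f=grab('wrist','w12.png')
"
```

```text
t 17.42 ee [672.   71.5  40.1] rot [1.8e+02 1.0e-01 1.7e+02] F [ 0.3  0.2 -0.5] M [-0.05  0.02 -0.  ] w 0.498 j [ 13.  55. -39.  86.  40.  54.  41.]
rel cm [0.07 0.04 3.26] turn -0.0 rows>= 0.78
```

View pics/w12.png

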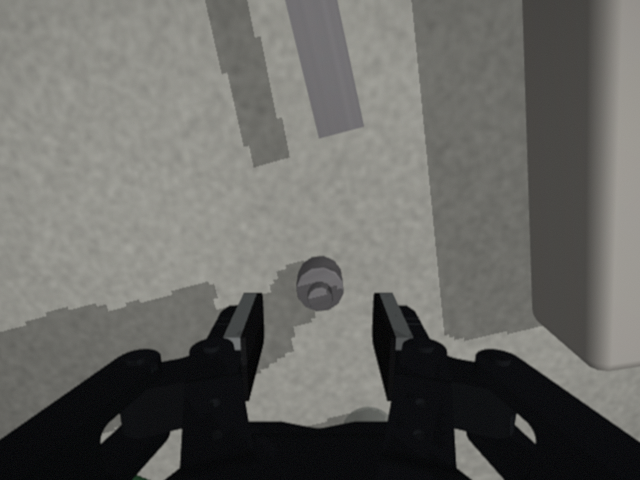

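>>> send_rows:
  motion: "0.07 0.04 1 0 0.5; 0.07 0.04 2 0 0.5; 0.07 0.04 3 0 0.5; 0.07 0.04 3.2 0 0.5; 0.07 0.04 3.2 0 0.5"

```text
t: 17.88
ee_pos: [669.5, 71.4, 4.8]
ee_rot: [-179.9, -0.2, 170.0]
force: [-0.8, 0.4, 0.7]
gripper_width: 0.495
```

>>> send_rows:
  motion: "0 0 0 0 0.5; 0 0 0 0 0.5; 0 0 0 0 0.5; 0 0 0 0 0.5"

```text
t: 18.22
ee_pos: [671.1, 71.9, 7.4]
ee_rot: [180.0, 0.1, 170.0]
force: [0.9, -0.4, -0.6]
gripper_width: 0.5
```

```bash
python3 -c "
from h import *
st();rel(671.3,72,7.5,170);f=grab('wrist','w13.png')
"
```

```text
t 18.22 ee [671.1  71.9   7.4] rot [1.8e+02 1.0e-01 1.7e+02] F [ 0.9 -0.4 -0.6] M [0.03 0.03 0.02] w 0.500 j [ 12.  57. -38.  87.  42.  51.  39.]
rel cm [-0.02  0.01 -0.01] turn -0.0 rows>= 0.01
```

View pics/w13.png

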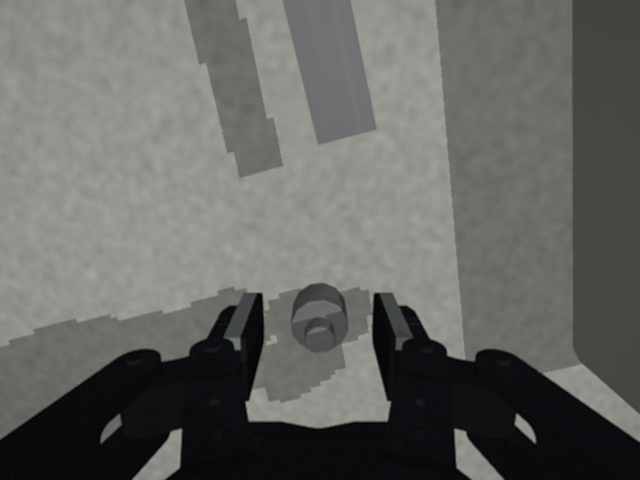

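>>> send_rows:
  motion: "0 0 0 0 0.7; 0 0 0 0 1; 0 0 0 0 1; 0 0 0 0 1; 0 0 0 0 1"

```text
t: 18.68
ee_pos: [671.1, 71.9, 7.5]
ee_rot: [180.0, 0.0, 170.0]
force: [-0.5, -0.4, 4.0]
gripper_width: 0.221
```

>>> send_rows:
  motion: "0 0 -0.5 0 1; 0 0 -2 0 1; 0 0 -5 0 1; 0 0 -8 0 1; 0 0 -11 0 1"

```text
t: 19.1
ee_pos: [670.4, 71.9, 118.7]
ee_rot: [180.0, -0.0, 170.0]
force: [0.8, 0.5, -0.4]
gripper_width: 0.222
```

```bash
python3 -c "
from h import *
st();rel(638.7,257.2,130,170);f=grab('wrist','w14.png');np.savez('w14.npz',**{k:v for k,v in f.items() if k!='state'})
"
```

```text
t 19.10 ee [670.4  71.9 118.7] rot [180.  -0. 170.] F [ 0.8  0.5 -0.4] M [ 0.06 -0.04 -0.01] w 0.222 j [ 14.  50. -43.  83.  36.  61.  44.]
rel cm [ 6.34 17.7  -1.13] turn 0.0 rows>= 4.52
```

View pics/w14.png

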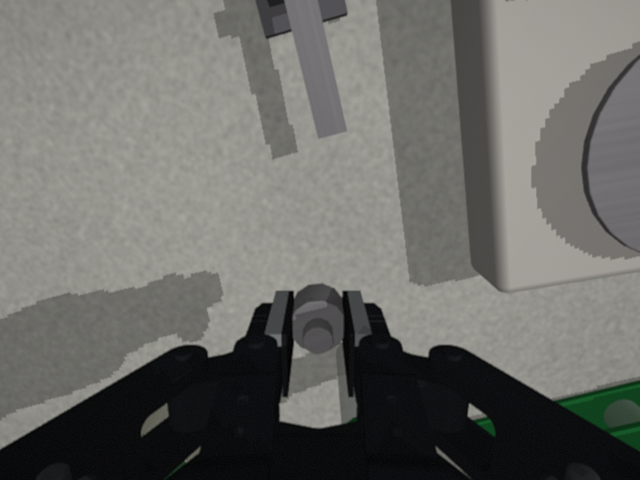

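```bash
python3 -c "
from h import *
rel(690,245,140,170)
"
```

```text
rel cm [ 1.44 17.14 -1.36] turn -0.001 rows>= 4.14
```

>>> send_rows:
  motion: "0.2 2 -0.6 0 1; 0.5 5.5 -1.2 0 1; 0.8 9 -1.6 0 1; 1.1 13 -2 0 1; 1.4 16.5 -2 0 1"

```text
t: 19.57
ee_pos: [685.8, 239.6, 139.2]
ee_rot: [179.8, 0.1, 170.0]
force: [0.8, 0.6, 0.3]
gripper_width: 0.221
```

>>> send_rows:
  motion: "0 0.6 0 0 1; 0 0.6 0 0 1; 0 0.6 0 0 1; 0 0.6 0 0 1; 0 0.6 0 0 1"

```text
t: 19.98
ee_pos: [687.5, 239.5, 136.8]
ee_rot: [-179.9, 0.0, 169.8]
force: [0.3, -0.1, -0.1]
gripper_width: 0.223
```

```bash
python3 -c "
from h import *
st();f=grab('wrist','w15.png');np.savez('w15.npz',**{k:v for k,v in f.items() if k!='state'})
"
```

```text
t 19.98 ee [687.5 239.5 136.8] rot [-179.9    0.   169.8] F [ 0.3 -0.1 -0.1] M [-0.01  0.   -0.02] w 0.223 j [ -2.  53. -41.  72.  35.  68.  35.]
```

View pics/w15.png

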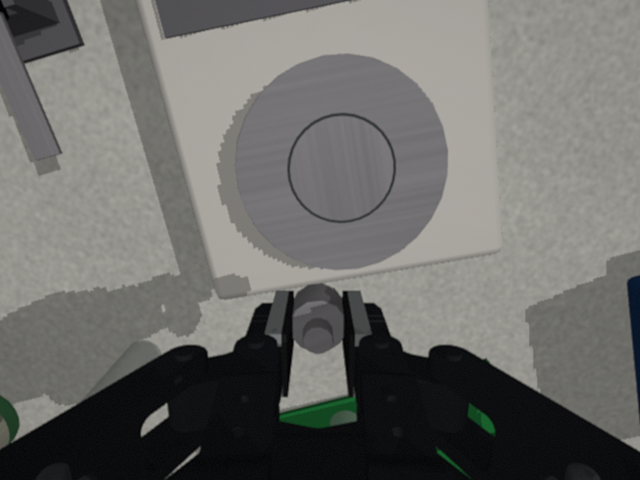

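```bash
python3 -c "
from h import *
f=dict(np.load('w15.npz'))
print(pw(f,341.7,167.5,76),pw(f,341.5,161.5,76)); P=cloud(f); print(np.median(P[120:210,300:380].reshape(-1,3),0))
v,u=np.mgrid[:480,:640]; m=(P[...,2]>72)&(P[...,2]<80)&(v<275)&(u>210)&(u<470); Q=P[m][:,:2].astype(np.float32); print(cv2.minEnclosingCircle(Q),m.sum())
rel(638.7,257.2,120,170)
"
```

```text
[639.17973697 260.0585245   76.        ] [636.19128815 260.44178358  76.        ]
[637.4232644  259.10570057  75.51927432]
((640.3453979492188, 259.4788513183594), 54.98724365234375) 35963
rel cm [5.11 0.85 1.69] turn -0.003 rows>= 1.31
```

```bash
python3 -c "
from h import *
rel(639.7,259.5,100,170)
"
```

```text
rel cm [5.05 1.09 3.69] turn -0.003 rows>= 1.52
```

>>> send_rows:
  motion: "1.5 0.3 0.5 -0.003 1; 3.5 0.8 1.5 -0.003 1; 4.8 1 2.8 -0.003 1; 5.05 1.1 3.4 -0.003 1; 5.05 1.1 3.4 -0.003 1"

```text
t: 20.45
ee_pos: [637.8, 261.0, 101.5]
ee_rot: [-179.9, -0.1, 170.2]
force: [1.3, -0.0, -0.6]
gripper_width: 0.221
```

>>> send_rows:
  motion: "0 0 0 0 1; 0 0 0 0 1; 0 0 0 0 1; 0 0 0 0 1; 0 0 0 0 1"

```text
t: 20.87
ee_pos: [639.5, 262.0, 103.3]
ee_rot: [180.0, 0.0, 170.1]
force: [-0.8, 0.7, 0.3]
gripper_width: 0.222
```

```bash
python3 -c "
from h import *
st();rel(639.7,259.5,84,170)
"
```

```text
t 20.87 ee [639.5 262.  103.3] rot [180.    0.  170.1] F [-0.8  0.7  0.3] M [ 0.02  0.   -0.01] w 0.222 j [ -4.  52. -41.  81.  36.  61.  29.]
rel cm [-0.06 -0.25  1.93] turn 0.002 rows>= 0.47
```

>>> send_rows:
  motion: "-0.05 -0.2 0.3 0 1; -0.05 -0.25 0.7 0 1; -0.05 -0.25 1.1 0 1; -0.05 -0.25 1.4 0 1; -0.05 -0.25 1.5 0 1"

```text
t: 21.28
ee_pos: [638.5, 259.3, 86.8]
ee_rot: [-179.9, -0.1, 170.2]
force: [-0.1, 0.2, -0.9]
gripper_width: 0.222
```

>>> send_rows:
  motion: "0 0 0 0 1; 0 0 0.1 0 1; 0 0 0.2 0 1; 0 0 0.3 0 1; 0 0 0.35 0 1"

```text
t: 21.7
ee_pos: [638.9, 259.7, 84.3]
ee_rot: [180.0, 0.0, 170.2]
force: [-0.7, -0.1, -1.0]
gripper_width: 0.224
```

```bash
python3 -c "
from h import *
st();rel(639.7,259.5,84,170)
"
```

```text
t 21.70 ee [638.9 259.7  84.3] rot [180.    0.  170.2] F [-0.7 -0.1 -1. ] M [-0.03  0.01  0.01] w 0.224 j [ -4.  53. -40.  82.  37.  59.  28.]
rel cm [-0.08 -0.    0.03] turn 0.003 rows>= 0.02
```

>>> send_rows:
  motion: "0 0 0 0 1; 0 0 0 0 1; 0 0 0 0 1; 0 0 0 0 1"

```text
t: 22.03
ee_pos: [639.0, 259.7, 84.5]
ee_rot: [180.0, 0.0, 170.2]
force: [-0.5, -0.2, -0.2]
gripper_width: 0.219
```

```bash
python3 -c "
from h import *
st();rel(639.7,259.5,83.2,170)
for i in range(4): grab('top'); print(bot.get_state()['force'][2],bot.get_state()['ee_pos'])
"
```

```text
t 22.03 ee [639.  259.7  84.5] rot [180.    0.  170.2] F [-0.5 -0.2 -0.2] M [ 0.03 -0.04  0.02] w 0.219 j [ -4.  53. -40.  82.  37.  59.  28.]
rel cm [-0.08 -0.01  0.13] turn 0.003 rows>= 0.04
-1.0641200822420416 [638.95871232 259.68250517  84.50239552]
-0.32083096538598266 [638.96614614 259.67676285  84.45791461]
-1.1477659822911415 [638.92700617 259.68765969  84.46002612]
-0.15280920612295562 [638.93650678 259.68453559  84.45091366]
```

>>> send_rows:
  motion: "-0.04 0 0.05 0 1; -0.07 0 0.1 0 1; -0.07 0 0.13 0 1; -0.07 0 0.13 0 1; -0.07 0 0.13 0 1"

```text
t: 22.65
ee_pos: [639.6, 259.5, 83.0]
ee_rot: [-180.0, -0.0, 170.2]
force: [0.1, 0.6, -0.4]
gripper_width: 0.221
```

```bash
python3 -c "
from h import *
st()
a=[]
for i in range(6): grab('top'); a.append(bot.get_state()['force'][2])
print(np.mean(a))
f=grab('scene');crop(f,320,260,480,390,'s16.png',5);st()
"
```

```text
t 22.65 ee [639.6 259.5  83. ] rot [-180.    -0.   170.2] F [ 0.1  0.6 -0.4] M [-0.01 -0.01  0.01] w 0.221 j [ -4.  53. -40.  82.  37.  59.  28.]
-0.6687255698631495
t 23.00 ee [639.6 259.5  83.1] rot [180.    0.  170.2] F [-0.8  0.1 -1.4] M [ 0.05 -0.    0.03] w 0.222 j [ -4.  53. -40.  82.  37.  59.  28.]
```

View pics/s16.png

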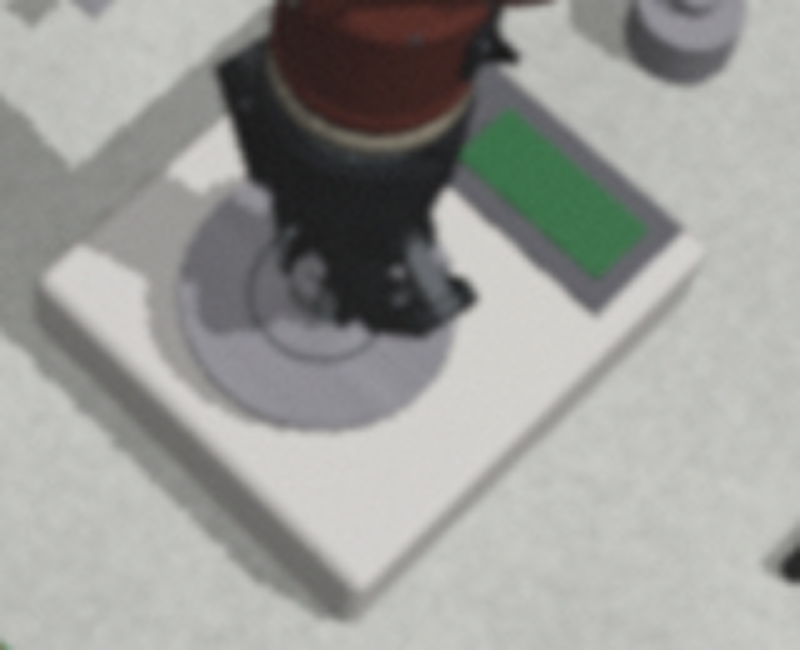

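>>> send_rows:
  motion: "0 0 0.03 0 1; 0 0 0.06 0 1; 0 0 0.1 0 1; 0 0 0.1 0 1; 0 0 0.1 0 1"

```text
t: 23.42
ee_pos: [639.6, 259.6, 82.1]
ee_rot: [180.0, 0.0, 170.2]
force: [-0.9, -0.2, -0.5]
gripper_width: 0.223
```

```bash
cat >>h.py <<'E'
def fz(n=6):
    a=[]
    for i in range(n): bot.grab_frame('top'); a.append(bot.get_state()['force'][2])
    st(); print('mean fz',np.mean(a))
E
python3 -c "
from h import *
fz()"
```

```text
t 23.72 ee [639.6 259.6  82.1] rot [180.    0.  170.2] F [ 0.4 -0.1 -0.1] M [-0.04  0.04 -0.05] w 0.222 j [ -4.  53. -40.  82.  37.  59.  28.]
mean fz -0.12335720905153014
```

>>> send_rows:
  motion: "0 0 0.02 0 0.75; 0 0 0.02 0 0.7; 0 0 0.02 0 0.65; 0 0 0.02 0 0.55; 0 0 0.02 0 0.5"

```text
t: 24.13
ee_pos: [639.7, 259.6, 82.0]
ee_rot: [180.0, 0.0, 170.2]
force: [0.4, 0.6, 0.0]
gripper_width: 0.494
```

>>> send_rows:
  motion: "0 0 -0.5 0 0.5; 0 0 -1.5 0 0.5; 0 0 -3 0 0.5; 0 0 -5 0 0.5; 0 0 -6 0 0.5"

```text
t: 24.55
ee_pos: [640.6, 260.7, 145.4]
ee_rot: [179.8, 0.2, 170.2]
force: [-0.4, -0.0, 0.1]
gripper_width: 0.501
```

```bash
python3 -c "
from h import *
st();f=grab('wrist','w17.png');np.savez('w17.npz',**{k:v for k,v in f.items() if k!='state'})
"
```

```text
t 24.55 ee [640.6 260.7 145.4] rot [179.8   0.2 170.2] F [-0.4 -0.   0.1] M [ 0.03 -0.04 -0.01] w 0.501 j [ -3.  49. -42.  79.  34.  65.  30.]
```

View pics/w17.png

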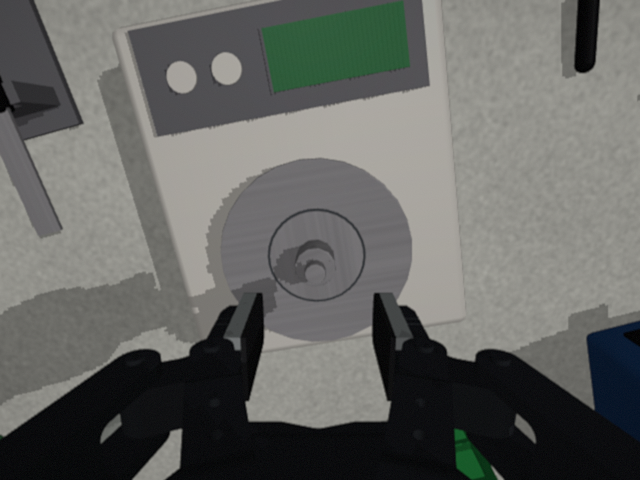

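>>> send_rows:
  motion: "0 0 0 0 0.5; 0 0 0 0 0.5; 0 0 0 0 0.5; 0 0 0 0 0.5; 0 0 0 0 0.5"

```text
t: 25.02
ee_pos: [639.2, 259.2, 140.8]
ee_rot: [-179.9, -0.1, 170.2]
force: [-0.4, 0.1, 0.1]
gripper_width: 0.496
```

>>> send_rows:
  motion: "0 0 0 0 0.5; 0 0 0 0 0.5; 0 0 0 0 0.5; 0 0 0 0 0.5; 0 0 0 0 0.5"

```text
t: 25.43
ee_pos: [639.6, 259.6, 141.9]
ee_rot: [180.0, 0.0, 170.2]
force: [0.3, -0.2, 0.2]
gripper_width: 0.501
```

>>> send_rows:
  motion: "0 0 0 0 0.5; 0 0 0 0 0.5; 0 0 0 0 0.5; 0 0 0 0 0.5; 0 0 0 0 0.5"

```text
t: 25.85
ee_pos: [639.6, 259.5, 141.9]
ee_rot: [180.0, 0.0, 170.2]
force: [-0.3, -0.6, 0.2]
gripper_width: 0.498
```

```bash
python3 -c "
from h import *
st();f=grab('wrist','w18.png');crop(f,250,190,390,320,'w18a.png',5);np.savez('w18.npz',**{k:v for k,v in f.items() if k!='state'})
P=cloud(f);v,u=np.mgrid[:480,:640]; m=(P[...,2]>72)&(P[...,2]<80)&(v<300)&(u>210)&(u<420);print(np.median(P[m][:,2])) 
m=(P[...,2]>100)&(P[...,2]<106)&(v<300)&(u>280)&(u<350);print(P[m].mean(0),m.sum())
m=(P[...,2]>88)&(P[...,2]<106)&(v<300)&(u>280)&(u<350);print(cv2.minEnclosingCircle(P[m][:,:2].astype(np.float32)))
"
```

```text
t 25.85 ee [639.6 259.5 141.9] rot [180.    0.  170.2] F [-0.3 -0.6  0.2] M [ 0.02  0.04 -0.02] w 0.498 j [ -3.  49. -42.  79.  34.  64.  30.]
74.64663509213176
[640.14918908 258.79544683 102.35792333] 368
((640.76806640625, 258.65142822265625), 11.116910934448242)
```

View pics/w18a.png

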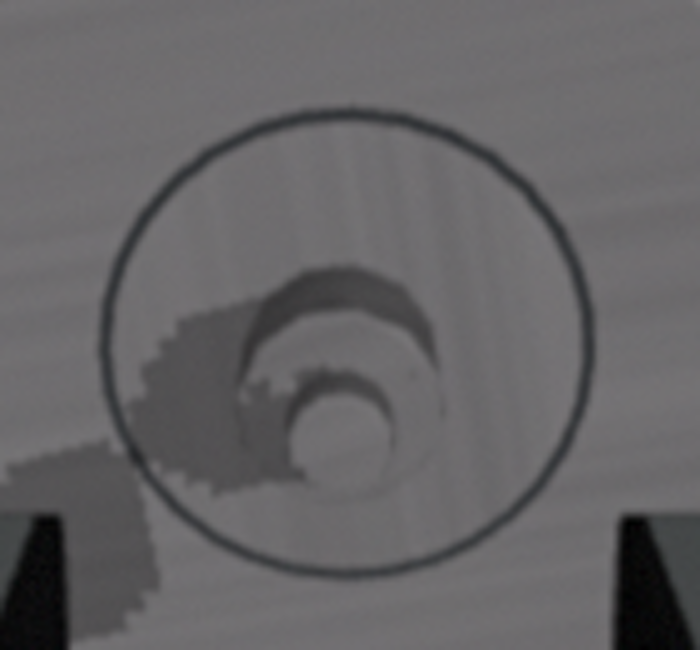

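>>> send_rows:
  motion: "0 0 0.5 0 0.5; 0 0 1.5 0 0.5; 0 0 3 0 0.5; 0 0 4 0 0.5; 0 0 4.5 0 0.5"

```text
t: 26.32
ee_pos: [638.5, 258.5, 94.1]
ee_rot: [-179.8, -0.2, 170.2]
force: [-0.1, 0.0, -0.4]
gripper_width: 0.503
```

>>> send_rows:
  motion: "0 0 0 0 0.5; 0 0 0 0 0.5; 0 0 0.4 0 0.5; 0 0 0.8 0 0.5; 0 0 1.2 0 0.5"

```text
t: 26.73
ee_pos: [639.9, 259.7, 85.1]
ee_rot: [180.0, 0.0, 170.2]
force: [0.8, -0.1, -0.7]
gripper_width: 0.499
```

>>> send_rows:
  motion: "0 0 0.1 0 0.5; 0 0 0.2 0 0.5; 0 0 0.2 0 0.5; 0 0 0.2 0 0.5"

```text
t: 27.07
ee_pos: [639.7, 259.6, 83.0]
ee_rot: [180.0, 0.0, 170.2]
force: [0.3, 0.5, -0.3]
gripper_width: 0.503
```

```bash
python3 -c "
from h import *
st();rel(640,259.2,82.5,170)"
```

```text
t 27.07 ee [639.7 259.6  83. ] rot [180.    0.  170.2] F [ 0.3  0.5 -0.3] M [ 0.02 -0.02 -0.03] w 0.503 j [ -4.  53. -40.  82.  37.  59.  28.]
rel cm [-0.04 -0.03  0.05] turn 0.003 rows>= 0.02
```

>>> send_rows:
  motion: "0 0 0 0 0.7; 0 0 0 0 1; 0 0 0 0 1; 0 0 0 0 1"

```text
t: 27.4
ee_pos: [639.7, 259.6, 83.2]
ee_rot: [180.0, 0.0, 170.2]
force: [0.7, 0.4, 1.3]
gripper_width: 0.217
```

>>> send_rows:
  motion: "0 0 -0.5 0 1; 0 0 -1.5 0 1; 0 0 -3.5 0 1; 0 0 -6 0 1; 0 0 -8.5 0 1"

```text
t: 27.82
ee_pos: [639.4, 259.5, 169.3]
ee_rot: [180.0, -0.0, 170.2]
force: [0.7, 0.1, -0.9]
gripper_width: 0.223
```

```bash
python3 -c "
from h import *
st();rel(500,-207,180,169.95)"
```

```text
t 27.82 ee [639.4 259.5 169.3] rot [180.   -0.  170.2] F [ 0.7  0.1 -0.9] M [ 0.04 -0.07 -0.03] w 0.223 j [ -3.  48. -43.  77.  33.  67.  31.]
rel cm [  5.77 -48.34  -1.07] turn 0.004 rows>= 11.68
```

>>> send_rows:
  motion: "0.2 -2 -0.2 0 1; 0.6 -5.5 -0.5 0 1; 1.1 -9.5 -0.7 0 1; 1.6 -13.5 -0.9 0 1; 2.1 -17.5 -1 0 1"

```text
t: 28.23
ee_pos: [588.6, 89.4, 179.2]
ee_rot: [180.0, 0.1, 170.2]
force: [-0.1, -0.5, -1.3]
gripper_width: 0.22
```

>>> send_rows:
  motion: "0.5 -4 0 0 1; 1 -8 0 0 1; 1.5 -12 0 0 1; 2 -16 0 0 1; 2.4 -20 0 0 1"

```text
t: 28.65
ee_pos: [530.6, -103.9, 179.1]
ee_rot: [-180.0, 0.1, 170.2]
force: [1.5, -1.3, -0.4]
gripper_width: 0.219
```

```bash
python3 -c "
from h import *
st();rel(500,-207,180,169.95)"
```

```text
t 28.65 ee [ 530.6 -103.9  179.1] rot [-1.800e+02  1.000e-01  1.702e+02] F [ 1.5 -1.3 -0.4] M [-0.06 -0.08  0.03] w 0.219 j [ 39.  36. -48. 103.  32.  56.  57.]
rel cm [  1.25 -10.68  -0.09] turn 0.004 rows>= 2.58
```

>>> send_rows:
  motion: "0.3 -4 0 0 1; 0.8 -7.5 0 0 1; 1.2 -10.5 0 0 1; 1.2 -10.5 0 0 1; 1.2 -10.5 0 0 1"

```text
t: 29.07
ee_pos: [500.8, -206.2, 178.3]
ee_rot: [-179.9, 0.0, 169.8]
force: [0.6, 0.8, -0.6]
gripper_width: 0.223
```

```bash
python3 -c "
from h import *
st();f=grab('wrist','w20.png');np.savez('w20.npz',**{k:v for k,v in f.items() if k!='state'})"
```

```text
t 29.07 ee [ 500.8 -206.2  178.3] rot [-179.9    0.   169.8] F [ 0.6  0.8 -0.6] M [ 0.07 -0.07  0.  ] w 0.223 j [ 50.  37. -49. 103.  33.  56.  68.]
```

View pics/w20.png

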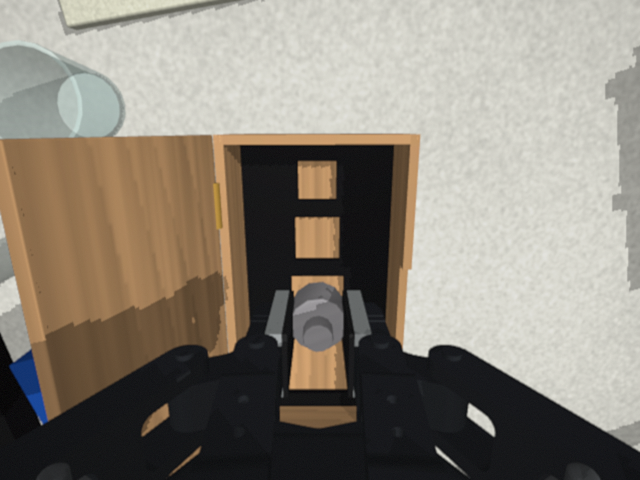

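```bash
python3 -c "
from h import *
f=dict(np.load('w20.npz')); crop(f,270,140,370,270,'w20a.png',6)"
```

```text
(no output)
```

View pics/w20a.png

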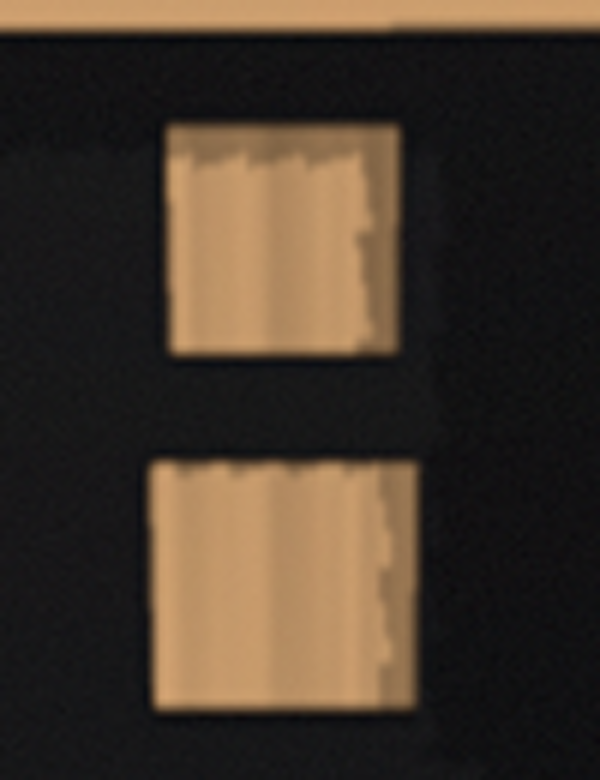

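```bash
python3 -c "
from h import *
f=dict(np.load('w20.npz'))
a=pw(f,317.2,160.7,12);b=pw(f,317.2,199.3,6);print(a,b,(a+b)/2,np.linalg.norm((a-b)[:2]))
c=pw(f,317.4,216.7,12);d=pw(f,317.4,258.5,6);print((c+d)/2,np.linalg.norm((c-d)[:2]))
m=(a+b)/2;n=(c+d)/2;print(np.linalg.norm((n-m)[:2]),np.degrees(np.arctan2(*(n-m)[[1,0]])))
"
```

```text
[ 454.461609   -198.95537295   12.        ] [ 485.05061647 -204.45213364    6.        ] [ 469.75611274 -201.70375329    9.        ] 31.078960023546216
[ 516.29484896 -209.87966868    9.        ] 37.30357962110387
47.25145036323466 -9.964032847150994
```

```bash
python3 -c "
from h import *
rel(469.6,-202,60,170)"
```

```text
rel cm [ 3.18 -0.37 11.86] turn 0.001 rows>= 2.95
```

>>> send_rows:
  motion: "1 -0.1 2 0 1; 2.2 -0.2 5 0 1; 3 -0.3 8.5 0 1; 3.2 -0.35 11 0 1; 3.2 -0.35 11.8 0 1"

```text
t: 29.53
ee_pos: [467.1, -199.3, 57.4]
ee_rot: [179.9, -0.3, 170.4]
force: [-0.8, 0.1, -0.1]
gripper_width: 0.217
```

>>> send_rows:
  motion: "0 0 0 0 1; 0 0 0 0 1; 0 0 0 0 1; 0 0 0 0 1; 0 0 0 0 1"

```text
t: 29.95
ee_pos: [470.5, -201.7, 61.2]
ee_rot: [-180.0, 0.2, 170.2]
force: [0.2, 0.8, 0.2]
gripper_width: 0.221
```

```bash
python3 -c "
from h import *
st();rel(469.6,-202,13.8,170)"
```

```text
t 29.95 ee [ 470.5 -201.7   61.2] rot [-180.     0.2  170.2] F [0.2 0.8 0.2] M [-0.01  0.02  0.02] w 0.221 j [ 46.  43. -40. 113.  44.  40.  58.]
rel cm [ 0.08 -0.04  4.74] turn 0.003 rows>= 1.14
```

>>> send_rows:
  motion: "0.08 -0.04 0.7 0 1; 0.08 -0.04 1.5 0 1; 0.08 -0.04 2.3 0 1; 0.08 -0.04 3 0 1; 0.08 -0.04 3.4 0 1"

```text
t: 30.37
ee_pos: [467.6, -201.8, 24.4]
ee_rot: [180.0, -0.1, 170.2]
force: [-0.4, -1.0, 0.1]
gripper_width: 0.221
```

>>> send_rows:
  motion: "0 0 0 0 1; 0 0 0 0 1; 0 0 0.2 0 1; 0 0 0.4 0 1; 0 0 0.4 0 1"

```text
t: 30.78
ee_pos: [468.4, -201.9, 21.8]
ee_rot: [-180.0, -0.0, 170.2]
force: [0.7, -0.7, -2.0]
gripper_width: 0.222
```

```bash
python3 -c "
from h import *
st();rel(469.6,-202,13.8,170);f=grab('wrist','w21.png')"
```

```text
t 30.78 ee [ 468.4 -201.9   21.8] rot [-180.    -0.   170.2] F [ 0.7 -0.7 -2. ] M [-0.02 -0.    0.02] w 0.222 j [ 44.  46. -36. 115.  48.  35.  55.]
rel cm [-0.12  0.01  0.8 ] turn 0.003 rows>= 0.19
```

View pics/w21.png

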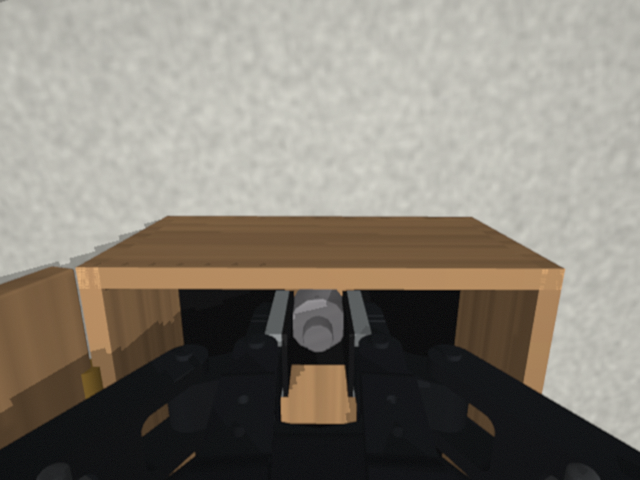

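Looks aligned. Lower the last 8 mm.

>>> send_rows:
  motion: "-0.1 0 0.15 0 1; -0.12 0 0.3 0 1; -0.12 0 0.45 0 1; -0.12 0 0.6 0 1; -0.12 0 0.7 0 1"

```text
t: 31.25
ee_pos: [469.5, -202.1, 14.7]
ee_rot: [180.0, -0.0, 170.2]
force: [-2.0, 0.9, 9.9]
gripper_width: 0.223
```

```bash
python3 -c "
from h import *
fz();rel(469.6,-202,13.8,170)"
```

```text
t 31.55 ee [ 469.6 -202.1   14.8] rot [180.   -0.  170.2] F [-0.2  0.2 -0.6] M [0.05 0.02 0.04] w 0.214 j [ 44.  47. -36. 115.  49.  35.  54.]
mean fz -0.6440998822961029
rel cm [0.   0.01 0.1 ] turn 0.003 rows>= 0.03
```

>>> send_rows:
  motion: "0 0 0.04 0 1; 0 0 0.08 0 1; 0 0 0.1 0 1; 0 0 0.1 0 1"

```text
t: 31.88
ee_pos: [469.7, -202.1, 14.7]
ee_rot: [-180.0, 0.0, 170.2]
force: [-1.7, -0.0, 6.6]
gripper_width: 0.22
```

```bash
python3 -c "
from h import *
fz()"
```

```text
t 32.18 ee [ 469.6 -202.1   14.7] rot [-180.     0.   170.2] F [-3.   0.5  6.4] M [ 0.04  0.41 -0.03] w 0.220 j [ 44.  47. -36. 115.  49.  34.  54.]
mean fz 7.043212798719352
```

>>> send_rows:
  motion: "0 0 -0.08 0 0.75; 0 0 -0.08 0 0.7; 0 0 -0.08 0 0.6; 0 0 -0.08 0 0.5; 0 0 -0.08 0 0.5"

```text
t: 32.6
ee_pos: [469.6, -202.1, 14.5]
ee_rot: [180.0, -0.0, 170.2]
force: [-0.2, 0.1, -0.5]
gripper_width: 0.498
```

>>> send_rows:
  motion: "0 0 -0.5 0 0.5; 0 0 -2 0 0.5; 0 0 -5 0 0.5; 0 0 -9 0 0.5; 0 0 -13 0 0.5"

```text
t: 33.02
ee_pos: [468.8, -201.6, 145.7]
ee_rot: [179.9, -0.1, 170.2]
force: [0.9, -0.8, 0.1]
gripper_width: 0.502
```

```bash
python3 -c "
from h import *
st();f=grab('wrist','w22.png');f=grab('top','t22.png');np.savez('t22.npz',**{k:v for k,v in f.items() if k!='state'});crop(f,190,180,320,340,'t22a.png',4)"
```

```text
t 33.02 ee [ 468.8 -201.6  145.7] rot [ 1.799e+02 -1.000e-01  1.702e+02] F [ 0.9 -0.8  0.1] M [-0.07 -0.05  0.05] w 0.502 j [ 51.  37. -47. 109.  35.  50.  66.]
```

View pics/w22.png

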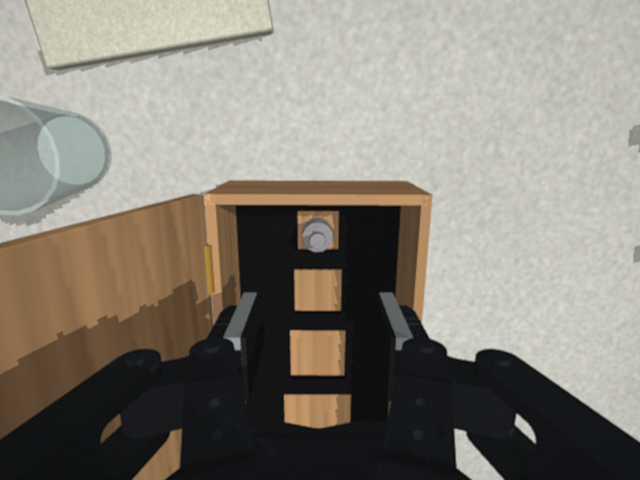

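View pics/t22a.png

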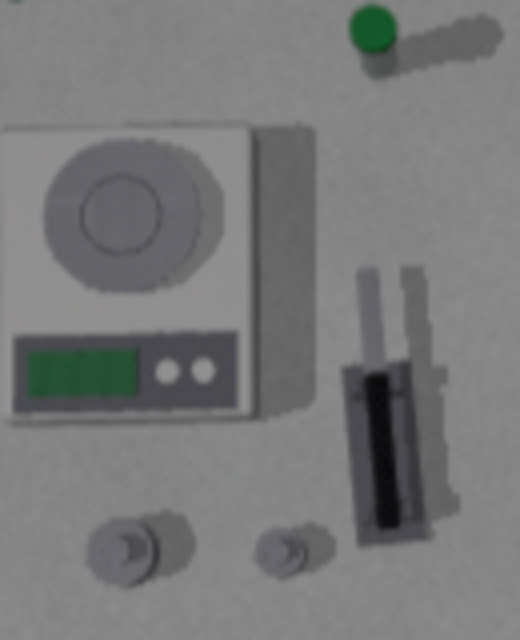

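```bash
python3 -c "
from h import *
rel(445,140,150,170)"
```

```text
rel cm [ 8.69 33.21  0.08] turn 0.003 rows>= 8.23
```

>>> send_rows:
  motion: "0.5 2 -0.3 0 0.4; 1.4 5.5 -0.3 0 0.4; 2.4 9.3 -0.3 0 0.4; 3.4 13 -0.3 0 0.4; 4.4 16.8 -0.3 0 0.4"

```text
t: 33.53
ee_pos: [454.2, -27.9, 147.6]
ee_rot: [-180.0, -0.0, 170.1]
force: [0.4, 0.3, -0.7]
gripper_width: 0.601
```

>>> send_rows:
  motion: "1 4 0 0 0.4; 2 8 0 0 0.4; 3 11.8 0 0 0.4; 4 15 0 0 0.4; 4.3 16.4 0 0 0.4"

```text
t: 33.95
ee_pos: [439.1, 145.8, 148.4]
ee_rot: [179.8, 0.0, 170.6]
force: [0.5, 0.1, 0.4]
gripper_width: 0.599
```

>>> send_rows:
  motion: "0 0 0 0 0.4; 0 0 0 0 0.4; 0 0 0 0 0.4; 0 0 0 0 0.4"

```text
t: 34.28
ee_pos: [440.7, 137.9, 147.3]
ee_rot: [-179.9, -0.0, 170.0]
force: [-0.2, 0.3, 0.1]
gripper_width: 0.602
```

```bash
python3 -c "
from h import *
st();f=grab('wrist','w23.png');np.savez('w23.npz',**{k:v for k,v in f.items() if k!='state'})"
```

```text
t 34.28 ee [440.7 137.9 147.3] rot [-179.9   -0.   170. ] F [-0.2  0.3  0.1] M [0.04 0.03 0.02] w 0.602 j [ 11.  32. -46. 117.  33.  45.  25.]
```

View pics/w23.png

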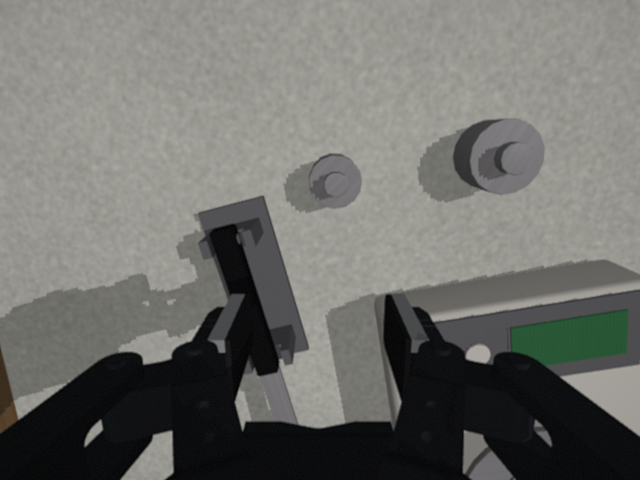

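```bash
cat >>h.py <<'E'
def wfit(f,u0,v0,u1,v1,zb,zk,base=0):
    P=cloud(f);v,u=np.mgrid[:480,:640]; w=(u>u0)&(u<u1)&(v>v0)&(v<v1)
    m=w&(abs(P[...,2]-base-zb)<2.5); k=w&(abs(P[...,2]-base-zk)<2.5)
    print('body',cv2.minEnclosingCircle(P[m][:,:2].astype(np.float32)),'knob',cv2.minEnclosingCircle(P[k][:,:2].astype(np.float32)))
E
python3 -c "
from h import *
f=dict(np.load('w23.npz'))
wfit(f,300,145,370,215,26,38); wfit(f,450,110,555,200,34,47)
print(pw(f,336,185,38),pw(f,515,157.5,47)); rel(407.5,156,60,170)"
```

```text
body ((407.197265625, 154.80319213867188), 17.91910171508789) knob ((407.1556091308594, 154.6147003173828), 7.894762992858887)
body ((409.3591613769531, 265.2992248535156), 24.416662216186523) knob ((409.71038818359375, 264.92681884765625), 10.412203788757324)
[407.26222383 155.03307604  38.        ] [408.39508967 264.18971543  47.        ]
rel cm [3.59 1.19 8.74] turn -0.0 rows>= 2.28
```

>>> send_rows:
  motion: "1.2 0.4 1 0 0.4; 2.8 0.9 3 0 0.4; 3.5 1.05 6 0 0.4; 3.5 1.05 8 0 0.4; 3.5 1.05 8.6 0 0.4"

```text
t: 34.75
ee_pos: [406.4, 154.3, 59.5]
ee_rot: [-179.8, -0.2, 170.1]
force: [-0.3, -0.8, -0.8]
gripper_width: 0.602
```

>>> send_rows:
  motion: "0 0 0 0 0.4; 0 0 0 0 0.4; 0 0 0 0 0.4; 0 0 0 0 0.4; 0 0 0 0 0.4"

```text
t: 35.17
ee_pos: [408.8, 156.2, 62.6]
ee_rot: [179.9, 0.1, 170.1]
force: [0.9, 0.4, -0.6]
gripper_width: 0.601
```

```bash
python3 -c "
from h import *
st();rel(407.2,154.7,8,170);grab('wrist','w24.png')"
```

```text
t 35.17 ee [408.8 156.2  62.6] rot [1.799e+02 1.000e-01 1.701e+02] F [ 0.9  0.4 -0.6] M [-0.    0.02  0.  ] w 0.601 j [  1.  38. -36. 125.  44.  31.  11.]
rel cm [ 0.13 -0.18  5.46] turn 0.002 rows>= 1.31
```

View pics/w24.png

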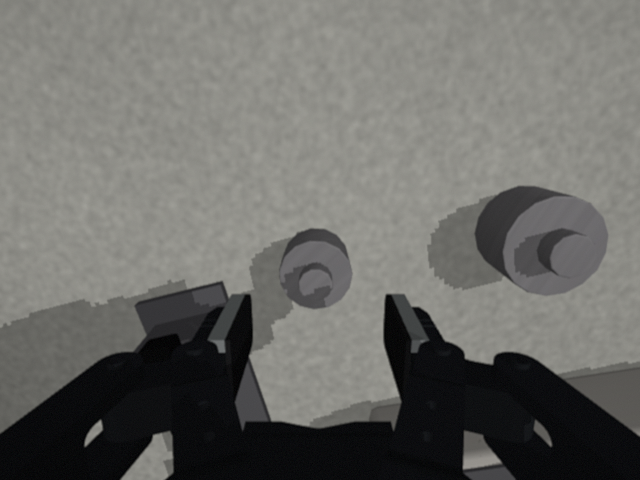

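>>> send_rows:
  motion: "0.13 -0.18 1 0 0.4; 0.13 -0.18 2.2 0 0.4; 0.13 -0.18 3.4 0 0.4; 0.13 -0.18 4.4 0 0.4; 0.13 -0.18 5 0 0.4"

```text
t: 35.63
ee_pos: [406.4, 154.6, 11.2]
ee_rot: [-180.0, -0.0, 170.2]
force: [-0.2, 0.3, 0.4]
gripper_width: 0.599
```

>>> send_rows:
  motion: "0 0 0 0 0.4; 0 0 0 0 0.4; 0 0 0.3 0 0.4; 0 0 0.3 0 0.4; 0 0 0.3 0 0.4"

```text
t: 36.05
ee_pos: [406.5, 154.7, 9.0]
ee_rot: [180.0, 0.0, 170.2]
force: [0.1, -1.2, -0.1]
gripper_width: 0.599
```

```bash
python3 -c "
from h import *
st();rel(407.2,154.7,8.5,170)"
```

```text
t 36.05 ee [406.5 154.7   9. ] rot [180.    0.  170.2] F [ 0.1 -1.2 -0.1] M [ 0.01 -0.05 -0.03] w 0.599 j [ -5.  42. -27. 127.  53.  23.   3.]
rel cm [-0.06  0.01  0.05] turn 0.003 rows>= 0.02
```

>>> send_rows:
  motion: "-0.07 0 0.05 0 0.4; -0.07 0 0.05 0 0.6; -0.07 0 0.05 0 1; -0.07 0 0.05 0 1; -0.07 0 0.05 0 1"

```text
t: 36.47
ee_pos: [407.4, 154.8, 8.7]
ee_rot: [180.0, 0.1, 170.2]
force: [-1.0, -0.9, 4.6]
gripper_width: 0.395
```

>>> send_rows:
  motion: "0 0 -0.5 0 1; 0 0 -1.5 0 1; 0 0 -4 0 1; 0 0 -7.5 0 1; 0 0 -11 0 1"

```text
t: 36.88
ee_pos: [405.6, 153.9, 118.8]
ee_rot: [-179.9, -0.2, 170.2]
force: [1.8, 0.1, -1.5]
gripper_width: 0.394
```

```bash
python3 -c "
from h import *
st();rel(639.7,259.5,140,170)"
```

```text
t 36.88 ee [405.6 153.9 118.8] rot [-179.9   -0.2  170.2] F [ 1.8  0.1 -1.5] M [-0.   -0.16  0.  ] w 0.394 j [  6.  33. -44. 122.  36.  39.  18.]
rel cm [-21.27  14.39  -2.12] turn 0.003 rows>= 6.18
```

>>> send_rows:
  motion: "-1.5 1 -1 0 1; -4.5 3 -1.6 0 1; -7.9 5.4 -2 0 1; -11.3 7.7 -2 0 1; -14.7 10 -2 0 1"

```text
t: 37.3
ee_pos: [570.2, 227.6, 138.5]
ee_rot: [-180.0, -0.0, 170.1]
force: [0.1, 0.3, -2.7]
gripper_width: 0.394
```

>>> send_rows:
  motion: "-3 2 0 0 1; -5.5 3.7 0.5 0 1; -6.6 4.4 1.5 0 1; -6.6 4.4 2.5 0 1; -6.6 4.4 3.2 0 1"

```text
t: 37.72
ee_pos: [640.1, 259.2, 103.7]
ee_rot: [-179.9, -0.2, 170.2]
force: [-0.6, -0.0, -2.2]
gripper_width: 0.397
```

>>> send_rows:
  motion: "0 0 0 0 1; 0 0 0 0 1; 0 0 0 0 1; 0 0 0 0 1; 0 0 0 0 1"

```text
t: 38.13
ee_pos: [641.6, 260.0, 107.3]
ee_rot: [180.0, 0.1, 170.2]
force: [-0.0, 0.6, -1.6]
gripper_width: 0.394
```

```bash
python3 -c "
from h import *
st();rel(639.7,259.5,86,170);grab('wrist','w25.png')"
```

```text
t 38.13 ee [641.6 260.  107.3] rot [1.800e+02 1.000e-01 1.702e+02] F [-0.   0.6 -1.6] M [ 0.01 -0.   -0.01] w 0.394 j [ -3.  52. -41.  81.  36.  61.  29.]
rel cm [ 0.18 -0.08  2.13] turn 0.003 rows>= 0.51
```

View pics/w25.png

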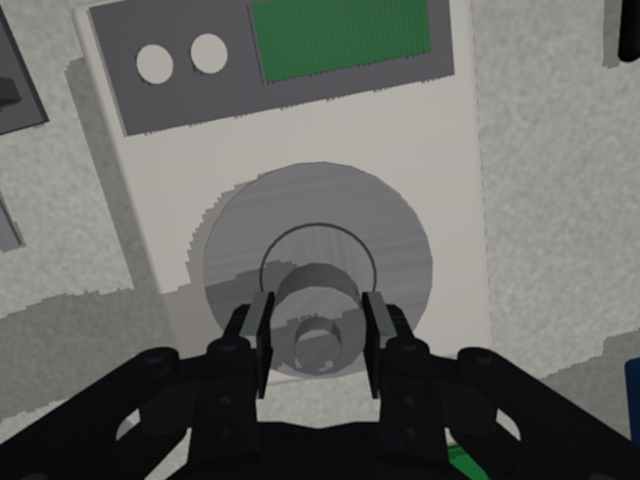

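>>> send_rows:
  motion: "0.15 -0.08 0.3 0 1; 0.18 -0.08 0.7 0 1; 0.18 -0.08 1.2 0 1; 0.18 -0.08 1.6 0 1; 0.18 -0.08 1.8 0 1"

```text
t: 38.6
ee_pos: [639.1, 259.1, 86.9]
ee_rot: [-179.9, -0.1, 170.2]
force: [-0.2, -0.3, -1.8]
gripper_width: 0.393
```

>>> send_rows:
  motion: "0 0 0 0 1; 0 0 0 0 1; 0 0 0.1 0 1; 0 0 0.2 0 1; 0 0 0.3 0 1"

```text
t: 39.02
ee_pos: [639.7, 259.6, 85.3]
ee_rot: [180.0, 0.0, 170.2]
force: [-0.2, -0.1, -2.3]
gripper_width: 0.397
```

```bash
python3 -c "
from h import *
fz();rel(639.7,259.5,84,170)"
```

```text
t 39.32 ee [639.7 259.6  85.3] rot [180.    0.  170.2] F [ 0.2  0.2 -1.8] M [ 0.02  0.04 -0.01] w 0.396 j [ -4.  53. -40.  82.  37.  59.  28.]
mean fz -1.5547445510955764
rel cm [-0.   -0.01  0.13] turn 0.003 rows>= 0.03
```

>>> send_rows:
  motion: "0 0 0.05 0 1; 0 0 0.1 0 1; 0 0 0.15 0 1; 0 0 0.2 0 1; 0 0 0.2 0 1"

```text
t: 39.73
ee_pos: [639.6, 259.6, 83.3]
ee_rot: [180.0, 0.0, 170.2]
force: [-0.3, 0.6, -0.5]
gripper_width: 0.394
```

```bash
python3 -c "
from h import *
fz()"
```

```text
t 40.03 ee [639.6 259.5  83.3] rot [180.    0.  170.2] F [ 0.2 -0.4 -1.3] M [-0.08  0.01  0.02] w 0.398 j [ -4.  53. -40.  82.  37.  59.  28.]
mean fz -1.2168777250334075
```

>>> send_rows:
  motion: "0 0 0.03 0 1; 0 0 0.06 0 1; 0 0 0.1 0 1; 0 0 0.1 0 1"

```text
t: 40.37
ee_pos: [639.6, 259.6, 82.3]
ee_rot: [180.0, 0.0, 170.2]
force: [-1.2, -0.7, 0.7]
gripper_width: 0.394
```

```bash
python3 -c "
from h import *
fz()"
```

```text
t 40.67 ee [639.6 259.6  82.3] rot [180.    0.  170.2] F [-0.2 -1.5  0.1] M [-0.09  0.1  -0.03] w 0.396 j [ -4.  53. -40.  82.  37.  59.  28.]
mean fz -0.12005492000492445
```

Weight now carried by the pan; release.

>>> send_rows:
  motion: "0 0 0 0 0.58; 0 0 0 0 0.55; 0 0 0 0 0.5; 0 0 0 0 0.4; 0 0 0 0 0.35"

```text
t: 41.08
ee_pos: [639.7, 259.7, 82.3]
ee_rot: [180.0, 0.0, 170.2]
force: [0.5, 0.2, 0.5]
gripper_width: 0.645
```

>>> send_rows:
  motion: "0 0 -0.5 0 0.35; 0 0 -1.5 0 0.35; 0 0 -3 0 0.35; 0 0 -5 0 0.35; 0 0 -6 0 0.35"

```text
t: 41.5
ee_pos: [640.6, 260.7, 145.8]
ee_rot: [179.8, 0.2, 170.1]
force: [0.0, 0.6, 1.0]
gripper_width: 0.653
```

>>> send_rows:
  motion: "0 0 0 0 0.35; 0 0 0 0 0.35; 0 0 0 0 0.35; 0 0 0 0 0.35; 0 0 0 0 0.35"

```text
t: 41.92
ee_pos: [639.1, 259.1, 140.9]
ee_rot: [-179.9, -0.1, 170.2]
force: [0.1, 0.1, -0.2]
gripper_width: 0.651
```

```bash
python3 -c "
from h import *
st();f=grab('wrist','w26.png');wfit(f,240,170,400,340,26,38,74.5);rel(639.7,259.5,82.3,170)"
```

```text
t 41.92 ee [639.1 259.1 140.9] rot [-1.799e+02 -1.000e-01  1.702e+02] F [ 0.1  0.1 -0.2] M [-0.03  0.01 -0.01] w 0.651 j [ -3.  50. -42.  79.  34.  65.  30.]
body ((639.1621704101562, 259.1027526855469), 17.90565299987793) knob ((639.1825561523438, 258.9886474609375), 8.228682518005371)
rel cm [-0.04  0.04  5.88] turn 0.003 rows>= 1.41
```

View pics/w26.png

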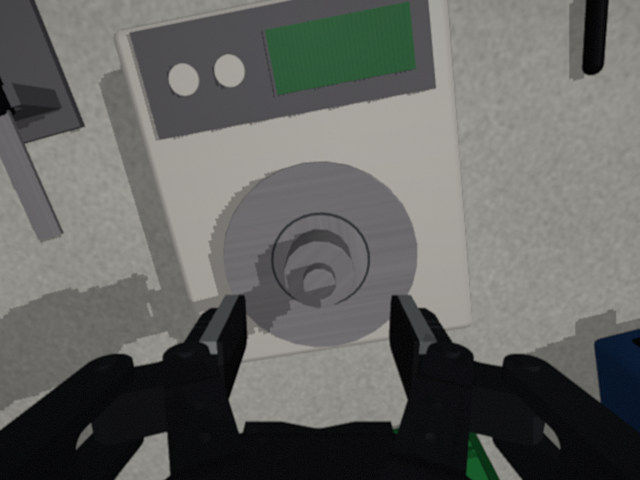

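>>> send_rows:
  motion: "0 0 0 0 0.35; 0 0 0 0 0.35; 0 0 0 0 0.35; 0 0 0 0 0.35; 0 0 0 0 0.35"

```text
t: 42.38
ee_pos: [639.6, 259.5, 142.2]
ee_rot: [180.0, -0.0, 170.2]
force: [-0.1, 0.0, -0.1]
gripper_width: 0.652
```

>>> send_rows:
  motion: "0 0 0.5 0 0.35; 0 0 1.5 0 0.35; 0 0 3 0 0.35; 0 0 4 0 0.35; 0 0 4.5 0 0.35"

```text
t: 42.8
ee_pos: [638.5, 258.5, 94.4]
ee_rot: [-179.8, -0.2, 170.2]
force: [0.1, 0.3, -0.5]
gripper_width: 0.653
```

>>> send_rows:
  motion: "0 0 0 0 0.35; 0 0 0 0 0.35; 0 0 0.4 0 0.35; 0 0 0.8 0 0.35; 0 0 1.2 0 0.35"

```text
t: 43.22
ee_pos: [639.8, 259.7, 85.4]
ee_rot: [180.0, 0.0, 170.2]
force: [0.2, 0.4, -0.5]
gripper_width: 0.65
```

>>> send_rows:
  motion: "0 0 0.1 0 0.35; 0 0 0.2 0 0.35; 0 0 0.25 0 0.35; 0 0 0.25 0 0.35"

```text
t: 43.55
ee_pos: [639.6, 259.6, 82.7]
ee_rot: [180.0, 0.0, 170.2]
force: [0.1, -0.4, 0.2]
gripper_width: 0.647
```

```bash
python3 -c "
from h import *
st()"
```

```text
t 43.55 ee [639.6 259.6  82.7] rot [180.    0.  170.2] F [ 0.1 -0.4  0.2] M [0.03 0.04 0.02] w 0.647 j [ -4.  53. -40.  82.  37.  59.  28.]
```

>>> send_rows:
  motion: "0 0 0 0 0.5; 0 0 0 0 0.8; 0 0 0 0 1; 0 0 0 0 1; 0 0 0 0 1"

```text
t: 43.97
ee_pos: [639.7, 259.5, 82.9]
ee_rot: [180.0, 0.0, 170.2]
force: [0.0, -0.6, -0.0]
gripper_width: 0.394
```

>>> send_rows:
  motion: "0 0 -0.5 0 1; 0 0 -1.5 0 1; 0 0 -3.5 0 1; 0 0 -6 0 1; 0 0 -8.5 0 1"

```text
t: 44.38
ee_pos: [639.1, 259.3, 168.6]
ee_rot: [-180.0, -0.1, 170.2]
force: [0.6, -0.2, -2.4]
gripper_width: 0.398
```

```bash
python3 -c "
from h import *
st();rel(600,-225,180,170)"
```

```text
t 44.38 ee [639.1 259.3 168.6] rot [-1.800e+02 -1.000e-01  1.702e+02] F [ 0.6 -0.2 -2.4] M [-0.01 -0.06 -0.04] w 0.398 j [ -3.  48. -43.  78.  33.  67.  31.]
rel cm [ -4.41 -48.38  -1.14] turn 0.003 rows>= 11.65
```

>>> send_rows:
  motion: "-0.1 -2 -0.2 0 1; -0.2 -5.5 -0.5 0 1; -0.3 -9.5 -0.7 0 1; -0.4 -13.5 -0.9 0 1; -0.5 -17.5 -1 0 1"

```text
t: 44.8
ee_pos: [614.2, 84.7, 178.6]
ee_rot: [-180.0, 0.1, 170.2]
force: [0.8, -0.5, -1.9]
gripper_width: 0.396
```

>>> send_rows:
  motion: "-0.1 -4 0 0 1; -0.2 -8 0 0 1; -0.3 -12 0 0 1; -0.4 -16 0 0 1; -0.5 -20 0 0 1"

```text
t: 45.22
ee_pos: [584.8, -113.5, 178.5]
ee_rot: [-180.0, 0.0, 170.2]
force: [1.6, 0.3, -1.5]
gripper_width: 0.397
```

```bash
python3 -c "
from h import *
st();rel(569.8,-219.8,150,170)"
```

```text
t 45.22 ee [ 584.8 -113.5  178.5] rot [-180.     0.   170.2] F [ 1.6  0.3 -1.5] M [ 0.02 -0.12 -0.02] w 0.397 j [ 36.  41. -47.  94.  33.  60.  59.]
rel cm [ -0.34 -10.73   2.85] turn 0.003 rows>= 2.66
```

>>> send_rows:
  motion: "-0.1 -4 0 0 1; -0.2 -7.5 0.5 0 1; -0.3 -10 1.5 0 1; -0.3 -10.5 2.5 0 1; -0.3 -10.5 2.8 0 1"

```text
t: 45.63
ee_pos: [568.3, -219.3, 148.0]
ee_rot: [-179.9, -0.2, 169.8]
force: [-1.4, 0.2, -2.2]
gripper_width: 0.393
```

>>> send_rows:
  motion: "0 0 0 0 1; 0 0 0 0 1; 0 0 0 0 1; 0 0 0 0 1; 0 0 0 0 1"

```text
t: 46.05
ee_pos: [571.0, -214.3, 150.4]
ee_rot: [180.0, 0.1, 170.3]
force: [0.2, -0.1, -0.9]
gripper_width: 0.394
```

```bash
python3 -c "
from h import *
st();rel(569.8,-219.8,60,170);f=grab('wrist','w27.png');np.savez('w27.npz',**{k:v for k,v in f.items() if k!='state'})"
```

```text
t 46.05 ee [ 571.  -214.3  150.4] rot [1.800e+02 1.000e-01 1.703e+02] F [ 0.2 -0.1 -0.9] M [-0.01  0.01 -0.01] w 0.394 j [ 45.  44. -46.  93.  36.  59.  68.]
rel cm [ 0.03 -0.56  9.04] turn 0.005 rows>= 2.17
```

View pics/w27.png

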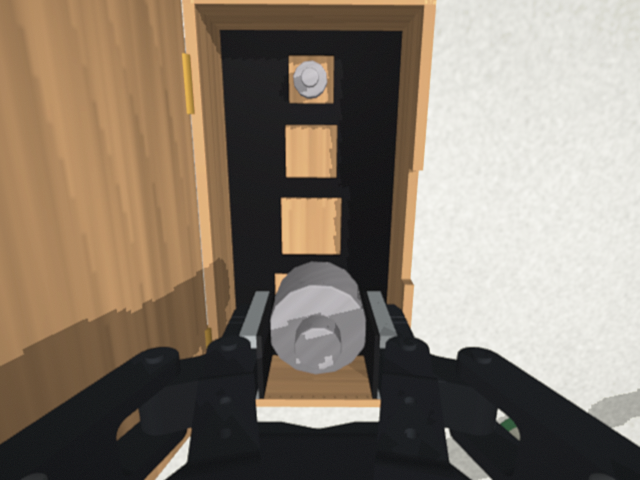

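```bash
python3 -c "
from h import *
f=dict(np.load('w27.npz')); crop(f,265,40,365,270,'w27a.png',3.4)
a=pw(f,311.3,197.5,12);b=pw(f,311.3,254.5,6);print((a+b)/2,np.linalg.norm((a-b)[:2]))"
```

```text
[ 569.84313897 -219.32766597    9.        ] 45.018897625823264
```

View pics/w27a.png

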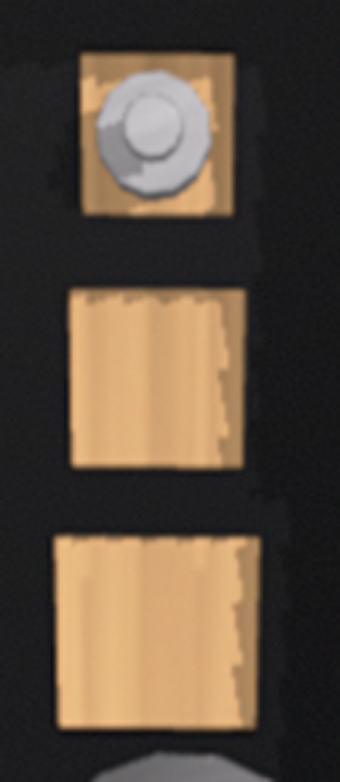

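>>> send_rows:
  motion: "0.03 -0.4 2 0 1; 0.03 -0.5 5 0 1; 0.03 -0.5 8 0 1; 0.03 -0.5 9.5 0 1; 0.03 -0.5 10 0 1"

```text
t: 46.52
ee_pos: [567.1, -220.3, 46.6]
ee_rot: [180.0, -0.3, 170.2]
force: [-0.2, -0.2, -2.7]
gripper_width: 0.395
```

>>> send_rows:
  motion: "0 0 0 0 1; 0 0 0 0 1; 0 0 0.5 0 1; 0 0 1 0 1; 0 0 1.4 0 1"

```text
t: 46.93
ee_pos: [569.7, -220.7, 36.2]
ee_rot: [-180.0, 0.1, 170.2]
force: [-0.2, 0.3, -2.5]
gripper_width: 0.393
```

>>> send_rows:
  motion: "0 0 0 0 1; 0 0 0 0 1; 0 0 0 0 1"

```text
t: 47.18
ee_pos: [569.4, -220.5, 35.9]
ee_rot: [180.0, 0.0, 170.2]
force: [-0.8, 0.0, -1.2]
gripper_width: 0.393
```

```bash
python3 -c "
from h import *
st();rel(569.8,-219.5,16,170);f=grab('wrist','w28.png')"
```

```text
t 47.18 ee [ 569.4 -220.5   35.9] rot [180.    0.  170.2] F [-0.8  0.  -1.2] M [-0.01 -0.01  0.02] w 0.393 j [ 42.  51. -40.  98.  43.  47.  62.]
rel cm [-0.03  0.1   1.99] turn 0.003 rows>= 0.48
```

View pics/w28.png

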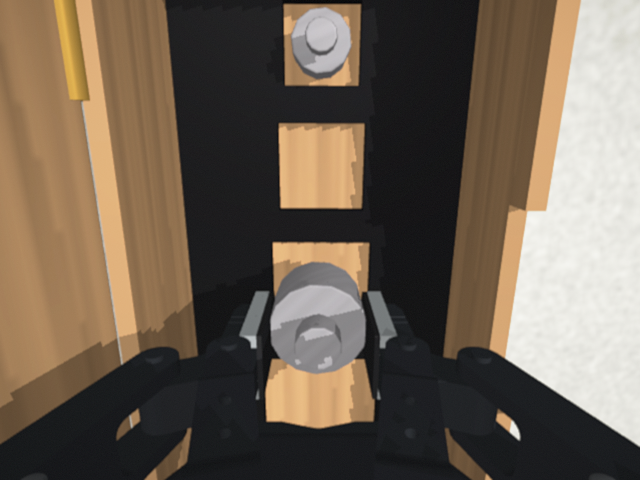

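>>> send_rows:
  motion: "-0.02 0.1 0.4 0 1; -0.02 0.1 0.9 0 1; -0.02 0.1 1.3 0 1; -0.02 0.1 1.6 0 1; -0.02 0.1 1.8 0 1"

```text
t: 47.65
ee_pos: [569.2, -219.5, 16.9]
ee_rot: [180.0, -0.1, 170.2]
force: [0.1, 0.5, -1.9]
gripper_width: 0.391
```

```bash
python3 -c "
from h import *
fz();rel(569.8,-219.5,16,170)"
```

```text
t 47.95 ee [ 569.8 -219.5   17.9] rot [180.    0.  170.2] F [ 1.3 -0.4 -2.2] M [ 0.05  0.02 -0.04] w 0.393 j [ 41.  53. -39.  98.  44.  46.  61.]
mean fz -1.7173049777553038
rel cm [0.   0.   0.19] turn 0.003 rows>= 0.05
```

>>> send_rows:
  motion: "0 0 0.06 0 1; 0 0 0.12 0 1; 0 0 0.18 0 1; 0 0 0.24 0 1; 0 0 0.28 0 1"

```text
t: 48.37
ee_pos: [569.7, -219.6, 15.9]
ee_rot: [-180.0, 0.0, 170.2]
force: [-2.8, -0.0, 7.5]
gripper_width: 0.396
```

```bash
python3 -c "
from h import *
fz(3)"
```

```text
t 48.52 ee [ 569.7 -219.6   15.9] rot [-180.     0.   170.2] F [-3.5 -0.9  6.8] M [0.02 0.42 0.  ] w 0.395 j [ 41.  53. -39.  98.  45.  45.  61.]
mean fz 6.02827548921761
```

>>> send_rows:
  motion: "0 0 -0.06 0 0.58; 0 0 -0.06 0 0.5; 0 0 -0.06 0 0.4; 0 0 -0.06 0 0.35; 0 0 -0.06 0 0.35"

```text
t: 48.93
ee_pos: [569.8, -219.5, 15.4]
ee_rot: [180.0, 0.0, 170.2]
force: [-0.1, 0.1, -0.3]
gripper_width: 0.649
```

>>> send_rows:
  motion: "0 0 -0.5 0 0.35; 0 0 -2 0 0.35; 0 0 -5 0 0.35; 0 0 -9 0 0.35; 0 0 -13 0 0.35"

```text
t: 49.35
ee_pos: [569.1, -219.1, 147.5]
ee_rot: [180.0, -0.1, 170.2]
force: [0.6, -0.2, -0.4]
gripper_width: 0.648
```

```bash
python3 -c "
from h import *
st();f=grab('wrist','w29.png');f=grab('top','t29.png');crop(f,190,180,320,340,'t29a.png',4);rel(440,240,150,170)"
```

```text
t 49.35 ee [ 569.1 -219.1  147.5] rot [ 1.800e+02 -1.000e-01  1.702e+02] F [ 0.6 -0.2 -0.4] M [-0.06 -0.07 -0.04] w 0.648 j [ 45.  44. -46.  93.  36.  59.  68.]
rel cm [21.12 42.91  0.44] turn 0.003 rows>= 11.47
```

View pics/w29.png

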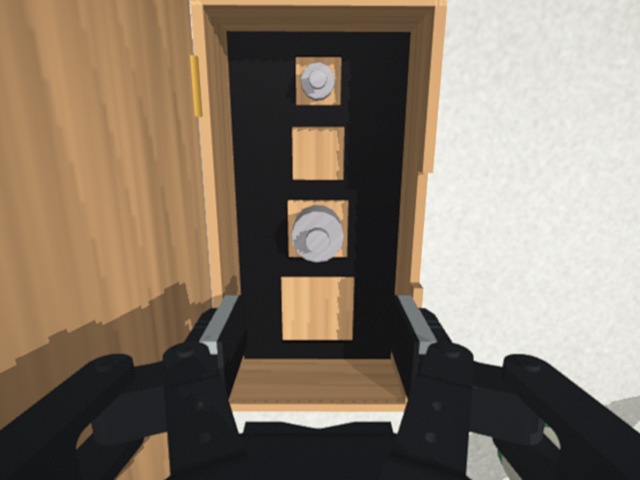

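View pics/t29a.png

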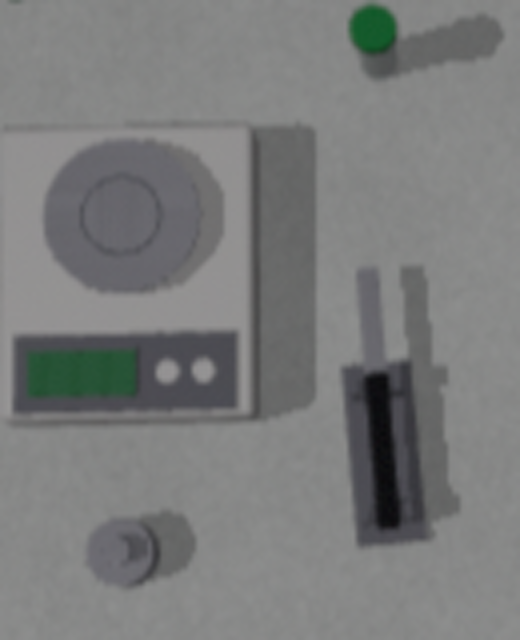

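>>> send_rows:
  motion: "0.9 2 -0.2 0 0.2; 2.5 5.2 -0.4 0 0.2; 4.2 8.7 -0.4 0 0.2; 5.9 12.2 -0.4 0 0.2; 7.6 15.7 -0.4 0 0.2"

```text
t: 49.87
ee_pos: [521.0, -50.3, 150.6]
ee_rot: [180.0, 0.1, 170.1]
force: [-0.1, 0.4, 0.0]
gripper_width: 0.797
```

>>> send_rows:
  motion: "1.7 3.5 0 0 0.2; 3.4 7 0 0 0.2; 5.1 10.5 0 0 0.2; 6.8 14 0 0 0.2; 8.5 17.5 0 0 0.2"

```text
t: 50.28
ee_pos: [467.1, 136.9, 150.5]
ee_rot: [180.0, 0.1, 170.2]
force: [0.9, -0.0, 0.7]
gripper_width: 0.8
```

>>> send_rows:
  motion: "1.7 3.5 0 0 0.2; 3.4 7 0 0 0.2; 4.5 9 0 0 0.2; 5 9.7 0 0 0.2; 5 9.7 0 0 0.2"

```text
t: 50.7
ee_pos: [433.7, 242.0, 150.5]
ee_rot: [179.9, 0.0, 170.5]
force: [-0.1, -0.9, -1.0]
gripper_width: 0.798
```

>>> send_rows:
  motion: "0 0 0 0 0.2; 0 0 0 0 0.2; 0 0 0 0 0.2"

```text
t: 50.95
ee_pos: [436.0, 236.8, 149.3]
ee_rot: [-179.9, 0.0, 169.9]
force: [-0.2, -0.3, -0.1]
gripper_width: 0.797
```

```bash
python3 -c "
from h import *
st();f=grab('wrist','w30.png');np.savez('w30.npz',**{k:v for k,v in f.items() if k!='state'})"
```

```text
t 50.95 ee [436.  236.8 149.3] rot [-179.9    0.   169.9] F [-0.2 -0.3 -0.1] M [ 0.01  0.02 -0.03] w 0.797 j [ -2.  34. -45. 111.  33.  48.  16.]
```

View pics/w30.png

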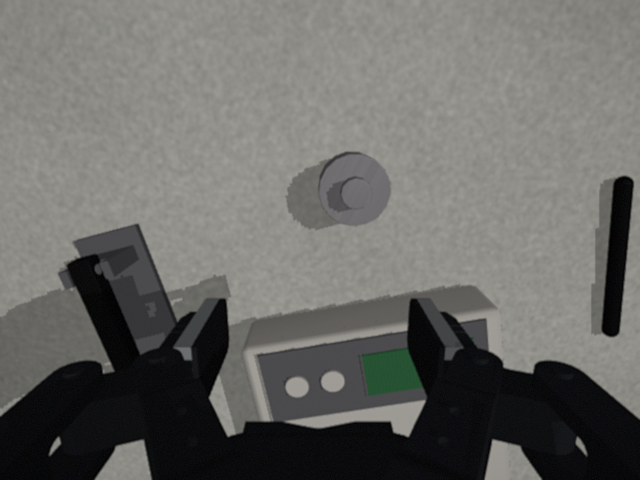

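```bash
python3 -c "
from h import *
f=dict(np.load('w30.npz'))
wfit(f,305,140,400,235,34,47);rel(409.3,265,70,170)
g=dict(np.load('w27.npz'))
"
```

```text
body ((409.4778137207031, 265.3243103027344), 23.953458786010742) knob ((409.5877380371094, 265.2456359863281), 10.010175704956055)
rel cm [3.1  2.28 7.93] turn -0.001 rows>= 2.11
```

>>> send_rows:
  motion: "1.2 0.9 1 0 0.2; 2.6 2 3 0 0.2; 3.1 2.3 6 0 0.2; 3.1 2.3 7.5 0 0.2; 3.1 2.3 7.9 0 0.2"

```text
t: 51.42
ee_pos: [407.4, 265.2, 68.2]
ee_rot: [-179.8, -0.2, 170.1]
force: [-0.1, -0.2, 0.5]
gripper_width: 0.8
```

>>> send_rows:
  motion: "0 0 0 0 0.2; 0 0 0 0 0.2; 0 0 0 0 0.2; 0 0 0 0 0.2; 0 0 0 0 0.2"

```text
t: 51.83
ee_pos: [409.1, 267.3, 71.4]
ee_rot: [179.9, 0.1, 170.1]
force: [0.6, 0.7, -0.3]
gripper_width: 0.799
```

```bash
python3 -c "
from h import *
st();rel(409.5,265.2,9,170);grab('wrist','w31.png')"
```

```text
t 51.83 ee [409.1 267.3  71.4] rot [1.799e+02 1.000e-01 1.701e+02] F [ 0.6  0.7 -0.3] M [ 0.01 -0.02 -0.  ] w 0.799 j [-11.  40. -38. 117.  41.  37.   4.]
rel cm [-0.07 -0.2   6.24] turn 0.002 rows>= 1.5
```

View pics/w31.png

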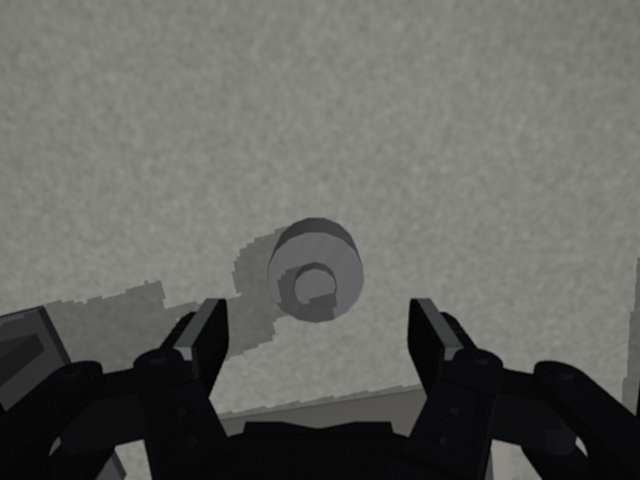

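>>> send_rows:
  motion: "-0.05 -0.2 1 0 0.2; -0.05 -0.2 2.5 0 0.2; -0.05 -0.2 4 0 0.2; -0.05 -0.2 5.3 0 0.2; -0.05 -0.2 5.8 0 0.2"

```text
t: 52.3
ee_pos: [407.8, 264.1, 10.6]
ee_rot: [-179.9, -0.1, 170.2]
force: [-1.1, 0.5, -0.2]
gripper_width: 0.799
```

>>> send_rows:
  motion: "0 0 0 0 0.2; 0 0 0 0 0.2; 0 0 0.2 0 0.2; 0 0 0.3 0 0.2; 0 0 0.3 0 0.2"

```text
t: 52.72
ee_pos: [408.8, 265.2, 9.8]
ee_rot: [180.0, 0.0, 170.2]
force: [-1.1, -0.4, -0.9]
gripper_width: 0.801
```

```bash
python3 -c "
from h import *
st();rel(409.5,265.2,9,170)"
```

```text
t 52.72 ee [408.8 265.2   9.8] rot [180.    0.  170.2] F [-1.1 -0.4 -0.9] M [-0.04  0.01  0.02] w 0.801 j [-15.  45. -31. 119.  48.  29.  -2.]
rel cm [-0.07  0.01  0.08] turn 0.003 rows>= 0.03
```

>>> send_rows:
  motion: "-0.07 0 0.05 0 0.2; -0.07 0 0.05 0 0.6; -0.07 0 0.05 0 1; -0.07 0 0.05 0 1; -0.07 0 0.05 0 1"

```text
t: 53.13
ee_pos: [409.6, 265.6, 9.7]
ee_rot: [179.9, 0.1, 170.2]
force: [-0.1, -0.9, 5.6]
gripper_width: 0.541
```

>>> send_rows:
  motion: "0 0 -0.4 0 1; 0 0 -1.2 0 1; 0 0 -3.5 0 1; 0 0 -7 0 1; 0 0 -11 0 1"

```text
t: 53.55
ee_pos: [407.4, 263.1, 118.6]
ee_rot: [-179.7, -0.3, 170.2]
force: [1.8, 0.6, -5.3]
gripper_width: 0.545
```

```bash
python3 -c "
from h import *
st();rel(639.7,259.5,140,170)"
```

```text
t 53.55 ee [407.4 263.1 118.6] rot [-179.7   -0.3  170.2] F [ 1.8  0.6 -5.3] M [ 0.05 -0.26  0.01] w 0.545 j [ -7.  36. -43. 115.  35.  43.   9.]
rel cm [-22.95   3.6   -2.14] turn 0.003 rows>= 5.59
```

>>> send_rows:
  motion: "-1.5 0.2 -1 0 1; -4.5 0.6 -1.8 0 1; -8 1.2 -2.2 0 1; -11.5 1.8 -2.2 0 1; -15 2.4 -2.2 0 1"

```text
t: 53.97
ee_pos: [562.0, 261.4, 141.0]
ee_rot: [-179.9, -0.1, 170.2]
force: [-0.4, 0.7, -5.2]
gripper_width: 0.54
```

>>> send_rows:
  motion: "-3 0.5 0 0 1; -5.8 0.9 0.5 0 1; -7.6 1.2 1.4 0 1; -7.9 1.3 2.2 0 1; -7.9 1.3 2.6 0 1"

```text
t: 54.38
ee_pos: [640.7, 260.2, 112.0]
ee_rot: [-179.8, -0.2, 170.0]
force: [-1.1, 0.1, -5.5]
gripper_width: 0.544
```

>>> send_rows:
  motion: "0 0 0 0 1; 0 0 0 0 1; 0 0 0 0 1; 0 0 0 0 1; 0 0 0 0 1"

```text
t: 54.8
ee_pos: [640.9, 262.7, 115.9]
ee_rot: [180.0, 0.0, 170.2]
force: [0.0, -0.4, -5.1]
gripper_width: 0.539
```

```bash
python3 -c "
from h import *
st();rel(639.7,259.5,88,170);grab('wrist','w32.png')"
```

```text
t 54.80 ee [640.9 262.7 115.9] rot [180.    0.  170.2] F [ 0.  -0.4 -5.1] M [-0.05 -0.   -0.02] w 0.539 j [ -3.  51. -42.  80.  36.  62.  29.]
rel cm [ 0.07 -0.34  2.79] turn 0.004 rows>= 0.68
```

View pics/w32.png

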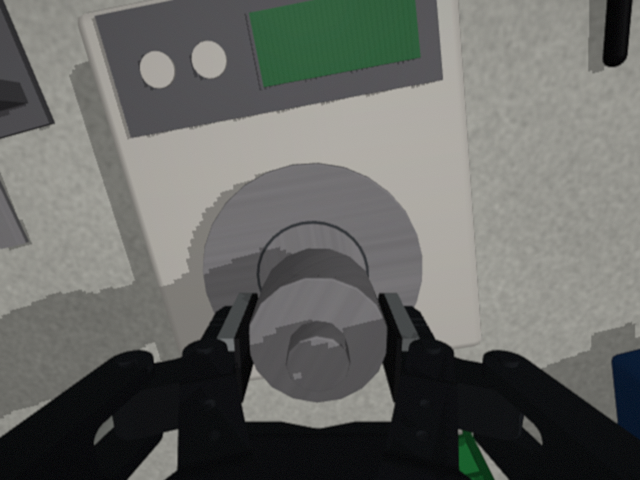

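>>> send_rows:
  motion: "0.05 -0.3 0.4 0 1; 0.07 -0.34 1 0 1; 0.07 -0.34 1.7 0 1; 0.07 -0.34 2.2 0 1; 0.07 -0.34 2.5 0 1"

```text
t: 55.27
ee_pos: [639.3, 258.4, 88.3]
ee_rot: [-179.9, -0.1, 170.2]
force: [0.3, -0.4, -4.9]
gripper_width: 0.54
```

>>> send_rows:
  motion: "0 0 0 0 1; 0 0 0 0 1; 0 0 0.1 0 1; 0 0 0.2 0 1; 0 0 0.3 0 1"

```text
t: 55.68
ee_pos: [640.1, 259.3, 87.3]
ee_rot: [180.0, 0.0, 170.2]
force: [0.4, 0.6, -5.4]
gripper_width: 0.54
```

```bash
python3 -c "
from h import *
fz(4);rel(639.7,259.5,86,170)"
```

```text
t 55.88 ee [640.  259.1  87.1] rot [180.    0.  170.2] F [-1.1 -0.  -4.5] M [ 0.   -0.02  0.06] w 0.545 j [ -3.  53. -41.  82.  37.  59.  28.]
mean fz -4.529536402530074
rel cm [0.03 0.04 0.11] turn 0.003 rows>= 0.03
```

Lower ~4 mm slowly.

>>> send_rows:
  motion: "0.03 0.04 0.07 0 1; 0.03 0.04 0.14 0 1; 0.03 0.04 0.21 0 1; 0.03 0.04 0.28 0 1; 0.03 0.04 0.35 0 1"

```text
t: 56.3
ee_pos: [639.7, 259.7, 83.7]
ee_rot: [180.0, 0.0, 170.2]
force: [0.5, -1.1, -3.1]
gripper_width: 0.544
```

```bash
python3 -c "
from h import *
fz(4)"
```

```text
t 56.50 ee [639.7 259.6  83.7] rot [180.   -0.  170.2] F [-0.4 -0.5 -3.1] M [-0.02  0.15 -0.02] w 0.539 j [ -4.  53. -40.  82.  37.  59.  28.]
mean fz -3.4258384132709985
```

>>> send_rows:
  motion: "0 0 0.06 0 1; 0 0 0.12 0 1; 0 0 0.18 0 1; 0 0 0.24 0 1; 0 0 0.25 0 1"

```text
t: 56.92
ee_pos: [639.7, 259.6, 81.3]
ee_rot: [180.0, 0.0, 170.2]
force: [-1.5, -0.2, -0.6]
gripper_width: 0.544
```

```bash
python3 -c "
from h import *
fz(4)"
```

```text
t 57.12 ee [639.7 259.6  81.3] rot [180.    0.  170.2] F [-1.5 -1.1 -0.6] M [-0.18  0.34  0.03] w 0.545 j [ -4.  53. -40.  82.  37.  59.  28.]
mean fz -0.5182388251599352
```

>>> send_rows:
  motion: "0 0 0.03 0 1; 0 0 0.03 0 0.43; 0 0 0.03 0 0.38; 0 0 0.03 0 0.3; 0 0 0.03 0 0.2"

```text
t: 57.53
ee_pos: [640.2, 259.8, 81.0]
ee_rot: [179.9, 0.1, 170.1]
force: [-0.1, -0.3, 0.0]
gripper_width: 0.8
```

>>> send_rows:
  motion: "0 0 -0.5 0 0.2; 0 0 -1.5 0 0.2; 0 0 -3 0 0.2; 0 0 -5.5 0 0.2; 0 0 -7 0 0.2"

```text
t: 57.95
ee_pos: [640.6, 260.7, 154.8]
ee_rot: [179.8, 0.2, 170.2]
force: [0.4, 0.7, 0.3]
gripper_width: 0.797
```

>>> send_rows:
  motion: "0 0 0 0 0.2; 0 0 0 0 0.2; 0 0 0 0 0.2; 0 0 0 0 0.2; 0 0 0 0 0.2"

```text
t: 58.37
ee_pos: [639.2, 259.0, 149.5]
ee_rot: [-179.9, -0.1, 170.2]
force: [0.6, 0.2, 0.3]
gripper_width: 0.799
```

```bash
python3 -c "
from h import *
st();f=grab('wrist','w33.png');wfit(f,230,170,410,345,34,47,71.5)"
```

```text
t 58.37 ee [639.2 259.  149.5] rot [-1.799e+02 -1.000e-01  1.702e+02] F [0.6 0.2 0.3] M [0.01 0.01 0.02] w 0.799 j [ -3.  49. -43.  79.  34.  65.  30.]
body ((639.2405395507812, 258.7724609375), 24.084556579589844) knob ((638.9551391601562, 258.707275390625), 10.201587677001953)
```

View pics/w33.png

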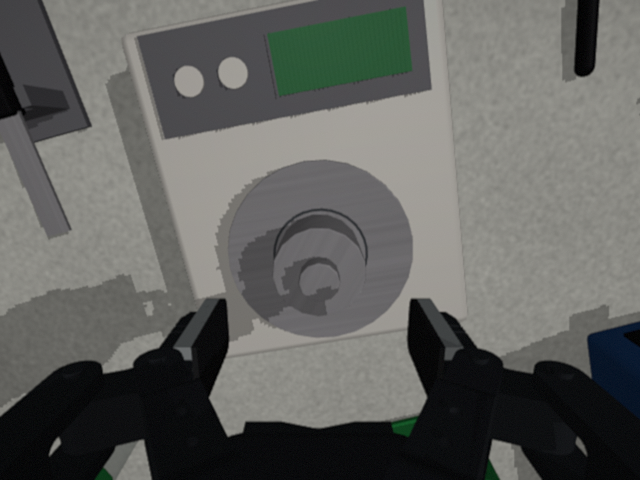

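>>> send_rows:
  motion: "0 0 0 0 0.2; 0 0 0 0 0.2; 0 0 0 0 0.2; 0 0 0 0 0.2; 0 0 0 0 0.2"

```text
t: 58.83
ee_pos: [639.7, 259.6, 150.7]
ee_rot: [180.0, -0.0, 170.2]
force: [-0.3, -0.7, -0.6]
gripper_width: 0.801
```

>>> send_rows:
  motion: "0 0 0.5 0 0.2; 0 0 1.5 0 0.2; 0 0 3 0 0.2; 0 0 4.5 0 0.2; 0 0 5.3 0 0.2"

```text
t: 59.25
ee_pos: [638.6, 258.5, 94.7]
ee_rot: [-179.8, -0.2, 170.2]
force: [0.6, -0.1, -0.2]
gripper_width: 0.798
```

>>> send_rows:
  motion: "0 0 0 0 0.2; 0 0 0 0 0.2; 0 0 0.4 0 0.2; 0 0 0.8 0 0.2; 0 0 1.2 0 0.2"

```text
t: 59.67
ee_pos: [640.1, 259.8, 86.2]
ee_rot: [179.9, 0.1, 170.2]
force: [0.9, -0.1, 0.2]
gripper_width: 0.798
```

>>> send_rows:
  motion: "0 0 0.1 0 0.2; 0 0 0.25 0 0.2; 0 0 0.4 0 0.2; 0 0 0.4 0 0.2; 0 0 0.4 0 0.2"

```text
t: 60.08
ee_pos: [639.7, 259.6, 81.7]
ee_rot: [180.0, 0.0, 170.2]
force: [0.4, 0.9, -0.2]
gripper_width: 0.797
```

```bash
python3 -c "
from h import *
st()"
```

```text
t 60.08 ee [639.7 259.6  81.7] rot [180.    0.  170.2] F [ 0.4  0.9 -0.2] M [ 0.   -0.01  0.02] w 0.797 j [ -4.  53. -40.  82.  37.  59.  28.]
```

>>> send_rows:
  motion: "0 0 0 0 0.35; 0 0 0 0 0.6; 0 0 0 0 1; 0 0 0 0 1; 0 0 0 0 1"

```text
t: 60.5
ee_pos: [639.8, 259.5, 81.9]
ee_rot: [180.0, 0.0, 170.2]
force: [-0.3, -0.4, 0.8]
gripper_width: 0.541
```

>>> send_rows:
  motion: "0 0 -0.4 0 1; 0 0 -1.2 0 1; 0 0 -3 0 1; 0 0 -5.5 0 1; 0 0 -8.5 0 1"

```text
t: 60.92
ee_pos: [637.9, 257.9, 164.8]
ee_rot: [-179.7, -0.3, 170.2]
force: [0.4, 0.5, -5.2]
gripper_width: 0.536
```

```bash
python3 -c "
from h import *
st();rel(633.3,-231,178,170)"
```

```text
t 60.92 ee [637.9 257.9 164.8] rot [-179.7   -0.3  170.2] F [ 0.4  0.5 -5.2] M [ 0.04 -0.06 -0.02] w 0.536 j [ -3.  48. -43.  78.  33.  67.  31.]
rel cm [ -7.88 -48.25  -1.32] turn 0.003 rows>= 11.73
```

>>> send_rows:
  motion: "-0.3 -2 -0.3 0 1; -0.9 -5.5 -0.7 0 1; -1.5 -9.5 -1.1 0 1; -2.2 -13.5 -1.3 0 1; -2.9 -17.5 -1.3 0 1"

```text
t: 61.33
ee_pos: [637.5, 80.2, 179.8]
ee_rot: [-179.9, -0.0, 170.2]
force: [-0.2, -0.1, -4.8]
gripper_width: 0.541
```

>>> send_rows:
  motion: "-0.65 -4 0 0 1; -1.3 -8 0 0 1; -1.95 -12 0 0 1; -2.6 -16 0 0 1; -3.2 -19.5 0 0 1"

```text
t: 61.75
ee_pos: [635.1, -119.5, 179.0]
ee_rot: [-179.9, -0.1, 170.0]
force: [-0.0, -0.5, -4.4]
gripper_width: 0.542
```

```bash
python3 -c "
from h import *
st();rel(633.3,-231,150,170)"
```

```text
t 61.75 ee [ 635.1 -119.5  179. ] rot [-1.799e+02 -1.000e-01  1.700e+02] F [-0.  -0.5 -4.4] M [-0.06 -0.04  0.02] w 0.542 j [ 33.  45. -46.  85.  34.  65.  61.]
rel cm [ -1.75 -11.01   2.9 ] turn 0.001 rows>= 2.76
```

>>> send_rows:
  motion: "-0.6 -3.8 0 0 1; -1.2 -7.4 0.5 0 1; -1.6 -9.8 1.5 0 1; -1.7 -10.6 2.4 0 1; -1.7 -10.8 2.8 0 1"

```text
t: 62.17
ee_pos: [632.3, -229.4, 148.8]
ee_rot: [-179.9, -0.3, 169.8]
force: [-0.9, -0.5, -5.5]
gripper_width: 0.544
```

>>> send_rows:
  motion: "0 0 0 0 1; 0 0 0 0 1; 0 0 0 0 1; 0 0 0 0 1; 0 0 0 0 1"

```text
t: 62.58
ee_pos: [635.5, -223.1, 152.6]
ee_rot: [180.0, 0.1, 170.3]
force: [0.0, 0.4, -4.4]
gripper_width: 0.54
```

```bash
python3 -c "
from h import *
st();rel(633.3,-231,60,170);f=grab('wrist','w34.png');np.savez('w34.npz',**{k:v for k,v in f.items() if k!='state'})"
```

```text
t 62.58 ee [ 635.5 -223.1  152.6] rot [1.800e+02 1.000e-01 1.703e+02] F [ 0.   0.4 -4.4] M [-0.    0.01 -0.03] w 0.540 j [ 41.  48. -45.  82.  36.  65.  70.]
rel cm [ 0.08 -0.82  9.26] turn 0.005 rows>= 2.23
```

View pics/w34.png

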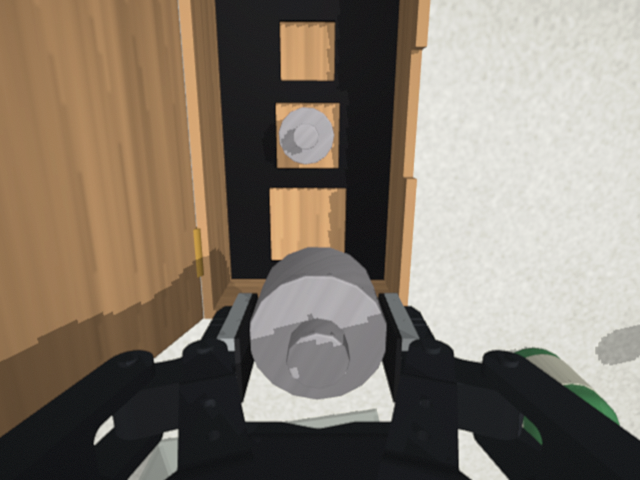

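```bash
python3 -c "
from h import *
f=dict(np.load('w34.npz')); a=pw(f,307.7,188,12); print(a, a[:2]+28*np.array([.9846,-.1746]))
f=grab('wrist'); crop(f,255,90,365,270,'w34a.png',4)
rel(633.3,-231,50,170)"
```

```text
[ 605.29955638 -225.62638077   12.        ] [ 632.86835638 -230.51518077]
rel cm [ 0.07 -0.72 10.22] turn 0.004 rows>= 2.46
```

View pics/w34a.png

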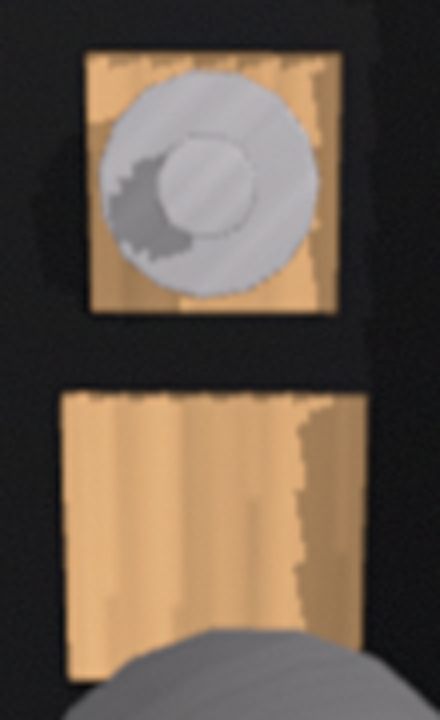

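>>> send_rows:
  motion: "0.07 -0.4 2 0 1; 0.07 -0.68 5 0 1; 0.07 -0.68 8 0 1; 0.07 -0.68 9.7 0 1; 0.07 -0.68 10.2 0 1"

```text
t: 63.1
ee_pos: [630.2, -231.5, 45.6]
ee_rot: [-180.0, -0.4, 170.2]
force: [-1.3, -0.2, -4.9]
gripper_width: 0.541
```

>>> send_rows:
  motion: "0 0 0 0 1; 0 0 0 0 1; 0 0 0.4 0 1; 0 0 0.9 0 1; 0 0 1.2 0 1"

```text
t: 63.52
ee_pos: [633.5, -231.5, 38.4]
ee_rot: [-180.0, 0.1, 170.2]
force: [0.0, -0.4, -4.8]
gripper_width: 0.54
```

>>> send_rows:
  motion: "0 0 0 0 1; 0 0 0 0 1; 0 0 0 0 1; 0 0 0 0 1"

```text
t: 63.85
ee_pos: [633.2, -231.4, 38.0]
ee_rot: [180.0, 0.0, 170.2]
force: [-0.2, 0.2, -4.3]
gripper_width: 0.539
```

```bash
python3 -c "
from h import *
st();rel(633,-230.7,17,170);f=grab('wrist','w35.png')"
```

```text
t 63.85 ee [ 633.2 -231.4   38. ] rot [180.    0.  170.2] F [-0.2  0.2 -4.3] M [0.01 0.01 0.02] w 0.539 j [ 39.  56. -41.  86.  42.  54.  66.]
rel cm [0.03 0.06 2.1 ] turn 0.003 rows>= 0.5
```

View pics/w35.png

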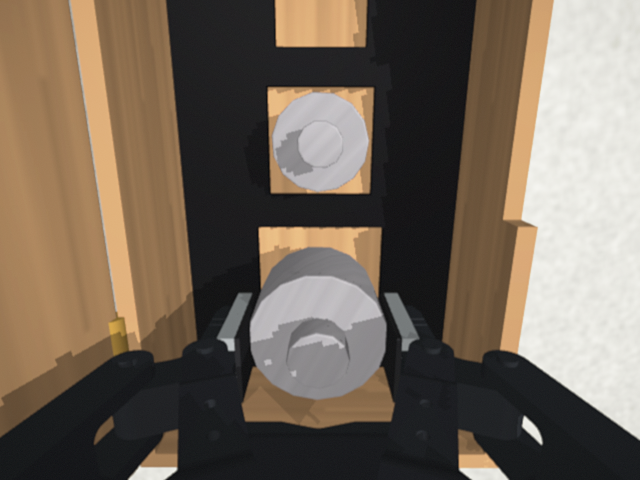

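>>> send_rows:
  motion: "0.03 0.06 0.4 0 1; 0.03 0.06 0.9 0 1; 0.03 0.06 1.3 0 1; 0.03 0.06 1.6 0 1; 0.03 0.06 1.7 0 1"

```text
t: 64.32
ee_pos: [632.2, -230.7, 19.5]
ee_rot: [180.0, -0.1, 170.2]
force: [-0.1, -1.0, -5.2]
gripper_width: 0.541
```

>>> send_rows:
  motion: "0 0 0 0 1; 0 0 0 0 1; 0 0 0.1 0 1; 0 0 0.2 0 1; 0 0 0.3 0 1"

```text
t: 64.73
ee_pos: [632.9, -230.8, 17.8]
ee_rot: [-180.0, 0.0, 170.2]
force: [0.4, -0.3, -5.2]
gripper_width: 0.537
```

```bash
python3 -c "
from h import *
fz(4);rel(633,-230.7,17,170)"
```

```text
t 64.93 ee [ 632.8 -230.7   17.7] rot [180.   -0.  170.2] F [-0.8  0.7 -4.1] M [0.1  0.02 0.01] w 0.542 j [ 39.  57. -40.  87.  43.  52.  65.]
mean fz -4.458686746488746
rel cm [-0.02  0.01  0.07] turn 0.003 rows>= 0.02
```

>>> send_rows:
  motion: "0 0 0.04 0 1; 0 0 0.08 0 1; 0 0 0.12 0 1; 0 0 0.15 0 1; 0 0 0.15 0 1"

```text
t: 65.35
ee_pos: [633.0, -230.7, 17.3]
ee_rot: [-180.0, 0.0, 170.2]
force: [-2.1, 0.4, 3.7]
gripper_width: 0.544
```

```bash
python3 -c "
from h import *
fz(3)"
```

```text
t 65.50 ee [ 633.  -230.7   17.2] rot [-180.     0.   170.2] F [-3.9  0.4  6.6] M [ 0.01  0.84 -0.01] w 0.539 j [ 39.  57. -40.  87.  43.  52.  65.]
mean fz 5.372097849898341
```

>>> send_rows:
  motion: "0 0 -0.06 0 0.43; 0 0 -0.06 0 0.38; 0 0 -0.06 0 0.3; 0 0 -0.06 0 0.22; 0 0 -0.06 0 0.22"

```text
t: 65.92
ee_pos: [633.1, -230.6, 16.6]
ee_rot: [180.0, 0.0, 170.2]
force: [0.1, -0.0, 0.2]
gripper_width: 0.777
```

>>> send_rows:
  motion: "0 0 -0.5 0 0.22; 0 0 -2 0 0.22; 0 0 -5 0 0.22; 0 0 -9 0 0.22; 0 0 -13 0 0.22"

```text
t: 66.33
ee_pos: [632.5, -230.4, 148.8]
ee_rot: [180.0, -0.0, 170.2]
force: [0.0, -1.0, 0.1]
gripper_width: 0.777
```

>>> send_rows:
  motion: "0.5 0 -3 0 1; 1 0 -6 0 1; 1.5 0.5 -9 0 1; 2 1 -12 0 1; 2.5 2 -12 0 1"

```text
t: 66.75
ee_pos: [614.7, -206.8, 275.6]
ee_rot: [-180.0, 0.8, 170.0]
force: [0.5, 0.1, 1.2]
gripper_width: 0.071
```

```bash
python3 -c "
from h import *
st();f=grab('wrist','w36.png');np.savez('w36.npz',**{k:v for k,v in f.items() if k!='state'});grab('scene','s36.png')"
```

```text
t 66.75 ee [ 614.7 -206.8  275.6] rot [-180.     0.8  170. ] F [0.5 0.1 1.2] M [-0.   -0.04 -0.01] w 0.071 j [ 42.  40. -49.  78.  30.  75.  72.]
```

View pics/w36.png

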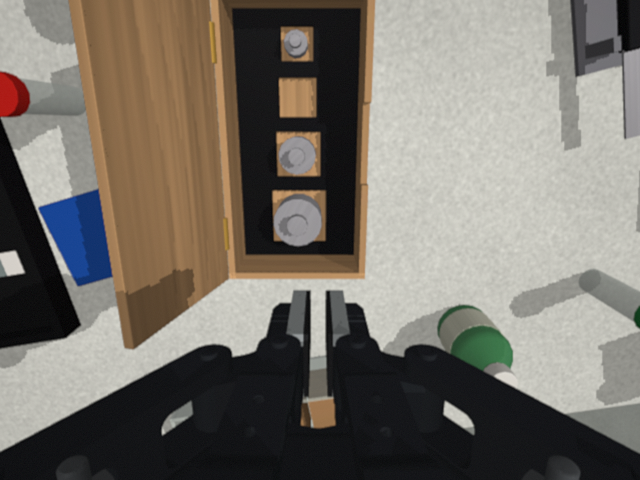

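View pics/s36.png

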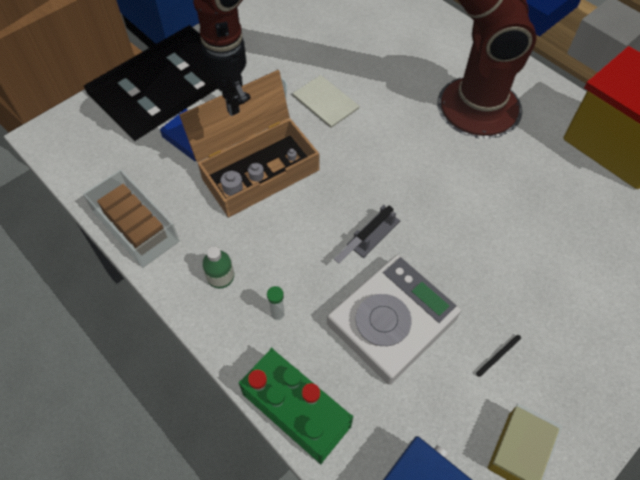

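```bash
cat >>h.py <<'E'
C=np.array([557.8,-217.7]); XC=np.array([-.1746,-.9846]); YC=np.array([.9846,-.1746])
def cw(X,Y): return C+X*XC+Y*YC
E
python3 -c "
from h import *
p=cw(155,10);print(p);rel(p[0],p[1],240,170)
for t in [112,106,100,90,80,70,60,50,40,30,20,10,0]:
  a=np.radians(t);d=105;h=15
  print(t,np.round([65-d*np.cos(a)+8*np.sin(a)+h,66+d*np.sin(a)+8*np.cos(a)],1))"
```

```text
[ 540.583 -372.059]
rel cm [  4.24 -17.8    3.02] turn 0.007 rows>= 4.45
112 [126.8 160.4]
106 [116.6 164.7]
100 [106.1 168. ]
90 [ 88. 171.]
80 [ 69.6 170.8]
70 [ 51.6 167.4]
60 [ 34.4 160.9]
50 [ 18.6 151.6]
40 [  4.7 139.6]
30 [ -6.9 125.4]
20 [-15.9 109.4]
10 [-22.   92.1]
0 [-25.  74.]
```

>>> send_rows:
  motion: "0.6 -2.5 0 0 1; 1.5 -6.4 0.3 0 1; 2.5 -10.3 0.5 0 1; 3.4 -14.2 0.8 0 1; 4.2 -17.6 1 0 1"

```text
t: 67.27
ee_pos: [537.6, -376.5, 255.0]
ee_rot: [-179.9, -0.2, 170.1]
force: [0.3, 0.5, -0.7]
gripper_width: -0.0
```

>>> send_rows:
  motion: "0 0 0 0 1; 0 0 0 0 1; 0 0 0 0 1; 0 0 0 0 1"

```text
t: 67.6
ee_pos: [540.9, -370.8, 256.6]
ee_rot: [179.9, -0.0, 170.4]
force: [0.5, 0.6, -0.8]
gripper_width: 0.002
```

```bash
python3 -c "
from h import *
st();p=cw(150,10);rel(p[0],p[1],168,170);f=grab('scene');crop(f,130,30,340,220,'s37.png',3.5);f=grab('wrist','w37.png')"
```

```text
t 67.60 ee [ 540.9 -370.8  256.6] rot [179.9  -0.  170.4] F [ 0.5  0.6 -0.8] M [ 0.01 -0.01  0.04] w 0.002 j [ 58.  42. -49.  77.  32.  75.  88.]
rel cm [0.   0.37 8.86] turn 0.006 rows>= 2.13
```

View pics/s37.png

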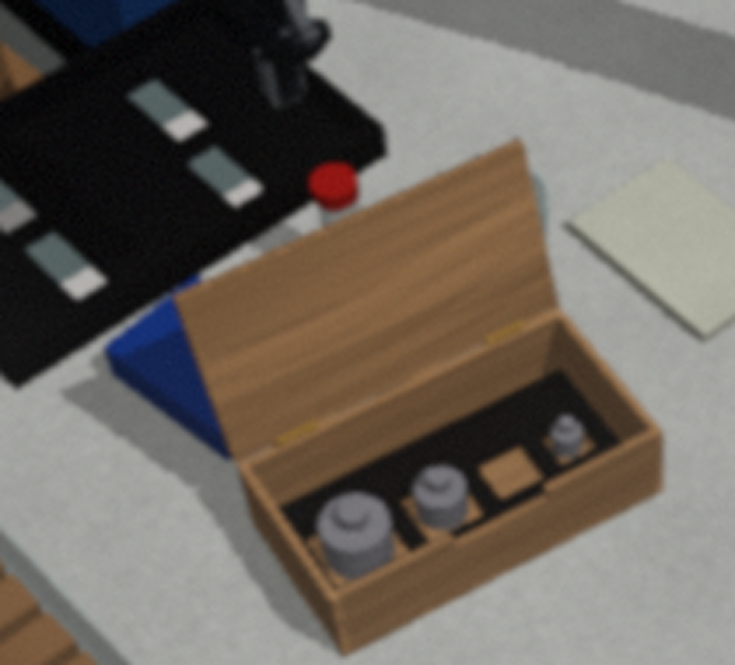

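View pics/w37.png

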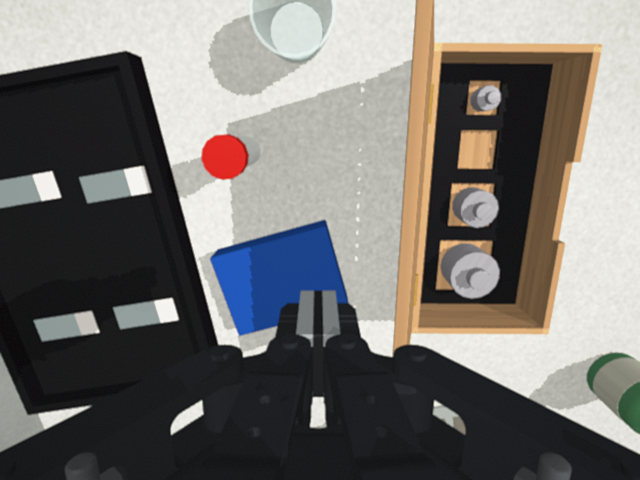

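>>> send_rows:
  motion: "0 0.3 2 0 1; 0 0.3 4.5 0 1; 0 0.3 7 0 1; 0 0.3 8.5 0 1; 0 0.3 8.7 0 1"

```text
t: 68.12
ee_pos: [539.1, -368.4, 166.2]
ee_rot: [179.9, -0.4, 170.3]
force: [-1.0, 0.3, -0.1]
gripper_width: -0.002
```

>>> send_rows:
  motion: "0 0 0 0 1; 0 0 0 0 1; 0 0 0 0 1; 0 0 0 0 1"

```text
t: 68.45
ee_pos: [541.7, -370.0, 171.5]
ee_rot: [-180.0, 0.2, 170.2]
force: [-0.2, -0.0, -0.6]
gripper_width: -0.003
```

```bash
python3 -c "
from h import *
st();p=cw(116,10);rel(p[0],p[1],168,170)
f=grab('wrist','w38.png')"
```

```text
t 68.45 ee [ 541.7 -370.   171.5] rot [-180.     0.2  170.2] F [-0.2 -0.  -0.6] M [ 0.04  0.01 -0.01] w -0.003 j [ 57.  46. -47.  84.  35.  65.  84.]
rel cm [0.06 3.68 0.35] turn 0.003 rows>= 0.89
```

View pics/w38.png

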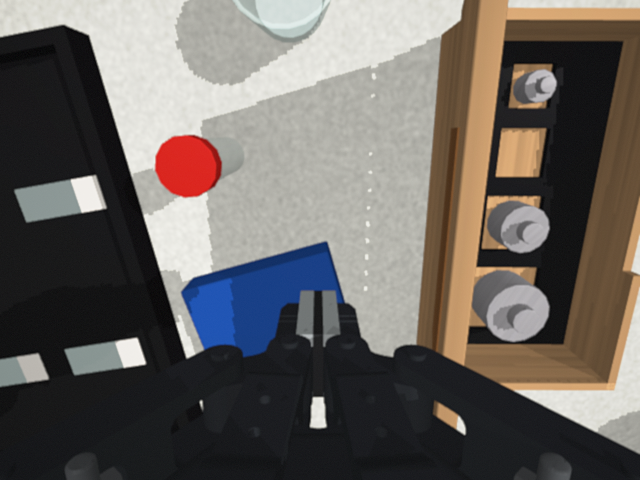

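>>> send_rows:
  motion: "0 0.9 0.3 0 1; 0 1.8 0.4 0 1; 0 2.6 0.4 0 1; 0 3.2 0.4 0 1; 0 3.7 0.4 0 1"

```text
t: 68.92
ee_pos: [547.4, -332.9, 166.3]
ee_rot: [-179.9, 0.0, 170.2]
force: [-0.4, -2.3, 2.2]
gripper_width: 0.001
```

```bash
cat >>h.py <<'E'
def cs():
    s=bot.get_state(); d=s['ee_pos'][:2]-C; print('case X %.1f Y %.1f Z %.1f'%(d@XC,d@YC,s['ee_pos'][2]),np.round(s['force'],1))
E
python3 -c "
from h import *
cs()"
```

```text
case X 115.2 Y 9.8 Z 166.3 [-0.4 -2.3  2.2]
```

>>> send_rows:
  motion: "0 1 -0.2 0 1; 0 2.2 -0.4 0 1; 0 3.5 -0.5 0 1; 0 4.6 -0.5 0 1; 0 5.6 -0.3 0 1"

```text
t: 69.33
ee_pos: [557.0, -276.1, 169.3]
ee_rot: [180.0, 0.0, 170.3]
force: [0.7, -1.2, 1.6]
gripper_width: 0.002
```

```bash
python3 -c "
from h import *
cs();f=grab('scene');crop(f,150,30,340,220,'s39.png',3)"
```

```text
case X 57.6 Y 9.5 Z 169.3 [ 0.7 -1.2  1.6]
```

View pics/s39.png

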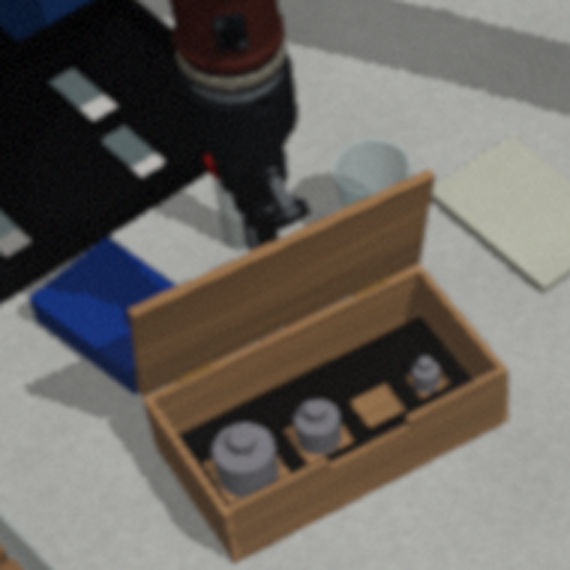

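>>> send_rows:
  motion: "0 1 0.3 0 1; 0 2.2 0.8 0 1; 0 3.2 1.3 0 1; 0 4 1.8 0 1; 0 4.7 2.4 0 1"

```text
t: 69.8
ee_pos: [564.9, -230.4, 144.3]
ee_rot: [179.9, 0.0, 170.2]
force: [-0.5, 0.3, 1.1]
gripper_width: 0.002
```

```bash
python3 -c "
from h import *
cs();f=grab('scene');crop(f,150,30,340,220,'s40.png',3)"
```

```text
case X 11.2 Y 9.2 Z 144.3 [-0.5  0.3  1.1]
```

View pics/s40.png

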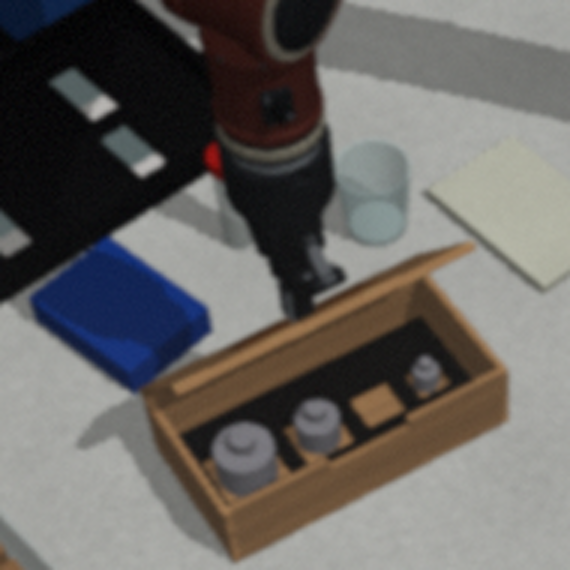

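>>> send_rows:
  motion: "0 0.6 0.5 0 1; 0 1.2 1.1 0 1; 0 1.8 1.9 0 1; 0 2.3 2.6 0 1; 0 2.7 3.4 0 1"

```text
t: 70.27
ee_pos: [569.4, -204.7, 110.0]
ee_rot: [180.0, 0.0, 170.2]
force: [-0.2, -0.0, 0.5]
gripper_width: 0.001
```

```bash
python3 -c "
from h import *
cs()"
```

```text
case X -14.9 Y 9.2 Z 110.0 [-0.2 -0.   0.5]
```

Continue to shut: X −25, Z → 76 first.

>>> send_rows:
  motion: "0 0.3 0.7 0 1; 0 0.6 1.4 0 1; 0 0.8 2 0 1; 0 0.9 2.6 0 1; 0 1 3.1 0 1"

```text
t: 70.68
ee_pos: [570.7, -195.5, 78.9]
ee_rot: [180.0, -0.0, 170.2]
force: [0.4, 0.1, -0.2]
gripper_width: -0.005
```

```bash
python3 -c "
from h import *
fz(2);cs();f=grab('scene');crop(f,150,30,340,220,'s41.png',3)"
```

```text
t 70.78 ee [ 570.1 -195.6   78.6] rot [-1.800e+02 -1.000e-01  1.702e+02] F [-0.2  0.  -1.3] M [ 0.04 -0.02 -0.02] w -0.003 j [ 41.  48. -42.  98.  40.  51.  62.]
mean fz -0.8669168579059452
case X -23.9 Y 8.3 Z 78.6 [-0.2  0.  -1.3]
```

View pics/s41.png

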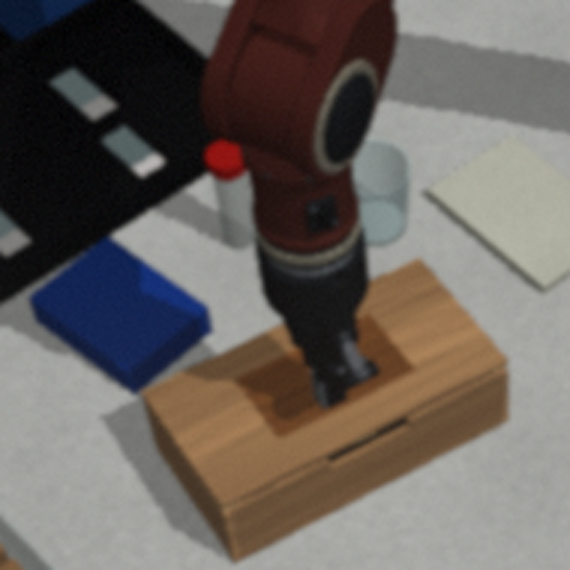

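>>> send_rows:
  motion: "0 0.5 0 0 1; 0 1 0 0 1; 0 1.5 0.1 0 1; 0 2 0.2 0 1; 0 2 0.3 0 1"

```text
t: 71.25
ee_pos: [574.9, -173.7, 77.2]
ee_rot: [179.9, 0.0, 170.3]
force: [0.0, 0.2, 1.0]
gripper_width: 0.0
```

```bash
python3 -c "
from h import *
fz(3);cs()"
```

```text
t 71.40 ee [ 574.4 -175.7   76.8] rot [-180.     0.   170.2] F [-0.6 -0.3 -1. ] M [0.07 0.07 0.02] w 0.000 j [ 39.  48. -42.  98.  40.  50.  60.]
mean fz -0.4003737302498099
case X -44.2 Y 9.0 Z 76.8 [-0.6 -0.3 -1. ]
```

>>> send_rows:
  motion: "0 0 0.08 0 1; 0 0 0.16 0 1; 0 0 0.24 0 1; 0 0 0.32 0 1; 0 0 0.32 0 1"

```text
t: 71.82
ee_pos: [574.4, -176.2, 74.1]
ee_rot: [-180.0, 0.0, 170.1]
force: [-0.1, -0.2, 3.7]
gripper_width: 0.0
```

```bash
python3 -c "
from h import *
fz(3);cs()"
```

```text
t 71.97 ee [ 574.4 -176.2   74.1] rot [-180.     0.   170.1] F [-1.1 -0.5  5.3] M [-0.01  0.32 -0.03] w -0.001 j [ 39.  48. -42.  98.  40.  50.  60.]
mean fz 5.23841141236468
case X -43.7 Y 9.1 Z 74.1 [-1.1 -0.5  5.3]
```

Pressed shut at Z≈74. Press slightly more, then retreat.

>>> send_rows:
  motion: "0 0 0.05 0 1; 0 0 0.1 0 1; 0 0 0.1 0 1"

```text
t: 72.22
ee_pos: [574.4, -176.2, 74.1]
ee_rot: [-179.9, 0.0, 170.1]
force: [-3.4, -0.5, 9.9]
gripper_width: 0.0
```

>>> send_rows:
  motion: "0 0 -1 0 1; 0 0 -4 0 1; 0 0 -8 0 1; 0 0 -12 0 1; 0 0 -16 0 1"

```text
t: 72.63
ee_pos: [573.9, -175.8, 234.0]
ee_rot: [180.0, -0.0, 170.2]
force: [1.1, -0.1, 1.5]
gripper_width: 0.002
```

>>> send_rows:
  motion: "0.5 3 -2 0 1; 1 7 -4 0 1; 1.5 11 -4 0 1; 1.5 13 -4 0 1; 1.5 13 -4 0 1"

```text
t: 73.05
ee_pos: [581.6, -36.8, 274.3]
ee_rot: [179.7, 0.1, 170.8]
force: [0.1, 0.3, 0.4]
gripper_width: 0.001
```

```bash
python3 -c "
from h import *
st()
t=grab('top','t42.png');P=cloud(t)
m=np.zeros((480,640),bool);m[200:320,350:430]=1
m&=(P[...,2]>60)&(P[...,2]<100); Q=P[m]; c=np.median(Q,0)
for i in range(4):
  n=np.linalg.svd(Q-c,full_matrices=False)[2][2]; Q=Q[abs((Q-c)@n)<3]; c=Q.mean(0)
n*=np.sign(n[2]);print(n,'tilt about hinge deg',np.degrees(np.arcsin(n[:2]@XC)),c)
g=grab('scene','s42.png'); crop(g,150,60,440,290,'s42a.png',2.7)
print(cv2.absdiff(g['pixels'],cv2.imread('pics/scene0.png')).max())"
```

```text
t 73.05 ee [581.6 -36.8 274.3] rot [1.797e+02 1.000e-01 1.708e+02] F [0.1 0.3 0.4] M [ 0.13  0.02 -0.01] w 0.001 j [ 31.  34. -51.  89.  27.  70.  57.]
[ 0.00495136 -0.0120103   0.99991561] tilt about hinge deg 0.6280222799751023 [ 593.20014236 -237.07697346   74.31665301]
154
```

View pics/s42a.png

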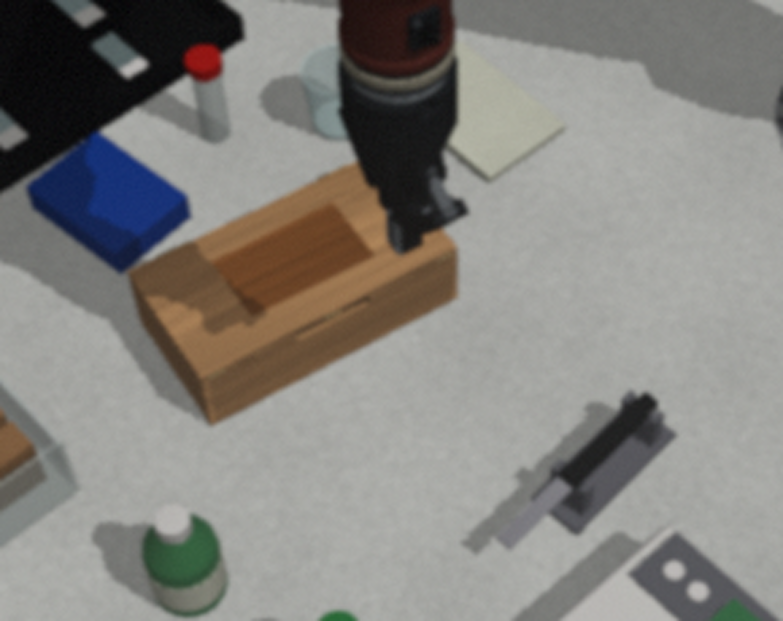

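View pics/t42.png

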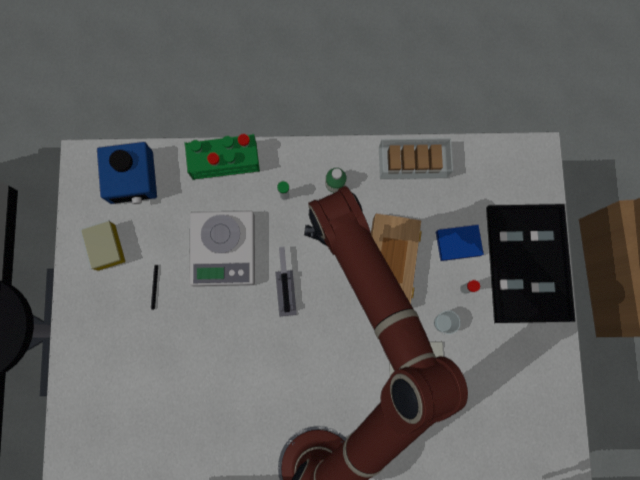

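```bash
python3 -c "
from h import *
def pl(f,box):
  P=cloud(f);m=np.zeros((480,640),bool);m[box[1]:box[3],box[0]:box[2]]=1
  m&=(P[...,2]>64)&(P[...,2]<85); Q=P[m]; c=np.median(Q,0)
  for i in range(4):
    n=np.linalg.svd(Q-c,full_matrices=False)[2][2]; Q=Q[abs((Q-c)@n)<2]; c=Q.mean(0)
  n*=np.sign(n[2]); print(len(Q),np.degrees(np.arcsin(n[:2]@XC)),c[2])
s0=dict(np.load('scene0.npz'));t0=dict(np.load('top0.npz'))
s=grab('scene');t=grab('top')
# scene: left part of the lid free of the arm
pl(s0,(195,140,290,215));pl(s,(195,140,290,215));pl(t0,(390,215,415,300));pl(t,(390,215,415,300))
crop(s0,190,110,330,220,'z0.png',4);crop(s,190,110,330,220,'z1.png',4)
a=cv2.imread('pics/z0.png');b=cv2.imread('pics/z1.png');cv2.imwrite('pics/z.png',cv2.resize(np.hstack([a,b]),None,fx=.7,fy=.7))"
```

```text
2033 -0.06808880261272142 75.07294998405001
2148 -0.4335641702611644 74.58525830421706
836 1.4944839130449152 74.45172614850689
688 1.3523947941402392 74.2533575879695
```

View pics/z.png

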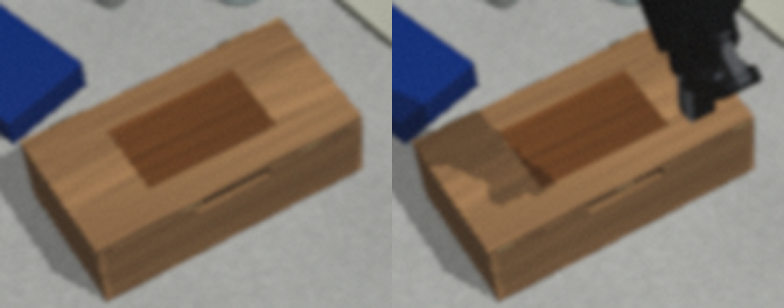

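```bash
python3 -c "
from h import *
print(bot.finish_job()); st()"
```

```text
the job is handed in; nothing more can be done
None
the job is handed in; nothing more can be done
```

The balance check is done and handed in at about 73 s of robot time; it reported no verdict.

**What I did:**
- Levered the lid up with the blade until it stood open on its own at its stop, measured at about 106° (1.86 rad). It pushed on its stop with a peak of 32 N on the wrist.
- Laid the blade back on its rest.
- Weighed the three weights that were out, in order: w50, w200, w500 (w100 was not on the bench). Each was set down slowly, released within about 1 mm of the pan's centre, and left more than 2 s before I took it off. The heaviest pressed the pan down about 4 mm, well short of its 12 mm stop.
- Stood each weight in its own pocket, then pushed the lid shut with the closed fingers.

**Last checks:**
- The camera showed all three weights upright in their pockets before the lid went down.
- The lid was pressed shut at its 74 mm closed height. Camera plane fits of its tilt differ from the start by under 0.4°, within measurement noise, and the picture matches the starting one.
- The blade was lying in both forks, and the arm was clear of everything.
- In the final pictures the other things on the bench look unmoved (checked by eye).
- I saw no weight knocked aside during the run.
- No check failed or disagreed.

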